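Grade the returned balls

TASK

Set the spare bin fully home under the lip of the grader's empty chute, so that all three chutes have a bin. Then, one scoop after the other, tip its mixed balls on to the grader's head board so that they run into the bins by size, and hang the emptied scoop by its eye on a free peg of the draining stand before you tip the next. At the end every ball must lie in the bin of its own size, all three bins must be fully home, both scoops must hang on pegs (one each), and the brass weights must not have been disturbed.

Things in the scene. Friction and masses are not known exactly. Their poses are not given: they have to be found in the camera images.
- grader: Ball grader, fixed, grey sheet steel, 475 long, 200 deep, 230 mm high. Origin on the bench under its middle; y points uphill, -x to the bin side. Head board, then four rods with gaps of 32, then 46 mm, all 12 deg downhill to -y: 30 mm balls drop through first, 40 mm half way, 56 mm off the end, each on to its own chute, which rolls them out to -x over a lip 27 mm up.
- head (a point): Centre of the head board's surface, 163 mm above the bench, axes as the grader. Board 131 mm wide (x) between side walls 60 mm high above it; its upper edge, 57 mm uphill (+y), is only 26 mm high: scoops are best tipped over it, nose towards -y.
- bay_small (a point): Bay for 30 mm balls (uphill chute): bench point under the origin of a bin that is fully home, axes as the grader (bin x along this x). The bin's low front stands under the chute lip, which reaches 18 mm over it, underside 25 mm up: slide it in along +x. It cannot go more than 12 mm farther in. Bays are 120 mm apart.
- bay_medium (a point): Bay for 40 mm balls (middle chute): bench point under the origin of a bin that is fully home, axes as the grader (bin x along this x). The bin's low front stands under the chute lip, which reaches 18 mm over it, underside 25 mm up: slide it in along +x. It cannot go more than 12 mm farther in. Bays are 120 mm apart.
- bay_large (a point): Bay for 56 mm balls (downhill chute): bench point under the origin of a bin that is fully home, axes as the grader (bin x along this x). The bin's low front stands under the chute lip, which reaches 18 mm over it, underside 25 mm up: slide it in along +x. It cannot go more than 12 mm farther in. Bays are 120 mm apart.
- bin_a: Grey bin, one of three alike (any bin in any bay), 120 (x) by 100 mm, 160 g, floor 4 mm. Origin under its middle; x points to its low front (18 mm; sides 18 mm for the front 24 mm, then 50 mm as the rear). Grip tab at the rear: 10 mm thick (x), 46 wide, centred at x = -65 mm, top 84 mm up, 34 mm clear above the rear wall.
- bin_b: Grey bin, one of three alike (any bin in any bay), 120 (x) by 100 mm, 160 g, floor 4 mm. Origin under its middle; x points to its low front (18 mm; sides 18 mm for the front 24 mm, then 50 mm as the rear). Grip tab at the rear: 10 mm thick (x), 46 wide, centred at x = -65 mm, top 84 mm up, 34 mm clear above the rear wall.
- bin_c: Grey bin, one of three alike (any bin in any bay), 120 (x) by 100 mm, 160 g, floor 4 mm. Origin under its middle; x points to its low front (18 mm; sides 18 mm for the front 24 mm, then 50 mm as the rear). Grip tab at the rear: 10 mm thick (x), 46 wide, centred at x = -65 mm, top 84 mm up, 34 mm clear above the rear wall.
- scoop_a: Aluminium scoop, 238 mm, 200 g, with balls. Origin: eye centre, 50 mm above its underside; x to the open nose. Eye: hole 28, outside 46, 10 mm thick, axis y. Strap handle 10 mm thick (y), 24 high (z +-12), grip at x = 53 mm. Pan x = 85 to 215, 100 wide, walls 55 high; floor flat, its last 32 mm rising 15 deg to the nose edge (x 215, z -37 mm): balls roll out once tipped well over 15 deg.
- scoop_b: Aluminium scoop, 238 mm, 200 g, with balls. Origin: eye centre, 50 mm above its underside; x to the open nose. Eye: hole 28, outside 46, 10 mm thick, axis y. Strap handle 10 mm thick (y), 24 high (z +-12), grip at x = 53 mm. Pan x = 85 to 215, 100 wide, walls 55 high; floor flat, its last 32 mm rising 15 deg to the nose edge (x 215, z -37 mm): balls roll out once tipped well over 15 deg.
- rack: Draining stand, fixed: black upright panel, 300 mm wide (x), 300 mm high, 12 mm thick, with two white pegs. Origin on the bench below the middle of the panel's front face, which looks along y; the foot and a 24 mm high drip tray reach 30 mm in front of it.
- peg_near: White peg (-x one of two, 150 mm apart) on the draining stand, a fixed black upright panel 300 wide, 300 mm high. Peg 12 mm thick, 150 long, leaning up 20 deg, pointing away from the panel to the bench's middle. Origin in the middle of its length, 271 mm up; z runs along it to the tip, x along the panel.
- peg_far: White peg (+x one of two, 150 mm apart) on the draining stand, a fixed black upright panel 300 wide, 300 mm high. Peg 12 mm thick, 150 long, leaning up 20 deg, pointing away from the panel to the bench's middle. Origin in the middle of its length, 271 mm up; z runs along it to the tip, x along the panel.
- large1: Plain beech ball, 56 mm, 64 g (may be absent: None). Origin at its centre. Starts in one of the scoops.
- medium1: Plain beech ball, 40 mm, 24 g (may be absent: None). Origin at its centre. Starts in one of the scoops.
- small1: Plain beech ball, 30 mm, 11 g (may be absent: None). Origin at its centre. Starts in one of the scoops.
- medium2: Plain beech ball, 40 mm, 24 g (may be absent: None). Origin at its centre. Starts in one of the scoops.
- small2: Plain beech ball, 30 mm, 11 g (may be absent: None). Origin at its centre. Starts in one of the scoops.
- large2: Plain beech ball, 56 mm, 64 g (may be absent: None). Origin at its centre. Starts in one of the scoops.
- medium3: Plain beech ball, 40 mm, 24 g (may be absent: None). Origin at its centre. Starts in one of the scoops.
- small3: Plain beech ball, 30 mm, 11 g (may be absent: None). Origin at its centre. Starts in one of the scoops.
- medium4: Plain beech ball, 40 mm, 24 g (may be absent: None). Origin at its centre. Starts in one of the scoops.
- small4: Plain beech ball, 30 mm, 11 g (may be absent: None). Origin at its centre. Starts in one of the scoops.
- weights: Bystander: brass slotted weights on a hanger, 60 mm across, 92 mm high.

How it is judged:
On the way, in this order (a step that is already met when the one before it is completed fails the run):
1. all three bays hold a bin, fully home (((x of bin_a in the frame of bay_small between -0.018 and 0.014 m and y of bin_a in the frame of bay_small between -0.014 and 0.014 m and angle between the x axis of bin_a and the x axis of grader, either way round below 0.2 rad and height (world z) of bin_a below 0.008 m) or (x of bin_b in the frame of bay_small between -0.018 and 0.014 m and y of bin_b in the frame of bay_small between -0.014 and 0.014 m and angle between the x axis of bin_b and the x axis of grader, either way round below 0.2 rad and height (world z) of bin_b below 0.008 m) or (x of bin_c in the frame of bay_small between -0.018 and 0.014 m and y of bin_c in the frame of bay_small between -0.014 and 0.014 m and angle between the x axis of bin_c and the x axis of grader, either way round below 0.2 rad and height (world z) of bin_c below 0.008 m)) and ((x of bin_a in the frame of bay_medium between -0.018 and 0.014 m and y of bin_a in the frame of bay_medium between -0.014 and 0.014 m and angle between the x axis of bin_a and the x axis of grader, either way round below 0.2 rad and height (world z) of bin_a below 0.008 m) or (x of bin_b in the frame of bay_medium between -0.018 and 0.014 m and y of bin_b in the frame of bay_medium between -0.014 and 0.014 m and angle between the x axis of bin_b and the x axis of grader, either way round below 0.2 rad and height (world z) of bin_b below 0.008 m) or (x of bin_c in the frame of bay_medium between -0.018 and 0.014 m and y of bin_c in the frame of bay_medium between -0.014 and 0.014 m and angle between the x axis of bin_c and the x axis of grader, either way round below 0.2 rad and height (world z) of bin_c below 0.008 m)) and ((x of bin_a in the frame of bay_large between -0.018 and 0.014 m and y of bin_a in the frame of bay_large between -0.014 and 0.014 m and angle between the x axis of bin_a and the x axis of grader, either way round below 0.2 rad and height (world z) of bin_a below 0.008 m) or (x of bin_b in the frame of bay_large between -0.018 and 0.014 m and y of bin_b in the frame of bay_large between -0.014 and 0.014 m and angle between the x axis of bin_b and the x axis of grader, either way round below 0.2 rad and height (world z) of bin_b below 0.008 m) or (x of bin_c in the frame of bay_large between -0.018 and 0.014 m and y of bin_c in the frame of bay_large between -0.014 and 0.014 m and angle between the x axis of bin_c and the x axis of grader, either way round below 0.2 rad and height (world z) of bin_c below 0.008 m))), for 0.2 s.
2. a scoop is tipped over the head board (((angle between scoop_a's own x axis and vertical above 1.85 rad and x of head in the frame of scoop_a between 0.11 and 0.32 m and y of head in the frame of scoop_a between -0.07 and 0.07 m and z of head in the frame of scoop_a between -0.15 and 0.02 m) or (angle between scoop_b's own x axis and vertical above 1.85 rad and x of head in the frame of scoop_b between 0.11 and 0.32 m and y of head in the frame of scoop_b between -0.07 and 0.07 m and z of head in the frame of scoop_b between -0.15 and 0.02 m))), for 0.2 s.
3. a scoop hangs by its eye on a peg, let go ((((x of scoop_a in the frame of peg_near between -0.016 and 0.016 m and y of scoop_a in the frame of peg_near between -0.016 and 0.016 m and z of scoop_a in the frame of peg_near between -0.072 and 0.067 m and angle between scoop_a's own x axis and vertical above 2.4 rad and contact force between scoop_a and the fingers below 0.2 N) or (x of scoop_a in the frame of peg_far between -0.016 and 0.016 m and y of scoop_a in the frame of peg_far between -0.016 and 0.016 m and z of scoop_a in the frame of peg_far between -0.072 and 0.067 m and angle between scoop_a's own x axis and vertical above 2.4 rad and contact force between scoop_a and the fingers below 0.2 N)) or ((x of scoop_b in the frame of peg_near between -0.016 and 0.016 m and y of scoop_b in the frame of peg_near between -0.016 and 0.016 m and z of scoop_b in the frame of peg_near between -0.072 and 0.067 m and angle between scoop_b's own x axis and vertical above 2.4 rad and contact force between scoop_b and the fingers below 0.2 N) or (x of scoop_b in the frame of peg_far between -0.016 and 0.016 m and y of scoop_b in the frame of peg_far between -0.016 and 0.016 m and z of scoop_b in the frame of peg_far between -0.072 and 0.067 m and angle between scoop_b's own x axis and vertical above 2.4 rad and contact force between scoop_b and the fingers below 0.2 N)))), for 0.3 s.
4. with that scoop hanging, the other is tipped over the head board (((((x of scoop_a in the frame of peg_near between -0.016 and 0.016 m and y of scoop_a in the frame of peg_near between -0.016 and 0.016 m and z of scoop_a in the frame of peg_near between -0.072 and 0.067 m and angle between scoop_a's own x axis and vertical above 2.4 rad and contact force between scoop_a and the fingers below 0.2 N) or (x of scoop_a in the frame of peg_far between -0.016 and 0.016 m and y of scoop_a in the frame of peg_far between -0.016 and 0.016 m and z of scoop_a in the frame of peg_far between -0.072 and 0.067 m and angle between scoop_a's own x axis and vertical above 2.4 rad and contact force between scoop_a and the fingers below 0.2 N)) and (angle between scoop_b's own x axis and vertical above 1.85 rad and x of head in the frame of scoop_b between 0.11 and 0.32 m and y of head in the frame of scoop_b between -0.07 and 0.07 m and z of head in the frame of scoop_b between -0.15 and 0.02 m)) or (((x of scoop_b in the frame of peg_near between -0.016 and 0.016 m and y of scoop_b in the frame of peg_near between -0.016 and 0.016 m and z of scoop_b in the frame of peg_near between -0.072 and 0.067 m and angle between scoop_b's own x axis and vertical above 2.4 rad and contact force between scoop_b and the fingers below 0.2 N) or (x of scoop_b in the frame of peg_far between -0.016 and 0.016 m and y of scoop_b in the frame of peg_far between -0.016 and 0.016 m and z of scoop_b in the frame of peg_far between -0.072 and 0.067 m and angle between scoop_b's own x axis and vertical above 2.4 rad and contact force between scoop_b and the fingers below 0.2 N)) and (angle between scoop_a's own x axis and vertical above 1.85 rad and x of head in the frame of scoop_a between 0.11 and 0.32 m and y of head in the frame of scoop_a between -0.07 and 0.07 m and z of head in the frame of scoop_a between -0.15 and 0.02 m)))), for 0.2 s.
At the end, for the whole second after the job is handed in: Each ball at rest in the bin at its size's chute (within 66 mm along, 52 mm across of the bay point); a bin home in each bay (18 mm back, 14 ahead, 14 aside, 0.2 rad); both scoops hang still, nose down and let go, one to a peg, eye within 16 mm of its axis each way and between root and tip (all of step 1 and x of large1 in the frame of bay_large between -0.066 and 0.066 m and y of large1 in the frame of bay_large between -0.052 and 0.052 m and height (world z) of each of large1, medium1, small1, medium2, small2, large2, medium3, small3, medium4, small4 below 0.09 m and linear speed of each of large1, medium1, small1, medium2, small2, large2, medium3, small3, medium4, small4 below 0.06 m/s and x of medium1 in the frame of bay_medium between -0.066 and 0.066 m and y of medium1 in the frame of bay_medium between -0.052 and 0.052 m and x of small1 in the frame of bay_small between -0.066 and 0.066 m and y of small1 in the frame of bay_small between -0.052 and 0.052 m and x of medium2 in the frame of bay_medium between -0.066 and 0.066 m and y of medium2 in the frame of bay_medium between -0.052 and 0.052 m and x of small2 in the frame of bay_small between -0.066 and 0.066 m and y of small2 in the frame of bay_small between -0.052 and 0.052 m and x of large2 in the frame of bay_large between -0.066 and 0.066 m and y of large2 in the frame of bay_large between -0.052 and 0.052 m and x of medium3 in the frame of bay_medium between -0.066 and 0.066 m and y of medium3 in the frame of bay_medium between -0.052 and 0.052 m and x of small3 in the frame of bay_small between -0.066 and 0.066 m and y of small3 in the frame of bay_small between -0.052 and 0.052 m and x of medium4 in the frame of bay_medium between -0.066 and 0.066 m and y of medium4 in the frame of bay_medium between -0.052 and 0.052 m and x of small4 in the frame of bay_small between -0.066 and 0.066 m and y of small4 in the frame of bay_small between -0.052 and 0.052 m and (((x of scoop_a in the frame of peg_near between -0.016 and 0.016 m and y of scoop_a in the frame of peg_near between -0.016 and 0.016 m and z of scoop_a in the frame of peg_near between -0.072 and 0.067 m and angle between scoop_a's own x axis and vertical above 2.4 rad and contact force between scoop_a and the fingers below 0.2 N) and (x of scoop_b in the frame of peg_far between -0.016 and 0.016 m and y of scoop_b in the frame of peg_far between -0.016 and 0.016 m and z of scoop_b in the frame of peg_far between -0.072 and 0.067 m and angle between scoop_b's own x axis and vertical above 2.4 rad and contact force between scoop_b and the fingers below 0.2 N)) or ((x of scoop_a in the frame of peg_far between -0.016 and 0.016 m and y of scoop_a in the frame of peg_far between -0.016 and 0.016 m and z of scoop_a in the frame of peg_far between -0.072 and 0.067 m and angle between scoop_a's own x axis and vertical above 2.4 rad and contact force between scoop_a and the fingers below 0.2 N) and (x of scoop_b in the frame of peg_near between -0.016 and 0.016 m and y of scoop_b in the frame of peg_near between -0.016 and 0.016 m and z of scoop_b in the frame of peg_near between -0.072 and 0.067 m and angle between scoop_b's own x axis and vertical above 2.4 rad and contact force between scoop_b and the fingers below 0.2 N))) and linear speed of each of bin_a, bin_b, bin_c below 0.03 m/s and linear speed of each of scoop_a, scoop_b below 0.2 m/s); the robot touches nothing.
It fails at once if the brass weights are shifted more than 30 mm or knocked over (distance of weights from where it was at the start of the episode above 0.03 m or angle between weights's own z axis and vertical above 0.5 rad).
Of large1, medium1, small1, medium2, small2, large2, medium3, small3, medium4, small4 only 6 to 10 are there at a start; the rules pass over those that are not, and their reading is None.
At some moment in a run one of bin_a, bin_b, bin_c may be knocked a few centimetres aside while the robot is not near it.
It also fails if it takes over 208 s, if anything falls off the work surface, if the arm or the gripper's body presses on something with over 40 N, if the wrist force passes 120 N, or if a joint passes its speed limit or range.

ROBOT

A 7-joint arm with a two-finger parallel gripper is mounted at the origin on the work surface. World frame = base frame: x ahead of the robot, y to its left, z up, the work surface at z = 0. Lengths are in m, angles in rad, forces in N, time in s.
With the tool pointing down it reaches from about 0.4 to 0.75 m from the base axis. Payload 19.5 kg.
Tool frame: the origin (TCP) lies on the centre line of the jaws, within the pads' length; the fingertips stand 11 mm ahead of it and the grasp point (between the pads) lies 8 mm behind it; x points along the fingers, y is the direction in which the jaws open and shut, and the axes are right-handed (so a half turn about x gives the same grasp; the last joint's range is limited). The gripper opens to 85 mm and grips with 20 to 120 N. Pads are 22 mm wide; open, the fingers measure 114 mm over their backs; the gripper's body (76 mm by 85 mm) begins 54 mm behind the grasp point. The pads swing forward as they close: fully open they stand 13 mm farther back than shut.
Start: joints at [-1.165, 0.707, -0.028, 1.485, 0.022, 0.951, -0.075], TCP at [0.249, 0.518, 0.242] pointing down, gripper open.
Joint ranges: [-2.71, 2.71], [-0.32, 2.16], [-1.57, 1.52], [0, 2.45], [-1.46, 4.6], [0, 2.02], [-2.83, 2.83]. Speed limits (rad/s): [1.89, 1.89, 2.57, 2.57, 3.01, 3.01, 3.01].

INTERFACE

Orientations are given as a rotation vector (axis times angle).
In Python, from bench import bot gives the robot as it stands.
- The arm moves only by the tool carry_out, never from a script. Its argument "rows" is a list of rows, each an object of numbers: "dx", "dy", "dz": the shift along the tool's x, y, z in m; "rx", "ry", "rz": the turn, a rotation vector about the tool's x, y, z in rad. A call has 1 to 12 rows; each row shifts and turns the commanded pose from where the row before left it, along the tool's axes as they then stand; what a row does not reach is not made up. A row lasts 1/8 s, in which the tool goes at most 62.5 mm and 10.7 degrees, less where a joint would pass 70% of its speed; a pose out of reach is approached as far as the arm can. A call with a gripper value outside its range is refused whole. "claw" is the finger opening in m, from 0 to 0.0854, set as the call begins (left out, the last holds). The fingers move at their own pace and stop on an object; "grip_force" is the grip in N (left out, the last holds). Time passes only in rows, so rows that do not move let the fingers close. It gives the time, the measured TCP pose, the force and the opening at its end, in the units of the state.
- bot.get_obs(): the state, without advancing time (a new reading comes with each control period).
- bot.get_image(name): name is "scene" or "side" or "wrist"; returns the picture (480x640x3 uint8, red, green, blue); there is no depth.
- bot.get_calibration(name): a dict with "fx", "fy", "cx", "cy" (pixels), "dist" ([k1, k2, p1, p2, k3] as OpenCV has them; the pictures are not rectified), "R" (3x3) and "t" (3): a world point X has camera coordinates R X + t; the wrist camera has in their place "hand_eye" (4x4, takes a point from camera to tool coordinates, whose origin is the TCP and whose axes are the tool frame's). Camera axes: x right, y down, z forward; pixel columns grow to the right and rows downward; lengths in m; the calibration is good to about 2 mm. A picture is of the moment at which its call begins: read the wrist's pose just before it. get_calibration takes no time and is no camera call.
- bot.sign_off(): hands the job in, once; it reports no verdict.
Trained networks look in the newest picture that a camera, given by its name, has taken for a name from the list of things; names that differ only in an ending like _2 or _b are one class to them, and where a whole thing is asked for, a point or a joint stands for the part that bears it (a point fixed in the world has none). Each returns a list of dicts, best first, with "p" (0 to 1); they miss things now and then, are a little off and sometimes report something else, mostly with a low value. They report only what shows in the picture. A call takes as long as a camera call.
- bot.search_frame(query, camera): "position" ([column, row] in pixels, amid what is visible of it).
The state is a dict: "t": time; "q": joint angles; "qd": joint speeds; "joint_torque": joint torques, N m; "tcp_pos": TCP position; "tcp_rot": TCP orientation; "force": force on the tool from outside, world axes, zero at the start; "torque": the same for the moment, N m; "gripper_width": opening from 0.0 (shut) to 1.0 (fully open).
Only numpy, scipy, OpenCV 4.12 (cv2) and the standard library are available. Lean on these libraries where they do the work, as an engineer would, in place of code of your own. Each camera call takes 0.05 s, during which the arm holds its last target.

## Working session

There is one attempt and no reset: what is moved stays moved. The work goes in short steps, Python scripts to look and compute and a tool call to move; the robot and the scene stay as the last step left them, time stands still between calls to the robot, and variables do not carry over. Pictures are saved under pics/ and viewed, and the job is handed in when it is done.

Besides the shell and the picture viewer there is one more tool, called by a JSON object that holds its "op" and its "data", one argument or row to a line. carry_out: Moves the arm, as the interface text tells. Its arguments: {"type":"object","properties":{"rows":{"type":"array"},"claw":{"type":"number"},"grip_force":{"type":"number"}},"required":["rows"]}

```bash
ls; mkdir -p pics; python3 - <<'E'
from bench import bot
import cv2,json
o=bot.get_obs(); print(o)
for n in ["scene","side","wrist"]:
    im=bot.get_image(n); cv2.imwrite(f"pics/{n}0.png",im[:,:,::-1]); print(n,bot.get_calibration(n))
E
```

```text
pics
{'t': 0.0, 'q': array([-1.16471169,  0.70709183, -0.02758452,  1.48497785,  0.02196873,
        0.95090871, -0.07548882]), 'qd': array([-4.82407081e-04,  1.01757282e-04,  1.30881547e-03, -5.59760450e-05,
       -4.01226846e-04,  1.01673306e-03, -7.05874358e-04]), 'joint_torque': array([ 4.67701739e-04, -8.83201432e+01,  1.23426240e+00, -2.36156845e+01,
        1.67439325e-02,  6.60743768e-03, -7.50233539e-05]), 'tcp_pos': array([0.24885873, 0.51808439, 0.24183914]), 'tcp_rot': array([ 0.35035077,  1.54232967, -0.35203279]), 'force': array([-0.02173276, -0.07601703, -0.07503206]), 'torque': array([ 0.03150234, -0.01280683,  0.02381042]), 'gripper_width': 0.997194285624408}
scene {'fx': 503.25798483657786, 'fy': 503.25798483657786, 'cx': 313.4833875739024, 'cy': 234.07815708293435, 'dist': array([0.01312428, 0.        , 0.        , 0.        , 0.        ]), 'R': array([[-0.97129299, -0.23732404,  0.01634693],
       [-0.19245112,  0.74353062, -0.64040985],
       [ 0.13983021, -0.62517159, -0.76785936]]), 't': array([0.48049575, 0.22805175, 1.2276063 ])}
side {'fx': 433.8408093137
[... 209 characters left out ...]
0497949],
       [-0.07303187, -0.77263481, -0.63063602],
       [ 0.0657317 ,  0.6272208 , -0.77606276]]), 't': array([-0.52960306,  0.14556944,  1.34649683])}
wrist {'fx': 335.75706892948, 'fy': 335.75706892948, 'cx': 321.6943522343753, 'cy': 232.93097852713166, 'dist': array([-0.00825004,  0.        ,  0.        ,  0.        ,  0.        ]), 'hand_eye': array([[-3.75966234e-04, -2.87428654e-01,  9.57801977e-01,
        -1.31889846e-01],
       [ 9.99999411e-01, -1.08291157e-03,  6.75569688e-05,
        -3.67544232e-04],
       [ 1.01779703e-03,  9.57801439e-01,  2.87428892e-01,
        -7.24661136e-02],
       [ 0.00000000e+00,  0.00000000e+00,  0.00000000e+00,
         1.00000000e+00]])}
```

```bash
cat > h.py <<'E'
import numpy as np, cv2
from scipy.spatial.transform import Rotation as Rn
from scipy.optimize import least_squares
import json,os
def K(c): return np.array([[c['fx'],0,c['cx']],[0,c['fy'],c['cy']],[0,0,1]])
def cal(name):
    from bench import bot
    c=bot.get_calibration(name)
    return c
def proj(c,X,R=None,t=None):
    R=c['R'] if R is None else R; t=c['t'] if t is None else t
    r,_=cv2.Rodrigues(np.asarray(R,float)); p,_=cv2.projectPoints(np.asarray(X,float).reshape(-1,1,3),r,np.asarray(t,float),K(c),np.asarray(c['dist']))
    return p.reshape(-1,2)
def ray(c,uv):
    n=cv2.undistortPoints(np.asarray(uv,float).reshape(-1,1,2),K(c),np.asarray(c['dist'])).reshape(-1,2)
    d=np.c_[n,np.ones(len(n))]@c['R']; o=-c['R'].T@c['t']
    return o,d
def atz(c,uv,z):
    o,d=ray(c,uv); return o+d*((z-o[2])/d[:,2])[:,None]
def tri(ca,ua,cb,ub):
    o1,d1=ray(ca,ua); o2,d2=ray(cb,ub); out=[]
    for a,b in zip(d1,d2):
        A=np.c_[a,-b]; s=np.linalg.lstsq(A,o2-o1,rcond=None)[0]
        p,q=o1+a*s[0],o2+b*s[1]; out.append(np.r_[(p+q)/2,np.linalg.norm(p-q)])
    return np.array(out)
def crop(src,dst,x,y,w,h,f):
    im=cv2.imread(src)[y:y+h,x:x+w]; im=cv2.resize(im,None,fx=f,fy=f,interpolation=cv2.INTER_CUBIC)
    for i in range(0,w,20): cv2.putText(im,str(x+i),(int(i*f),10),0,.35,(0,255,255),1); cv2.line(im,(int(i*f),12),(int(i*f),18),(0,255,255),1)
    for i in range(0,h,20): cv2.putText(im,str(y+i),(0,int(i*f)+4),0,.35,(0,255,255),1)
    cv2.imwrite(dst,im)
def wcal(obs):
    from bench import bot
    c=bot.get_calibration('wrist'); H=np.eye(4); H[:3,:3]=Rn.from_rotvec(obs['tcp_rot']).as_matrix(); H[:3,3]=obs['tcp_pos']
    M=np.linalg.inv(H@c['hand_eye']); c['R']=M[:3,:3]; c['t']=M[:3,3]; return c
E
python3 - <<'E'
from h import *
crop('pics/scene0.png','pics/s_gr.png',170,130,200,150,4)
crop('pics/scene0.png','pics/s_gr2.png',170,220,200,130,4)
crop('pics/scene0.png','pics/s_rack.png',260,50,160,170,4)
crop('pics/scene0.png','pics/s_sc.png',180,340,200,140,4)
crop('pics/side0.png','pics/d_gr.png',270,170,160,150,4)
crop('pics/side0.png','pics/d_gr2.png',270,260,160,150,4)
crop('pics/side0.png','pics/d_rack.png',230,320,200,150,4)
crop('pics/side0.png','pics/d_sc.png',235,140,160,110,5)
E
cat > m1.py <<'E'
from h import *
S=cal('scene'); D=cal('side')
def P(*a): return np.array(a,float)
print('head edge',tri(S,P([182,267],[243,287]),D,P([369,179],[328,181])).round(4))
print('end wall',tri(S,P([238,145],[307,156]),D,P([418,307],[343,315])).round(4))
print('lip ends',tri(S,P([310,200],[278,306]),D,P([337,345],[318,244])).round(4))
pt=tri(S,P([295,99],[352,106]),D,P([379,330],[310,341])).round(4); print('peg tips',pt)
print('peg roots',tri(S,P([305,84],[357,90]),D,P([392,393],[319,406])).round(4))
print('panel top S/ D', tri(S,P([279.5,64],[384.5,76]),D,P([427,394],[287,416])).round(4))
# spare bin fit
mod={'rl':(-60,50,50),'rr':(-60,-50,50),'bl':(36,50,50),'br':(36,-50,50),'fl':(60,50,18),'fr':(60,-50,18),'tl':(-70,23,84),'tr':(-70,-23,84)}
def fit(obs,x0):
    def f(p):
        r=[]
        c,s=np.cos(p[2]),np.sin(p[2])
        for cam,k,uv in obs:
            m=np.array(mod[k])/1000; X=[p[0]+c*m[0]-s*m[1],p[1]+s*m[0]+c*m[1],m[2]]
            r+=list(proj(cam,[X])[0]-uv)
        return r
    q=least_squares(f,x0); return q.x.round(4),np.array(f(q.x)).round(1).reshape(-1,2).tolist()
print(fit([(D,'rl',(246,368)),(D,'rr',(245.5,406)),(D,'bl',(283,366)),(D,'br',(284,405)),(D,'fl',(292.5,371)),(D,'fr',(293.5,408)),(D,'tl',(240,373)),
 (S,'br',(370.5,169))],(0.4,-.45,0)))
# home bins
for ob in ([(D,'rl',(284,245)),(D,'rr',(289,272)),(S,'rl',(339,235.5))],[(D,'rl',(288.5,277.5)),(D,'rr',(294,304)),(S,'rl',(329,272)) ]): pass
print('bin1 rear-left etc', atz(D,P([284,245.5],[315,243]),.05), atz(D,P([289.5,277.5],[320,274],[295,304]),.05))
E
python3 m1.py
```

```text
head edge [[0.7298 0.1745 0.2292 0.0137]
 [0.6    0.184  0.2202 0.0031]]
end wall [[ 0.7709 -0.2619  0.1937  0.0012]
 [ 0.5811 -0.2662  0.1939  0.001 ]]
lip ends [[ 5.728e-01 -2.668e-01  2.850e-02  4.200e-03]
 [ 5.610e-01  9.540e-02  2.440e-02  3.000e-04]]
peg tips [[ 0.639  -0.3644  0.2937  0.001 ]
 [ 0.4889 -0.375   0.2924  0.001 ]]
peg roots [[ 0.6449 -0.4892  0.2581  0.0032]
 [ 0.4956 -0.5001  0.2571  0.    ]]
panel top S/ D [[ 0.7145 -0.5083  0.2944  0.0161]
 [ 0.4292 -0.5258  0.297   0.0047]]
(array([ 0.3862, -0.37  , -0.0383]), [[0.3, -0.1], [-0.6, 0.7], [0.1, -0.1], [-0.2, -0.5], [0.1, -0.8], [0.4, 0.1], [0.4, -0.0], [0.7, -0.9]])
bin1 rear-left etc [[0.44971056 0.07938818 0.05      ]
 [0.54944258 0.08022971 0.05      ]] [[ 0.45913977 -0.04511314  0.05      ]
 [ 0.55222272 -0.04111908  0.05      ]
 [ 0.46889305 -0.1384628   0.05      ]]
```

```bash
cat > m2.py <<'E'
from m1 import *
print('----')
print('wall corners',tri(S,P([178.7,273.7],[242.5,287]),D,P([370.8,176],[328.7,177.5])).round(4))
print('edge top',tri(S,P([181.5,285.5],[241.5,295.5]),D,P([370.5,179.7],[329.5,182])).round(4))
b1=[(D,'rl',(284,245.5)),(D,'rr',(289,272.5)),(S,'rr',(331.5,265))]
# bins: rear tops and tab from scene crop
print(fit([(D,'rl',(283.8,245.5)),(D,'bl',(315.5,243)),(S,'rl',(339,236)),(S,'rr',(331.5,257.5))],(0.51,.03,0)))
print(fit([(D,'rl',(289.5,277.5)),(D,'rr',(294.5,304)),(S,'rr',(323,304)),(S,'rl',(331,272))],(0.51,-.09,0)))
E
python3 m2.py | sed -n '/----/,$p'
python3 - <<'E'
from h import *
crop('pics/scene0.png','pics/s_b.png',270,190,90,140,6)
crop('pics/side0.png','pics/d_b.png',270,230,80,100,7)
E
```

```text
----
wall corners [[0.7351 0.1893 0.2257 0.0065]
 [0.6005 0.1894 0.2288 0.0011]]
edge top [[0.7347 0.1989 0.1989 0.0023]
 [0.6038 0.1948 0.2044 0.0024]]
(array([ 0.5212, -0.0295,  0.4781]), [[0.4, 23.6], [-5.0, 12.5], [-4.7, 38.4], [-7.2, -13.5]])
(array([ 5.156e-01, -5.000e-04,  3.776e-01]), [[-7.1, -17.9], [1.9, -20.4], [3.3, -49.5], [1.6, 14.6]])
```

```bash
cat > m3.py <<'E'
from m1 import *
print('----')
small=[(D,'tl',(283,246)),(D,'tr',(285.5,258)),(D,'rr',(289,271.5)),(D,'bl',(315.5,243)),(S,'tr',(331.8,273.5)),(S,'tl',(329.5,288.5)),(S,'rl',(322.5,305)),(S,'bl',(284,298.5))]
med=[(D,'tl',(287.5,278.5)),(D,'tr',(290,291.5)),(D,'rr',(293.5,305)),(D,'bl',(320,274)),(S,'tr',(340,236)),(S,'tl',(338,249)),(S,'rl',(330.5,265)),(S,'bl',(294.5,259.5))]
print('small',fit(small,(.51,.03,0)));print('med',fit(med,(.51,-.09,0)))
E
python3 m3.py | sed -n '/----/,$p'
```

```text
----
small (array([0.5165, 0.0335, 0.0568]), [[-0.4, -0.4], [-1.2, -0.6], [0.1, -0.9], [-0.6, -1.3], [0.3, -1.1], [-0.5, -0.6], [0.0, -0.5], [-0.8, -0.6]])
med (array([ 0.522 , -0.0873,  0.0589]), [[-0.7, -0.7], [-1.3, -0.5], [0.2, -0.2], [0.7, -1.7], [0.0, -1.2], [-0.6, -0.4], [0.7, -0.5], [-0.3, -0.8]])
```

```bash
cat > pl.py <<'E'
from h import *
def T(obs): return np.array(obs['tcp_pos']),Rn.from_rotvec(obs['tcp_rot'])
def ori(xdir,ydir):
    x=np.array(xdir,float); x/=np.linalg.norm(x); y=np.array(ydir,float); y-=x*(x@y); y/=np.linalg.norm(y)
    return Rn.from_matrix(np.c_[x,y,np.cross(x,y)])
def down(yaw,pitch=0):
    """tool y along heading yaw (0 => +x)"""
    return ori([0,0,-1],[np.cos(yaw),np.sin(yaw),0])
def rows(p,R,wps,vmax=.05,wmax=9.5):
    """wps: list of (pos,Rot,[vmax],[wmax])"""
    out=[]
    for w in wps:
        tp,tR=np.array(w[0],float),w[1]
        v=w[2] if len(w)>2 else vmax; wm=w[3] if len(w)>3 else wmax
        ang=(R.inv()*tR).magnitude()
        n=max(1,int(np.ceil(max(np.linalg.norm(tp-p)/v,np.degrees(ang)/wm))))
        for i in range(n):
            d=(tp-p)/(n-i); d=R.inv().apply(d); rv=(R.inv()*tR).as_rotvec()/(n-i)
            r={}
            d=d.round(4); rv=rv.round(4)
            for k,val in zip(('dx','dy','dz','rx','ry','rz'),list(d)+list(rv)):
                if abs(val)>1e-9: r[k]=float(val)
            p=p+R.apply(d); R=R*Rn.from_rotvec(rv); out.append(r)
    return out,p,R
def show(rs):
    for i in range(0,len(rs),12): print(json.dumps(rs[i:i+12]))
def go(wps,**k):
    from bench import bot
    o=bot.get_obs(); p,R=T(o); 
    print('t',o['t'],'tcp',p.round(4),'x',R.as_matrix()[:,0].round(3),'y',R.as_matrix()[:,1].round(3),'q',o['q'].round(2),'F',o['force'].round(1),'w',round(o['gripper_width'],3))
    rs,_,_=rows(p,R,wps,**k); print(len(rs)); show(rs)
E
python3 - <<'E'
from pl import *
D=down(-.038+np.pi); 
from bench import bot
p,R=T(bot.get_obs())
for a in (-.038,-.038+np.pi):print((R.inv()*down(a)).as_rotvec())
go([])
E
```

```text
[1.16098754e+00 4.89222992e-04 6.86991256e-04]
[-1.98060492e+00 -7.68674039e-04  5.47391265e-04]
t 0.15 tcp [0.2489 0.5181 0.242 ] x [-0.    -0.001 -1.   ] y [ 0.433  0.901 -0.001] q [-1.16  0.71 -0.03  1.48  0.02  0.95 -0.08] F [ 0.6  0.1 -0.5] w 0.999
0
```

```bash
python3 - <<'E'
from pl import *
go([([.42,.28,.28],down(.5)),([.47,0,.28],down(.2)),([.40,-.25,.25],down(-.038)),([.321,-.3675,.17],down(-.038))])
E
```

```text
t 0.15 tcp [0.2489 0.5181 0.242 ] x [-0.    -0.001 -1.   ] y [ 0.433  0.901 -0.001] q [-1.16  0.71 -0.03  1.48  0.02  0.95 -0.08] F [ 0.6  0.1 -0.5] w 0.999
22
[{"dx": -0.0063, "dy": -0.0234, "dz": 0.0429, "rx": 0.1038, "rz": 0.0001}, {"dx": -0.0063, "dy": -0.0189, "dz": 0.0451, "rx": 0.1038, "ry": 0.0001, "rz": 0.0001}, {"dx": -0.0063, "dy": -0.0141, "dz": 0.0468, "rx": 0.1038, "rz": 0.0001}, {"dx": -0.0064, "dy": -0.0092, "dz": 0.048, "rx": 0.1039, "ry": 0.0001, "rz": 0.0001}, {"dx": -0.0063, "dy": -0.0041, "dz": 0.0487, "rx": 0.1038, "ry": 0.0001, "rz": 0.0002}, {"dx": -0.0064, "dy": 0.0009, "dz": 0.0488, "rx": 0.1039, "rz": 0.0002}, {"dy": -0.0151, "dz": 0.045, "rx": 0.05}, {"dy": -0.0128, "dz": 0.0456, "rx": 0.05}, {"dy": -0.0105, "dz": 0.0462, "rx": 0.05}, {"dy": -0.0081, "dz": 0.0467, "rx": 0.05}, {"dy": -0.0058, "dz": 0.0471, "rx": 0.05}, {"dy": -0.0035, "dz": 0.0473, "rx": 0.05}]
[{"dx": 0.005, "dy": -0.0197, "dz": 0.0385, "rx": 0.0397}, {"dx": 0.005, "dy": -0.0182, "dz": 0.0393, "rx": 0.0397}, {"dx": 0.005, "dy": -0.0166, "dz": 0.0399, "rx": 0.0396}, {"dx": 0.005, "dy": -0.015, "dz": 0.0406, "rx": 0.0397}, {"dx": 0.005, "dy": -0.0134, "dz": 0.0411, "rx": 0.0396}, {"dx": 0.005, "dy": -0.0117, "dz": 0.0417, "rx": 0.0397}, {"dx": 0.02, "dy": -0.0186, "dz": 0.0301}, {"dx": 0.02, "dy": -0.0186, "dz": 0.0301}, {"dx": 0.02, "dy": -0.0186, "dz": 0.0301}, {"dx": 0.02, "dy": -0.0186, "dz": 0.0301}]
```

```bash
sed -i 's/d=d.round(4); rv=rv.round(4)/d=d.round(3); rv=rv.round(2) if i<n-1 else rv.round(3)/' pl.py; cat >> pl.py <<'E'
E
python3 - <<'E'
from pl import *
go([([.42,.28,.28],down(.5)),([.47,0,.28],down(.2)),([.40,-.25,.25],down(-.038)),([.321,-.3675,.17],down(-.038))])
E
```

```text
t 0.15 tcp [0.2489 0.5181 0.242 ] x [-0.    -0.001 -1.   ] y [ 0.433  0.901 -0.001] q [-1.16  0.71 -0.03  1.48  0.02  0.95 -0.08] F [ 0.6  0.1 -0.5] w 0.999
22
[{"dx": -0.006, "dy": -0.023, "dz": 0.043, "rx": 0.1}, {"dx": -0.006, "dy": -0.019, "dz": 0.045, "rx": 0.1}, {"dx": -0.006, "dy": -0.015, "dz": 0.047, "rx": 0.11}, {"dx": -0.007, "dy": -0.009, "dz": 0.048, "rx": 0.1}, {"dx": -0.006, "dy": -0.005, "dz": 0.049, "rx": 0.11}, {"dx": -0.007, "dy": 0.001, "dz": 0.048, "rx": 0.103, "rz": 0.001}, {"dy": -0.015, "dz": 0.045, "rx": 0.05}, {"dy": -0.013, "dz": 0.046, "rx": 0.05}, {"dy": -0.01, "dz": 0.046, "rx": 0.05}, {"dy": -0.008, "dz": 0.047, "rx": 0.05}, {"dy": -0.006, "dz": 0.047, "rx": 0.05}, {"dy": -0.004, "dz": 0.047, "rx": 0.05}]
[{"dx": 0.005, "dy": -0.02, "dz": 0.039, "rx": 0.04}, {"dx": 0.005, "dy": -0.018, "dz": 0.039, "rx": 0.04}, {"dx": 0.005, "dy": -0.016, "dz": 0.04, "rx": 0.04}, {"dx": 0.005, "dy": -0.015, "dz": 0.04, "rx": 0.04}, {"dx": 0.005, "dy": -0.013, "dz": 0.041, "rx": 0.04}, {"dx": 0.005, "dy": -0.012, "dz": 0.042, "rx": 0.038, "rz": -0.001}, {"dx": 0.02, "dy": -0.019, "dz": 0.03}, {"dx": 0.02, "dy": -0.018, "dz": 0.03}, {"dx": 0.02, "dy": -0.019, "dz": 0.03}, {"dx": 0.02, "dy": -0.018, "dz": 0.031}]
```

{"op": "carry_out", "data": {
  "rows": [
    {"dx": -0.006,"dy": -0.023,"dz": 0.043,"rx": 0.1},
    {"dx": -0.006,"dy": -0.019,"dz": 0.045,"rx": 0.1},
    {"dx": -0.006,"dy": -0.015,"dz": 0.047,"rx": 0.11},
    {"dx": -0.007,"dy": -0.009,"dz": 0.048,"rx": 0.1},
    {"dx": -0.006,"dy": -0.005,"dz": 0.049,"rx": 0.11},
    {"dx": -0.007,"dy": 0.001,"dz": 0.048,"rx": 0.103,"rz": 0.001},
    {"dy": -0.015,"dz": 0.045,"rx": 0.05},
    {"dy": -0.013,"dz": 0.046,"rx": 0.05},
    {"dy": -0.01,"dz": 0.046,"rx": 0.05},
    {"dy": -0.008,"dz": 0.047,"rx": 0.05},
    {"dy": -0.006,"dz": 0.047,"rx": 0.05},
    {"dy": -0.004,"dz": 0.047,"rx": 0.05}
  ],
  "claw": 0.0854,
  "grip_force": 60
}}

```text
schema error: expected keys dx, dy, dz, rx, ry, rz
```

{"op": "carry_out", "data": {
  "rows": [
    {"dx": 0.005,"dy": -0.02,"dz": 0.039,"rx": 0.04},
    {"dx": 0.005,"dy": -0.018,"dz": 0.039,"rx": 0.04},
    {"dx": 0.005,"dy": -0.016,"dz": 0.04,"rx": 0.04},
    {"dx": 0.005,"dy": -0.015,"dz": 0.04,"rx": 0.04},
    {"dx": 0.005,"dy": -0.013,"dz": 0.041,"rx": 0.04},
    {"dx": 0.005,"dy": -0.012,"dz": 0.042,"rx": 0.038,"rz": -0.001},
    {"dx": 0.02,"dy": -0.019,"dz": 0.03},
    {"dx": 0.02,"dy": -0.018,"dz": 0.03},
    {"dx": 0.02,"dy": -0.019,"dz": 0.03},
    {"dx": 0.02,"dy": -0.018,"dz": 0.031}
  ]
}}

```text
schema error: expected keys dx, dy, dz, rx, ry, rz
```

```bash
sed -i 's/if abs(val)>1e-9: r\[k\]=float(val)/r[k]=float(val+0.0) if abs(val)>1e-9 else 0/' pl.py
python3 - <<'E'
from pl import *
go([([.42,.28,.28],down(.5)),([.47,0,.28],down(.2)),([.40,-.25,.25],down(-.038)),([.321,-.3675,.17],down(-.038))])
E
```

```text
t 0.15 tcp [0.2489 0.5181 0.242 ] x [-0.    -0.001 -1.   ] y [ 0.433  0.901 -0.001] q [-1.16  0.71 -0.03  1.48  0.02  0.95 -0.08] F [ 0.6  0.1 -0.5] w 0.999
22
[{"dx": -0.006, "dy": -0.023, "dz": 0.043, "rx": 0.1, "ry": 0, "rz": 0}, {"dx": -0.006, "dy": -0.019, "dz": 0.045, "rx": 0.1, "ry": 0, "rz": 0}, {"dx": -0.006, "dy": -0.015, "dz": 0.047, "rx": 0.11, "ry": 0, "rz": 0}, {"dx": -0.007, "dy": -0.009, "dz": 0.048, "rx": 0.1, "ry": 0, "rz": 0}, {"dx": -0.006, "dy": -0.005, "dz": 0.049, "rx": 0.11, "ry": 0, "rz": 0}, {"dx": -0.007, "dy": 0.001, "dz": 0.048, "rx": 0.103, "ry": 0, "rz": 0.001}, {"dx": 0, "dy": -0.015, "dz": 0.045, "rx": 0.05, "ry": 0, "rz": 0}, {"dx": 0, "dy": -0.013, "dz": 0.046, "rx": 0.05, "ry": 0, "rz": 0}, {"dx": 0, "dy": -0.01, "dz": 0.046, "rx": 0.05, "ry": 0, "rz": 0}, {"dx": 0, "dy": -0.008, "dz": 0.047, "rx": 0.05, "ry": 0, "rz": 0}, {"dx": 0, "dy": -0.006, "dz": 0.047, "rx": 0.05, "ry": 0, "rz": 0}, {"dx": 0, "dy": -0.004, "dz": 0.047, "rx": 0.05, "ry": 0, "rz": 0}]
[{"dx": 0.005, "dy": -0.02, "dz": 0.039, "rx": 0.04, "ry": 0, "rz": 0}, {"dx": 0.005, "dy": -0.018, "dz": 0.039, "rx": 0.04, "ry": 0, "rz": 0}, {"dx": 0.005, "dy": -0.016, "dz": 0.04, "rx": 0.04, "ry": 0, "rz": 0}, {"dx": 0.005, "dy": -0.015, "dz": 0.04, "rx": 0.04, "ry": 0, "rz": 0}, {"dx": 0.005, "dy": -0.013, "dz": 0.041, "rx": 0.04, "ry": 0, "rz": 0}, {"dx": 0.005, "dy": -0.012, "dz": 0.042, "rx": 0.038, "ry": 0, "rz": -0.001}, {"dx": 0.02, "dy": -0.019, "dz": 0.03, "rx": 0, "ry": 0, "rz": 0}, {"dx": 0.02, "dy": -0.018, "dz": 0.03, "rx": 0, "ry": 0, "rz": 0}, {"dx": 0.02, "dy": -0.019, "dz": 0.03, "rx": 0, "ry": 0, "rz": 0}, {"dx": 0.02, "dy": -0.018, "dz": 0.031, "rx": 0, "ry": 0, "rz": 0}]
```

{"op": "carry_out", "data": {
  "rows": [
    {"dx": -0.006,"dy": -0.023,"dz": 0.043,"rx": 0.1,"ry": 0,"rz": 0},
    {"dx": -0.006,"dy": -0.019,"dz": 0.045,"rx": 0.1,"ry": 0,"rz": 0},
    {"dx": -0.006,"dy": -0.015,"dz": 0.047,"rx": 0.11,"ry": 0,"rz": 0},
    {"dx": -0.007,"dy": -0.009,"dz": 0.048,"rx": 0.1,"ry": 0,"rz": 0},
    {"dx": -0.006,"dy": -0.005,"dz": 0.049,"rx": 0.11,"ry": 0,"rz": 0},
    {"dx": -0.007,"dy": 0.001,"dz": 0.048,"rx": 0.103,"ry": 0,"rz": 0.001},
    {"dx": 0,"dy": -0.015,"dz": 0.045,"rx": 0.05,"ry": 0,"rz": 0},
    {"dx": 0,"dy": -0.013,"dz": 0.046,"rx": 0.05,"ry": 0,"rz": 0},
    {"dx": 0,"dy": -0.01,"dz": 0.046,"rx": 0.05,"ry": 0,"rz": 0},
    {"dx": 0,"dy": -0.008,"dz": 0.047,"rx": 0.05,"ry": 0,"rz": 0},
    {"dx": 0,"dy": -0.006,"dz": 0.047,"rx": 0.05,"ry": 0,"rz": 0},
    {"dx": 0,"dy": -0.004,"dz": 0.047,"rx": 0.05,"ry": 0,"rz": 0}
  ],
  "claw": 0.085,
  "grip_force": 60
}}

```text
t: 1.65
tcp_pos: [0.4697, -0.0015, 0.2802]
tcp_rot: [1.062, 1.296, -1.061]
force: [1.7, 0.2, 0.1]
gripper_width: 0.994
```

{"op": "carry_out", "data": {
  "rows": [
    {"dx": 0.005,"dy": -0.02,"dz": 0.039,"rx": 0.04,"ry": 0,"rz": 0},
    {"dx": 0.005,"dy": -0.018,"dz": 0.039,"rx": 0.04,"ry": 0,"rz": 0},
    {"dx": 0.005,"dy": -0.016,"dz": 0.04,"rx": 0.04,"ry": 0,"rz": 0},
    {"dx": 0.005,"dy": -0.015,"dz": 0.04,"rx": 0.04,"ry": 0,"rz": 0},
    {"dx": 0.005,"dy": -0.013,"dz": 0.041,"rx": 0.04,"ry": 0,"rz": 0},
    {"dx": 0.005,"dy": -0.012,"dz": 0.042,"rx": 0.038,"ry": 0,"rz": -0.001},
    {"dx": 0.02,"dy": -0.019,"dz": 0.03,"rx": 0,"ry": 0,"rz": 0},
    {"dx": 0.02,"dy": -0.018,"dz": 0.03,"rx": 0,"ry": 0,"rz": 0},
    {"dx": 0.02,"dy": -0.019,"dz": 0.03,"rx": 0,"ry": 0,"rz": 0},
    {"dx": 0.02,"dy": -0.018,"dz": 0.031,"rx": 0,"ry": 0,"rz": 0}
  ]
}}

```text
t: 2.9
tcp_pos: [0.3207, -0.3686, 0.1693]
tcp_rot: [1.237, 1.192, -1.237]
force: [1.0, 0.3, 0.2]
gripper_width: 0.992
```

```bash
python3 - <<'E'
from pl import *
from bench import bot
go([([.321,-.3675,.17],down(-.038)),([.321,-.3675,.066],down(-.038),.03)])
for n in ("scene","side","wrist"): cv2.imwrite(f'pics/{n}1.png',bot.get_image(n)[:,:,::-1])
crop('pics/side1.png','pics/d1.png',220,150,200,150,4)
crop('pics/wrist1.png','pics/w1.png',0,0,640,480,1)
E
```

```text
t 2.9 tcp [ 0.3207 -0.3686  0.1693] x [-0.     0.001 -1.   ] y [ 0.999 -0.038 -0.   ] q [ 0.72  0.7   0.13  1.89 -0.16  0.56  0.91] F [1.  0.3 0.2] w 0.992
5
[{"dx": -0.001, "dy": 0, "dz": -0.001, "rx": 0, "ry": -0.001, "rz": 0}, {"dx": 0.026, "dy": 0, "dz": 0, "rx": 0, "ry": 0, "rz": 0}, {"dx": 0.026, "dy": 0, "dz": 0, "rx": 0, "ry": 0, "rz": 0}, {"dx": 0.026, "dy": 0, "dz": 0, "rx": 0, "ry": 0, "rz": 0}, {"dx": 0.026, "dy": 0, "dz": 0, "rx": 0, "ry": 0, "rz": 0}]
```

```bash
python3 - <<'E'
from pl import *
from bench import bot
o=bot.get_obs(); W=wcal(o)
print(proj(W,[[.316,-.344,.084],[.316,-.390,.084],[.326,-.42,.05],[.326,-.32,.05],o['tcp_pos']]).round(1))
print(atz(W,[[321,189],[321,272]],.084).round(4), atz(W,[[334,158],[334,287]],.05).round(4))
for n in ("bin_a","scoop_a"): print(n,bot.search_frame(n,"wrist"))
c=cal('side'); print(proj(c,[o['tcp_pos']]), proj(cal('scene'),[o['tcp_pos']]))
E
```

```text
[[313.4 208.6]
 [316.6 272.9]
 [331.  289.6]
 [326.5 166.2]
 [320.8 305. ]]
[[ 0.3216 -0.3312  0.084 ]
 [ 0.3191 -0.3895  0.084 ]] [[ 0.3317 -0.3143  0.05  ]
 [ 0.3285 -0.4178  0.05  ]]
bin_a [{'position': [395.8, 219.9], 'p': 0.83}]
scoop_a []
[[237.09472477 368.6183836 ]] [[408.7751014  154.84082395]]
```

{"op": "carry_out", "data": {
  "rows": [
    {"dx": 0.025,"dy": 0.003,"dz": -0.001,"rx": 0,"ry": 0,"rz": 0},
    {"dx": 0.026,"dy": 0,"dz": 0,"rx": 0,"ry": 0,"rz": 0},
    {"dx": 0.026,"dy": 0,"dz": 0,"rx": 0,"ry": 0,"rz": 0},
    {"dx": 0.025,"dy": 0,"dz": 0,"rx": 0,"ry": 0,"rz": 0}
  ]
}}

```text
t: 3.65
tcp_pos: [0.3255, -0.3661, 0.0677]
tcp_rot: [1.236, 1.191, -1.235]
force: [-0.0, 0.1, -0.4]
gripper_width: 0.997
```

{"op": "carry_out", "data": {
  "rows": [
    {"dx": 0,"dy": 0,"dz": 0,"rx": 0,"ry": 0,"rz": 0},
    {"dx": 0,"dy": 0,"dz": 0,"rx": 0,"ry": 0,"rz": 0},
    {"dx": 0,"dy": 0,"dz": 0,"rx": 0,"ry": 0,"rz": 0},
    {"dx": 0,"dy": 0,"dz": 0,"rx": 0,"ry": 0,"rz": 0},
    {"dx": 0,"dy": 0,"dz": 0,"rx": 0,"ry": 0,"rz": 0},
    {"dx": 0,"dy": 0,"dz": 0,"rx": 0,"ry": 0,"rz": 0}
  ],
  "claw": 0.0,
  "grip_force": 60
}}

```text
t: 4.4
tcp_pos: [0.3246, -0.3671, 0.0687]
tcp_rot: [1.237, 1.19, -1.237]
force: [-1.7, 1.0, 12.0]
gripper_width: 0.105
```

```bash
python3 - <<'E'
from pl import *
from bench import bot
y=.047
# bin center = tcp + 0.065 along yaw
def tab(b,yaw,z): return [b[0]-.065*np.cos(yaw),b[1]-.065*np.sin(yaw),z]
B=np.array([.5275,-.2075]); ux=np.array([np.cos(y),np.sin(y)])
o=bot.get_obs(); z=o['tcp_pos'][2]
go([([.324,-.3675,z+.02],down(-.038)),(tab(B-.08*ux,y,z+.02),down(y))])
cv2.imwrite('pics/w2.png',bot.get_image('wrist')[:,:,::-1])
E
```

```text
t 4.4 tcp [ 0.3246 -0.3671  0.0687] x [ 0.001 -0.    -1.   ] y [ 0.999 -0.038  0.001] q [ 0.74  0.89  0.07  1.96 -0.19  0.3   0.93] F [-1.7  1.  12. ] w 0.105
5
[{"dx": -0.02, "dy": -0.001, "dz": 0, "rx": 0, "ry": 0, "rz": -0.001}, {"dx": 0, "dy": 0.013, "dz": -0.039, "rx": -0.02, "ry": 0, "rz": 0}, {"dx": 0, "dy": 0.014, "dz": -0.038, "rx": -0.02, "ry": 0, "rz": 0}, {"dx": 0, "dy": 0.015, "dz": -0.038, "rx": -0.02, "ry": 0, "rz": 0}, {"dx": 0, "dy": 0.016, "dz": -0.038, "rx": -0.025, "ry": 0, "rz": 0}]
```

{"op": "carry_out", "data": {
  "rows": [
    {"dx": -0.02,"dy": -0.001,"dz": 0,"rx": 0,"ry": 0,"rz": 0},
    {"dx": 0,"dy": 0.013,"dz": -0.039,"rx": -0.02,"ry": 0,"rz": 0},
    {"dx": 0,"dy": 0.014,"dz": -0.038,"rx": -0.02,"ry": 0,"rz": 0},
    {"dx": 0,"dy": 0.015,"dz": -0.038,"rx": -0.02,"ry": 0,"rz": 0},
    {"dx": 0,"dy": 0.016,"dz": -0.038,"rx": -0.025,"ry": 0,"rz": 0},
    {"dx": 0.01,"dy": 0,"dz": 0,"rx": 0,"ry": 0,"rz": 0},
    {"dx": 0,"dy": 0,"dz": 0,"rx": 0,"ry": 0,"rz": 0}
  ]
}}

```text
t: 5.32
tcp_pos: [0.3824, -0.2147, 0.0777]
tcp_rot: [1.175, 1.232, -1.175]
force: [0.2, 0.1, -2.2]
gripper_width: 0.106
```

```bash
python3 - <<'E'
from pl import *
from bench import bot
go([])
for n in ("side","wrist"):cv2.imwrite(f'pics/{n}3.png',bot.get_image(n)[:,:,::-1])
crop('pics/side3.png','pics/d3.png',240,220,140,140,5)
E
```

```text
t 5.325 tcp [ 0.3824 -0.2147  0.0777] x [-0.001  0.    -1.   ] y [ 0.999  0.046 -0.001] q [ 0.4   0.84  0.07  2.13 -0.29  0.18  0.77] F [ 0.2  0.1 -2.2] w 0.106
0
```

{"op": "carry_out", "data": {
  "rows": [
    {"dx": 0.004,"dy": 0,"dz": 0,"rx": 0,"ry": 0,"rz": 0},
    {"dx": 0.004,"dy": 0,"dz": 0,"rx": 0,"ry": 0,"rz": 0},
    {"dx": 0,"dy": 0.015,"dz": 0,"rx": 0,"ry": 0,"rz": 0},
    {"dx": 0,"dy": 0.015,"dz": 0,"rx": 0,"ry": 0,"rz": 0},
    {"dx": 0,"dy": 0.015,"dz": 0,"rx": 0,"ry": 0,"rz": 0},
    {"dx": 0,"dy": 0.015,"dz": 0,"rx": 0,"ry": 0,"rz": 0},
    {"dx": 0,"dy": 0.01,"dz": 0,"rx": 0,"ry": 0,"rz": 0},
    {"dx": 0,"dy": 0.01,"dz": 0,"rx": 0,"ry": 0,"rz": 0},
    {"dx": 0,"dy": 0,"dz": 0,"rx": 0,"ry": 0,"rz": 0}
  ]
}}

```text
t: 6.55
tcp_pos: [0.4629, -0.2104, 0.0699]
tcp_rot: [1.175, 1.232, -1.174]
force: [-0.1, -0.0, -1.5]
gripper_width: 0.104
```

```bash
python3 - <<'E'
from pl import *
from bench import bot
go([])
for n in ("side","wrist"):cv2.imwrite(f'pics/{n}4.png',bot.get_image(n)[:,:,::-1])
crop('pics/side4.png','pics/d4.png',240,220,140,140,5)
E
```

```text
t 6.55 tcp [ 0.4629 -0.2104  0.0699] x [-0.  0. -1.] y [ 0.999  0.047 -0.   ] q [ 0.29  0.9   0.14  1.89 -0.3   0.37  0.71] F [-0.1 -0.  -1.5] w 0.104
0
```

{"op": "carry_out", "data": {
  "rows": [
    {"dx": 0,"dy": 0,"dz": 0,"rx": 0,"ry": 0,"rz": 0},
    {"dx": 0,"dy": 0,"dz": 0,"rx": 0,"ry": 0,"rz": 0},
    {"dx": 0,"dy": 0,"dz": 0,"rx": 0,"ry": 0,"rz": 0},
    {"dx": -0.03,"dy": 0,"dz": 0,"rx": 0,"ry": 0,"rz": 0},
    {"dx": -0.05,"dy": 0,"dz": 0,"rx": 0,"ry": 0,"rz": 0},
    {"dx": -0.05,"dy": 0,"dz": 0,"rx": 0,"ry": 0,"rz": 0},
    {"dx": -0.05,"dy": -0.04,"dz": -0.03,"rx": 0,"ry": 0,"rz": 0},
    {"dx": -0.03,"dy": -0.04,"dz": -0.04,"rx": 0,"ry": 0,"rz": 0}
  ],
  "claw": 0.06
}}

```text
t: 7.65
tcp_pos: [0.3843, -0.1483, 0.2749]
tcp_rot: [1.176, 1.23, -1.174]
force: [1.1, 1.4, 1.0]
gripper_width: 0.704
```

```bash
python3 - <<'E'
from pl import *
from bench import bot
go([])
for n in ("side","scene"):cv2.imwrite(f'pics/{n}5.png',bot.get_image(n)[:,:,::-1])
crop('pics/side5.png','pics/d5.png',240,220,140,140,5)
crop('pics/scene5.png','pics/s5.png',260,120,160,200,4)
crop('pics/scene5.png','pics/s5sc.png',185,350,150,130,5)
E
```

```text
t 7.65 tcp [ 0.3843 -0.1483  0.2749] x [ 0.001  0.    -1.   ] y [0.999 0.046 0.001] q [ 0.09  0.44  0.31  1.98 -0.19  0.74  0.56] F [1.1 1.4 1. ] w 0.704
0
```

```bash
cat > m4.py <<'E'
from h import *
S=cal('scene'); D=cal('side')
mod={'rp':(85,50,5),'rm':(85,-50,5),'np':(215,50,-37),'nm':(215,-50,-37),'e':(-10,0,0)}
def fits(obs,x0):
    def f(p):
        r=[]; c,s=np.cos(p[2]),np.sin(p[2])
        for cam,k,uv in obs:
            m=np.array(mod[k])/1000; X=[p[0]+c*m[0]-s*m[1],p[1]+s*m[0]+c*m[1],m[2]+.05]
            r+=list(proj(cam,[X])[0]-uv)
        return r
    q=least_squares(f,x0); return q.x.round(4),np.array(f(q.x)).round(1).reshape(-1,2).tolist()
if __name__=='__main__':
  r=[(S,'rm',(324.4,414.4)),(S,'rp',(278.4,428.4)),(S,'np',(266.4,377.6)),(S,'nm',(305.6,366.6)),(D,'rm',(263,189.6)),(D,'rp',(286,178.6)),(D,'nm',(284,221)),(D,'np',(307,208))]
  l=[(S,'rm',(258,434.4)),(S,'rp',(209.6,452)),(S,'np',(200.6,399.4)),(S,'nm',(241,385.4)),(D,'rm',(295.4,174.4)),(D,'rp',(315.6,162.4)),(D,'nm',(318.6,203))]
  a=fits(r,(.4,.5,-1.5)); b=fits(l,(.5,.5,-1.5)); print('R',a);print('L',b)
  for q in (a[0],b[0]):
    c,s=np.cos(q[2]),np.sin(q[2]); g=[q[0]+.053*c,q[1]+.053*s]; print('grip',np.round(g,4),'r',np.hypot(*g), 'eye r',np.hypot(q[0],q[1]),'head yaw err')
    print('eye px',proj(S,[[q[0],q[1],.05]]),proj(D,[[q[0],q[1],.05]]))
E
python3 m4.py
```

```text
R (array([ 0.3889,  0.4343, -1.0403]), [[0.9, -0.4], [-0.7, -0.3], [-2.1, -0.0], [1.8, -0.8], [-0.4, -0.1], [0.0, -0.4], [-0.5, -1.5], [-0.1, -0.7]])
L (array([ 0.5016,  0.5049, -0.9698]), [[0.7, -0.4], [-0.6, 0.5], [-2.6, -0.1], [2.0, -1.6], [-0.6, -0.6], [-0.0, -0.1], [-1.0, -1.6]])
grip [0.4157 0.3886] r 0.5690498184065825 eye r 0.5829748708134854 head yaw err
eye px [[313.74680519 464.62501508]] [[262.08622584 171.80845793]]
grip [0.5316 0.4612] r 0.7037469392148588 eye r 0.7117068005857469 head yaw err
eye px [[246.20505372 488.23698398]] [[291.17025755 157.49135731]]
```

```bash
cat >> pl.py <<'E'
def scoop_tool(eye,heading,theta,phi,g=.050):
    """TCP pose holding scoop: eye pos, heading of nose (yaw), nose-down theta, tool lean phi (rad)"""
    n=np.array([np.cos(heading),np.sin(heading),0]); z=np.array([0,0,1.])
    sx=np.cos(theta)*n-np.sin(theta)*z; sz=np.sin(theta)*n+np.cos(theta)*z; sy=np.cross(sz,sx)
    tx=np.sin(phi)*sx-np.cos(phi)*sz
    R=ori(tx,sy)
    return np.array(eye)+g*sx+.008*tx, R
E
python3 - <<'E'
from pl import *
from m4 import *
print('weights',tri(S,[[347,350]],D,[[258,213]]))
phi=np.radians(30)
p,R=scoop_tool([.3889,.4343,.05],-1.0403,0,phi)
pre=p-.10*R.as_matrix()[:,0]; print(p,pre)
go([([.45,.1,.33],down(.2)),(pre+[0,0,.05],R),(pre,R)])
E
```

```text
weights [[0.37240199 0.19861276 0.08205949 0.0005744 ]]
[0.41622192 0.38772197 0.0430718 ] [0.39092385 0.43084978 0.12967434]
t 7.75 tcp [ 0.383  -0.1463  0.276 ] x [ 0.002  0.001 -1.   ] y [0.999 0.048 0.002] q [ 0.09  0.44  0.31  1.99 -0.19  0.74  0.56] F [ 1.2 -0.2 -0.7] w 0.701
15
[{"dx": -0.009, "dy": 0.013, "dz": -0.04, "rx": -0.03, "ry": 0, "rz": 0}, {"dx": -0.009, "dy": 0.014, "dz": -0.04, "rx": -0.02, "ry": 0, "rz": 0}, {"dx": -0.009, "dy": 0.015, "dz": -0.04, "rx": -0.03, "ry": 0, "rz": 0}, {"dx": -0.009, "dy": 0.017, "dz": -0.039, "rx": -0.02, "ry": 0, "rz": 0}, {"dx": -0.009, "dy": 0.017, "dz": -0.039, "rx": -0.03, "ry": 0, "rz": 0}, {"dx": -0.008, "dy": 0.019, "dz": -0.039, "rx": -0.022, "ry": -0.001, "rz": -0.003}, {"dx": 0.019, "dy": 0.001, "dz": -0.042, "rx": -0.04, "ry": -0.06, "rz": 0.01}, {"dx": 0.016, "dy": 0.002, "dz": -0.043, "rx": -0.04, "ry": -0.07, "rz": 0.01}, {"dx": 0.013, "dy": 0.004, "dz": -0.044, "rx": -0.04, "ry": -0.06, "rz": 0.01}, {"dx": 0.011, "dy": 0.006, "dz": -0.044, "rx": -0.04, "ry": -0.07, "rz": 0.01}, {"dx": 0.007, "dy": 0.007, "dz": -0.045, "rx": -0.04, "ry": -0.06, "rz": 0.01}, {"dx": 0.005, "dy": 0.009, "dz": -0.045, "rx": -0.04, "ry": -0.07, "rz": 0.01}]
[{"dx": 0.002, "dy": 0.011, "dz": -0.044, "rx": -0.04, "ry": -0.06, "rz": 0.01}, {"dx": 0, "dy": 0.013, "dz": -0.045, "rx": -0.041, "ry": -0.07, "rz": 0.016}, {"dx": 0.043, "dy": 0, "dz": -0.024, "rx": 0, "ry": 0, "rz": 0}]
```

{"op": "carry_out", "data": {
  "rows": [
    {"dx": -0.009,"dy": 0.013,"dz": -0.04,"rx": -0.03,"ry": 0,"rz": 0},
    {"dx": -0.009,"dy": 0.014,"dz": -0.04,"rx": -0.02,"ry": 0,"rz": 0},
    {"dx": -0.009,"dy": 0.015,"dz": -0.04,"rx": -0.03,"ry": 0,"rz": 0},
    {"dx": -0.009,"dy": 0.017,"dz": -0.039,"rx": -0.02,"ry": 0,"rz": 0},
    {"dx": -0.009,"dy": 0.017,"dz": -0.039,"rx": -0.03,"ry": 0,"rz": 0},
    {"dx": -0.008,"dy": 0.019,"dz": -0.039,"rx": -0.022,"ry": -0.001,"rz": -0.003},
    {"dx": 0.019,"dy": 0.001,"dz": -0.042,"rx": -0.04,"ry": -0.06,"rz": 0.01},
    {"dx": 0.016,"dy": 0.002,"dz": -0.043,"rx": -0.04,"ry": -0.07,"rz": 0.01},
    {"dx": 0.013,"dy": 0.004,"dz": -0.044,"rx": -0.04,"ry": -0.06,"rz": 0.01},
    {"dx": 0.011,"dy": 0.006,"dz": -0.044,"rx": -0.04,"ry": -0.07,"rz": 0.01},
    {"dx": 0.007,"dy": 0.007,"dz": -0.045,"rx": -0.04,"ry": -0.06,"rz": 0.01},
    {"dx": 0.005,"dy": 0.009,"dz": -0.045,"rx": -0.04,"ry": -0.07,"rz": 0.01}
  ]
}}

```text
t: 9.25
tcp_pos: [0.4075, 0.3472, 0.2136]
tcp_rot: [0.665, 1.038, -0.981]
force: [0.4, 0.0, 1.2]
gripper_width: 0.698
```

{"op": "carry_out", "data": {
  "rows": [
    {"dx": 0.002,"dy": 0.011,"dz": -0.044,"rx": -0.04,"ry": -0.06,"rz": 0.01},
    {"dx": 0,"dy": 0.013,"dz": -0.045,"rx": -0.041,"ry": -0.07,"rz": 0.016},
    {"dx": 0,"dy": 0,"dz": 0,"rx": 0,"ry": 0,"rz": 0},
    {"dx": 0,"dy": 0,"dz": 0,"rx": 0,"ry": 0,"rz": 0}
  ]
}}

```text
t: 9.75
tcp_pos: [0.3938, 0.4279, 0.1759]
tcp_rot: [0.541, 0.948, -0.944]
force: [0.4, -0.3, 0.6]
gripper_width: 0.699
```

```bash
python3 - <<'E'
from pl import *
from bench import bot
phi=np.radians(30)
p,R=scoop_tool([.3889,.4343,.05],-1.0403,0,phi)
pre=p-.10*R.as_matrix()[:,0]
go([(pre+[0,0,.05],R),(pre,R)])
o=bot.get_obs(); W=wcal(o)
n=np.array([.506,-.862]); e=np.array([.3889,.4343])
X=[[*e,.05],[*(e-.023*n),.05],[*(e+.05*n),.062],[*(e+.085*n),.062]]
print(proj(W,X).round(1))
im=bot.get_image('wrist')[:,:,::-1].copy()
for u in proj(W,X): cv2.circle(im,tuple(int(v) for v in u),3,(0,0,255),1)
cv2.imwrite('pics/w6.png',im)
cv2.imwrite('pics/side6.png',bot.get_image('side')[:,:,::-1])
E
```

```text
t 9.75 tcp [0.3938 0.4279 0.1759] x [ 0.25  -0.434 -0.866] y [ 0.864  0.504 -0.003] q [-1.29  0.98  0.44  1.34  0.12  1.11 -0.52] F [ 0.4 -0.3  0.6] w 0.699
2
[{"dx": -0.005, "dy": -0.001, "dz": -0.002, "rx": -0.001, "ry": 0, "rz": 0.004}, {"dx": 0.043, "dy": 0, "dz": -0.025, "rx": 0, "ry": 0, "rz": 0}]
[[320.7 136. ]
 [320.5 103.3]
 [321.  203.2]
 [321.2 234.5]]
```

```bash
python3 - <<'E'
from pl import *
phi=np.radians(30)
p,R=scoop_tool([.3889,.4343,.05],-1.0403,0,phi)
pre=p-.08*R.as_matrix()[:,0]
go([(pre,R),(p,R,.03)])
E
```

```text
t 9.85 tcp [0.3942 0.4277 0.1766] x [ 0.25  -0.433 -0.866] y [ 0.864  0.503 -0.002] q [-1.28  0.98  0.44  1.34  0.12  1.11 -0.52] F [1.1 0.3 0.8] w 0.7
5
[{"dx": 0.029, "dy": -0.001, "dz": -0.014, "rx": 0, "ry": 0, "rz": 0}, {"dx": 0.029, "dy": 0, "dz": -0.013, "rx": -0.002, "ry": 0, "rz": 0.004}, {"dx": 0.027, "dy": 0, "dz": 0, "rx": 0, "ry": 0, "rz": 0}, {"dx": 0.027, "dy": 0, "dz": 0, "rx": 0, "ry": 0, "rz": 0}, {"dx": 0.026, "dy": 0, "dz": 0, "rx": 0, "ry": 0, "rz": 0}]
```

{"op": "carry_out", "data": {
  "rows": [
    {"dx": 0.029,"dy": -0.001,"dz": -0.014,"rx": 0,"ry": 0,"rz": 0},
    {"dx": 0.029,"dy": 0,"dz": -0.013,"rx": -0.002,"ry": 0,"rz": 0.004},
    {"dx": 0.027,"dy": 0,"dz": 0,"rx": 0,"ry": 0,"rz": 0},
    {"dx": 0.027,"dy": 0,"dz": 0,"rx": 0,"ry": 0,"rz": 0},
    {"dx": 0.026,"dy": 0,"dz": 0,"rx": 0,"ry": 0,"rz": 0},
    {"dx": 0,"dy": 0,"dz": 0,"rx": 0,"ry": 0,"rz": 0}
  ]
}}

```text
t: 10.6
tcp_pos: [0.416, 0.3871, 0.0428]
tcp_rot: [0.541, 0.948, -0.941]
force: [-0.4, 0.4, 0.7]
gripper_width: 0.704
```

{"op": "carry_out", "data": {
  "rows": [
    {"dx": 0,"dy": 0,"dz": 0,"rx": 0,"ry": 0,"rz": 0},
    {"dx": 0,"dy": 0,"dz": 0,"rx": 0,"ry": 0,"rz": 0},
    {"dx": 0,"dy": 0,"dz": 0,"rx": 0,"ry": 0,"rz": 0},
    {"dx": 0,"dy": 0,"dz": 0,"rx": 0,"ry": 0,"rz": 0},
    {"dx": 0,"dy": 0,"dz": 0,"rx": 0,"ry": 0,"rz": 0},
    {"dx": 0,"dy": 0,"dz": 0,"rx": 0,"ry": 0,"rz": 0}
  ],
  "claw": 0.0,
  "grip_force": 100
}}

```text
t: 11.35
tcp_pos: [0.4156, 0.3891, 0.0436]
tcp_rot: [0.542, 0.948, -0.938]
force: [-2.1, 1.8, 7.8]
gripper_width: 0.101
```

```bash
python3 - <<'E'
from pl import *
from bench import bot
go([])
o=bot.get_obs()
cv2.imwrite('pics/w7.png',bot.get_image('wrist')[:,:,::-1])
E
```

```text
t 11.35 tcp [0.4156 0.3891 0.0436] x [ 0.254 -0.43  -0.866] y [0.861 0.508 0.   ] q [-1.23  1.15  0.42  1.49  0.12  0.79 -0.56] F [-2.1  1.8  7.8] w 0.101
0
```

```bash
cat > kin.py <<'E'
from pl import *
data=[([-1.16471169,0.70709183,-0.02758452,1.48497785,0.02196873,0.95090871,-0.07548882],[0.24885873,0.51808439,0.24183914],[0,-.001,-1],[.433,.901,-.001]),
([.72,.7,.13,1.89,-.16,.56,.91],[.3207,-.3686,.1693],[0,.001,-1],[.999,-.038,0]),
([.40,.84,.07,2.13,-.29,.18,.77],[.3824,-.2147,.0777],[-.001,0,-1],[.999,.046,0]),
([.09,.44,.31,1.98,-.19,.74,.56],[.3843,-.1483,.2749],[.001,0,-1],[.999,.046,.001]),
([-1.29,.98,.44,1.34,.12,1.11,-.52],[.3938,.4279,.1759],[.25,-.434,-.866],[.864,.504,-.003]),
([-1.23,1.15,.42,1.49,.12,.79,-.56],[.4156,.3891,.0436],[.254,-.43,-.866],[.861,.508,0]),
([.29,.90,.14,1.89,-.30,.37,.71],[.4629,-.2104,.0699],[0,0,-1],[.999,.047,0])]
import itertools
rx=lambda a:Rn.from_euler('z',a); ry=lambda a:Rn.from_euler('y',a)
def fk(q,s,L):
    R=rx(s[0]*q[0]); p=np.array([0,0,L[0]]); 
    R=R*ry(q[1])*rx(s[1]*q[2]); p=p+R.apply([L[4],0,L[1]])
    R=R*ry(s[4]*q[3])*rx(s[2]*q[4]); p=p+R.apply([L[5],0,L[2]])
    R=R*ry(s[5]*q[5])*rx(s[3]*q[6]); p=p+R.apply([0,0,L[3]]); return p,R
best=[]
for s in itertools.product([1,-1],repeat=6):
    def f(L):
        r=[]
        for q,p,x,y in data:
            a,R=fk(q,s,L); r+=list(a-p)+list(.3*(R.as_matrix()[:,2]-x))
        return r
    q=least_squares(f,[.36,.42,.4,.25,0,0]); best.append((q.cost,s,q.x))
best.sort(key=lambda b:b[0])
if __name__=='__main__':
    for b in best[:3]: print(b)
    c,s,L=best[0]
    for q,p,x,y in data:
        a,R=fk(q,s,L); print((a-p).round(3),R.as_matrix().round(2).tolist(),x,y)
E
python3 kin.py
```

```text
(np.float64(0.002118603343126853), (-1, -1, -1, 1, 1, 1), array([ 0.37951207,  0.48285708,  0.30752793,  0.33713994,  0.00113056,
       -0.02554294]))
(np.float64(0.002118603343126853), (-1, -1, -1, -1, 1, 1), array([ 0.37951207,  0.48285708,  0.30752793,  0.33713994,  0.00113056,
       -0.02554294]))
(np.float64(0.017229443386318165), (-1, -1, 1, 1, 1, 1), array([ 0.38809353,  0.40757108,  0.31068184,  0.25937637,  0.05306255,
       -0.03967481]))
[-0.028  0.017  0.009] [[-0.29, -0.96, -0.0], [-0.96, 0.29, -0.0], [0.0, 0.0, -1.0]] [0, -0.001, -1] [0.433, 0.901, -0.001]
[ 0.022  0.012 -0.005] [[0.29, 0.96, 0.0], [0.96, -0.29, -0.0], [0.0, 0.0, -1.0]] [0, 0.001, -1] [0.999, -0.038, 0]
[ 0.009  0.02  -0.012] [[-0.07, 1.0, -0.0], [1.0, 0.07, -0.0], [-0.0, -0.0, -1.0]] [-0.001, 0, -1] [0.999, 0.046, 0]
[ 0.023  0.015 -0.004] [[-0.48, 0.88, 0.01], [0.88, 0.48, -0.01], [-0.01, 0.0, -1.0]] [0.001, 0, -1] [0.999, 0.046, 0.001]
[-0.014 -0.002  0.011] [[-0.05, -0.96, 0.26], [-0.9, -0.06, -0.43], [0.43, -0.26, -0.87]] [0.25, -0.434, -0.866] [0.864, 0.504, -0.003]
[-0.013 -0.009  0.006] [[0.02, -0.97, 0.26], [-0.89, -0.14, -0.43], [0.45, -0.22, -0.86]] [0.254, -0.43, -0.866] [0.861, 0.508, 0]
[ 0.007  0.018 -0.005] [[-0.2, 0.98, 0.0], [0.98, 0.2, -0.0], [-0.0, -0.0, -1.0]] [0, 0, -1] [0.999, 0.047, 0]
```

```bash
cat > kin.py <<'E'
from pl import *
data=[([-1.16471169,0.70709183,-0.02758452,1.48497785,0.02196873,0.95090871,-0.07548882],[0.24885873,0.51808439,0.24183914],[0,-.001,-1],[.433,.901,-.001]),
([.72,.7,.13,1.89,-.16,.56,.91],[.3207,-.3686,.1693],[0,.001,-1],[.999,-.038,0]),
([.40,.84,.07,2.13,-.29,.18,.77],[.3824,-.2147,.0777],[-.001,0,-1],[.999,.046,0]),
([.09,.44,.31,1.98,-.19,.74,.56],[.3843,-.1483,.2749],[.001,0,-1],[.999,.046,.001]),
([-1.29,.98,.44,1.34,.12,1.11,-.52],[.3938,.4279,.1759],[.25,-.434,-.866],[.864,.504,-.003]),
([-1.23,1.15,.42,1.49,.12,.79,-.56],[.4156,.3891,.0436],[.254,-.43,-.866],[.861,.508,0]),
([.29,.90,.14,1.89,-.30,.37,.71],[.4629,-.2104,.0699],[0,0,-1],[.999,.047,0])]
s=(-1,-1,-1,-1,1,1)
rx=lambda a:Rn.from_euler('z',a); ry=lambda a:Rn.from_euler('y',a)
def fk(q,L):
    R=rx(-q[0]); p=np.array([0,0,L[0]]); 
    R=R*ry(q[1])*rx(-q[2]); p=p+R.apply([L[4],L[6],L[1]])
    R=R*ry(q[3])*rx(-q[4]); p=p+R.apply([L[5],L[7],L[2]])
    R=R*ry(q[5]); p=p+R.apply([L[8],L[9],0]); R=R*rx(-q[6]+L[10]); p=p+R.apply([0,0,L[3]]); return p,R
def f(L):
    r=[]
    for q,p,x,y in data:
        a,R=fk(q,L); M=R.as_matrix(); r+=list(a-p)+list(.3*(M[:,2]-x))+list(.3*(M[:,1]-y))
    return r
q=min((least_squares(f,[.36,.42,.4,.25,0,0,0,0,0,0,o]) for o in (0,np.pi/2,-np.pi/2,np.pi)),key=lambda b:b.cost); L=q.x
lo=np.array([-2.71,-.32,-1.57,0,-1.46,0,-2.83]);hi=np.array([2.71,2.16,1.52,2.45,4.6,2.02,2.83])
def ik(p,R,q0):
    Rm=R.as_matrix()
    def g(q):
        a,A=fk(q,L); M=A.as_matrix(); return list(a-p)+list(.3*(M[:,2]-Rm[:,0]))+list(.3*(M[:,1]-Rm[:,1]))+list(.002*(q-q0))
    z=least_squares(g,np.clip(q0,lo+.02,hi-.02),bounds=(lo+.01,hi-.01)); a,A=fk(z.x,L)
    return z.x, np.linalg.norm(a-p), np.arccos(np.clip(A.as_matrix()[:,2]@Rm[:,0],-1,1))
if __name__=='__main__':
    print(q.cost,L.round(4)); print(np.array(f(L)).reshape(-1,9)[:,:3].round(4))
E
python3 kin.py
```

```text
4.0162924698979246e-05 [ 3.1000e-01  5.2180e-01  2.8620e-01  2.9860e-01  1.9000e-03  1.9000e-03
 -2.7300e-02 -9.4894e+00 -2.5000e-03  9.4854e+00  1.5705e+00]
[[-0.0004  0.0008 -0.0035]
 [-0.0009 -0.0001 -0.001 ]
 [ 0.0006  0.      0.0002]
 [-0.0001  0.0009  0.0007]
 [-0.0007  0.0017  0.0015]
 [-0.0001 -0.0011  0.002 ]
 [ 0.0002 -0.0008  0.0001]]
```

```bash
cat > chk.py <<'E'
from kin import *
d2=np.radians
gy=.045; up=np.array([-np.sin(gy),np.cos(gy),0]); head=np.array([.672,.140,.163])
hd=-np.pi/2+gy
def eye_from_nose(N,heading,th):
    n=np.array([np.cos(heading),np.sin(heading),0]); z=np.array([0,0,1.])
    sx=np.cos(th)*n-np.sin(th)*z; sz=np.sin(th)*n+np.cos(th)*z
    return np.array(N)-.215*sx+.037*sz
def clear(N,th):
    # underside poly in (u uphill rel head, z)
    pts=[(.215,-.039),(.183,-.052),(.085,-.052)]
    e=eye_from_nose(N,hd,th); n=np.array([np.cos(hd),np.sin(hd),0]); z=np.array([0,0,1.])
    sx=np.cos(th)*n-np.sin(th)*z; sz=np.sin(th)*n+np.cos(th)*z
    P=[e+a*sx+b*sz for a,b in pts]; P=[((p-head)@up,p[2]) for p in P]
    us=np.linspace(.056,.062,3); return min(np.interp(u,[p[0] for p in P],[p[1] for p in P]) for u in us)-.2015
def headin(e,heading,th):
    n=np.array([np.cos(heading),np.sin(heading),0]); z=np.array([0,0,1.])
    sx=np.cos(th)*n-np.sin(th)*z; sz=np.sin(th)*n+np.cos(th)*z; v=head-e
    return np.round([v@sx,v@np.cross(sz,sx),v@sz],3)
if __name__=='__main__':
    q0=np.array([-1.23,1.15,.42,1.49,.12,.79,-.56])
    for th,N in ((-8,(.035,.27)),(0,(.035,.25)),(10,(.035,.220)),(20,(.035,.21)),(30,(.035,.207)),(40,(.035,.207)),(50,(.035,.207))):
        Nw=head+up*N[0]; Nw[2]=N[1]; e=eye_from_nose(Nw,hd,d2(th)); p,R=scoop_tool(e,hd,d2(th),d2(30)); q,a,b=ik(p,R,q0); q0=q
        print(th,'eye',e.round(3),'tcp',p.round(3),'q',q.round(2),'err',round(a,4),round(b,3),'clr',round(clear(Nw,d2(th)),4),'head',headin(e,hd,d2(th)))
    ry_=.07; hh=np.pi+ry_   # nose heading toward -x of rack
    d=np.array([-np.sin(ry_)*np.cos(d2(20)),np.cos(ry_)*np.cos(d2(20)),np.sin(d2(20))])
    q0=np.array([.5,.9,.1,1.5,-.3,.5,1.5])
    for nm,M in (('far',np.array([.644,-.433,.271])),('near',np.array([.4935,-.442,.271]))):
      for th in (30,50,70):
        for s in (.13,.0):
          e=M+d*s; p,R=scoop_tool(e,hh,d2(th),d2(30)); q,a,b=ik(p,R,q0); print(nm,th,s,p.round(3),'q',q.round(2),'err',round(a,4),round(b,3))
E
python3 chk.py
```

```text
-8 eye [0.661 0.393 0.277] tcp [0.663 0.338 0.277] q [-0.74  1.32  0.92  0.11 -0.3   2.01 -0.39] err 0.0355 0.068 clr 0.0507 head [ 0.235 -0.    -0.148]
0 eye [0.661 0.39  0.287] tcp [0.663 0.336 0.28 ] q [-0.68  1.3   0.99  0.07 -0.5   2.01 -0.41] err 0.0253 0.048 clr 0.0355 head [ 0.25   0.    -0.124]
10 eye [0.661 0.38  0.294] tcp [0.664 0.328 0.278] q [-0.61  1.28  0.75  0.01 -0.43  2.01 -0.44] err 0.0097 0.018 clr 0.0108 head [ 0.259  0.    -0.087]
20 eye [0.662 0.364 0.318] tcp [0.664 0.316 0.293] q [-0.59  1.18  0.7   0.22 -0.49  1.86 -0.37] err 0.0 0.0 clr 0.0057 head [ 0.264  0.    -0.069]
30 eye [0.663 0.342 0.347] tcp [0.665 0.299 0.314] q [-0.57  1.06  0.65  0.48 -0.56  1.69 -0.24] err 0.0 0.0 clr 0.0065 head [ 0.267  0.    -0.058]
40 eye [0.664 0.316 0.374] tcp [0.666 0.279 0.334] q [-0.5   0.97  0.59  0.63 -0.65  1.6  -0.13] err 0.0 0.0 clr 0.0103 head [ 0.27   0.    -0.048]
50 eye [0.665 0.285 0.395] tcp [0.667 0.255 0.35 ] q [-0.4   0.91  0.51  0.74 -0.75  1.55 -0.02] err 0.0 0.0 clr 0.0145 head [ 0.271 -0.    -0.038]
far 30 0.13 [ 0.592 -0.314  0.282] q [ 0.22  0.93 
[... 371 characters left out ...]
2  0.09  1.66 -1.26  0.49  0.17] err 0.0 0.0
far 70 0.0 [ 0.632 -0.434  0.218] q [ 0.7   0.9   0.11  1.37 -1.1   0.65  0.09] err 0.0 0.0
near 30 0.13 [ 0.442 -0.323  0.282] q [ 0.19  0.76  0.84  1.51 -0.6   1.14 -0.36] err 0.0 0.0
near 30 0.0 [ 0.45  -0.445  0.238] q [ 0.45  0.91  0.71  1.24 -0.58  1.19 -0.32] err 0.0 0.0
near 50 0.13 [ 0.456 -0.322  0.27 ] q [ 0.39  0.62  0.55  1.78 -0.88  0.78 -0.05] err 0.0 0.0
near 50 0.0 [ 0.464 -0.444  0.225] q [ 0.62  0.8   0.46  1.51 -0.85  0.87 -0.01] err 0.0 0.0
near 70 0.13 [ 0.473 -0.321  0.262] q [ 0.93  0.6  -0.2   2.02 -1.45  0.4   0.63] err 0.0001 0.0
near 70 0.0 [ 0.482 -0.443  0.218] q [ 0.92  0.79  0.05  1.71 -1.26  0.65  0.51] err 0.0 0.0
```

```bash
cat > tip.py <<'E'
from chk import *
def tipwp(th,u,z,phi=30):
    Nw=head+up*u; Nw[2]=z; e=eye_from_nose(Nw,hd,d2(th)); p,R=scoop_tool(e,hd,d2(th),d2(phi)); return e,p,R,clear(Nw,d2(th))
if __name__=='__main__':
    q0=np.array([-1.23,1.15,.42,1.49,.12,.79,-.56])
    for (x,y,z,h,th) in ((.389,.434,.20,-1.04,0),(.42,.40,.34,-1.04,-6),(.50,.35,.36,-1.3,-6),(.58,.32,.36,hd,-4)):
        p,R=scoop_tool([x,y,z],h,d2(th),d2(30)); q,a,b=ik(p,R,q0); q0=q; print(p.round(3),q.round(2),round(a,4),round(b,3))
    for th,u,z in ((0,-.05,.33),(5,-.05,.31),(11,-.02,.26),(13,.01,.235),(16,.02,.218),(20,.02,.21),(26,.02,.203),(32,.02,.201),(40,.02,.201),(48,.02,.201)):
        e,p,R,c=tipwp(th,u,z); q,a,b=ik(p,R,q0); q0=q
        print(th,'eye',e.round(3),'tcp',p.round(3),'q',q.round(2),'err',round(a,4),round(b,3),'clr',round(c,4),'head',headin(e,hd,d2(th)))
E
python3 tip.py
```

```text
[0.416 0.387 0.193] [-1.24  0.93  0.45  1.42  0.14  1.06 -0.47] 0.0 0.0
[0.448 0.353 0.339] [-1.22  0.8   0.52  1.24  0.24  1.37 -0.35] 0.0 0.0
[0.515 0.298 0.359] [-1.02  0.87  0.55  0.99  0.18  1.58 -0.35] 0.0 0.0
[0.582 0.266 0.357] [-0.8   1.01  0.53  0.6   0.1   1.84 -0.38] 0.0 0.0
0 eye [0.665 0.305 0.367] tcp [0.667 0.251 0.36 ] q [-0.63  1.16  0.77  0.18 -0.2   2.01 -0.26] err 0.0164 0.029 clr 0.1135 head [ 0.165 -0.    -0.204]
5 eye [0.665 0.301 0.366] tcp [0.667 0.248 0.354] q [-0.59  1.15  0.73  0.15 -0.26  2.01 -0.27] err 0.0095 0.017 clr 0.1027 head [ 0.178  0.    -0.188]
11 eye [0.664 0.324 0.337] tcp [0.666 0.272 0.32 ] q [-0.56  1.2   0.7   0.08 -0.35  2.01 -0.34] err 0.0015 0.003 clr 0.058 head [ 0.214  0.    -0.136]
13 eye [0.663 0.351 0.319] tcp [0.665 0.3   0.301] q [-0.57  1.23  0.71  0.03 -0.41  2.01 -0.4 ] err 0.0023 0.004 clr 0.0287 head [ 0.241  0.    -0.105]
16 eye [0.662 0.356 0.313] tcp [0.665 0.306 0.291] q [-0.59  1.21  0.69  0.15 -0.43  1.92 -0.38] err 0.0 0.0 clr 0.0112 head [ 0.249  0.    -0.084]
20 eye [0.663 0.349 0.318] tcp [0.665 0.301 0.293] q [-0.6   1.14  0.68  0.34 -0.45  1.79 -0.32] err 0.0 0.0 clr 0.0056 head [ 0.25   0.    -0.074]
26 eye [0.663 0.337 0.331] tcp [0.665 0.291 0.301] q [-0.59  1.07  0.65  0.48 -0.49  1.68 -0.25] err 0.0 0.0 clr 0.0024 head [ 0.251  0.    -0.064]
32 eye [0.664 0.323 0.346] tcp [0.666 0.28  0.312] q [-0.55  1.02  0.61  0.58 -0.54  1.62 -0.19] err 0.0 0.0 clr 0.0043 head [ 0.252  0.    -0.059]
40 eye [0.665 0.301 0.368] tcp [0.666 0.264 0.328] q [-0.48  0.96  0.55  0.68 -0.62  1.56 -0.1 ] err 0.0 0.0 clr 0.0101 head [ 0.255  0.    -0.053]
48 eye [0.666 0.276 0.386] tcp [0.667 0.245 0.341] q [-0.4   0.91  0.5   0.76 -0.7   1.53 -0.01] err 0.0 0.0 clr 0.0171 head [ 0.257 -0.    -0.048]
```

```bash
cat > t2.py <<'E'
from tip import *
for phi in (5,10,15):
    q0=np.array([-1.23,1.15,.42,1.49,.12,.79,-.56]); print(phi)
    for (x,y,z,h,th) in ((.389,.434,.05,-1.04,0),(.389,.434,.25,-1.04,-6),(.50,.35,.36,-1.3,-6),(.58,.32,.36,hd,-6)):
        p,R=scoop_tool([x,y,z],h,d2(th),d2(phi)); q,a,b=ik(p,R,q0); q0=q; print(p.round(3),q.round(2),round(a,4),round(b,3))
    for th,u,z in ((-6,-.02,.31),(-5,.0,.28),(-2,.02,.265),(5,.02,.25),(13,.02,.235),(20,.02,.215),(32,.02,.201),(48,.02,.201)):
        e,p,R,c=tipwp(th,u,z,phi); q,a,b=ik(p,R,q0); q0=q
        print(th,'eye',e.round(3),'tcp',p.round(3),'q',q.round(2),'err',round(a,4),round(b,3),'clr',round(c,4),'head',headin(e,hd,d2(th)))
E
python3 t2.py
```

```text
5
[0.415 0.39  0.042] [-0.9   1.    0.08  1.65  0.02  0.52 -0.34] 0.0 0.0
[0.415 0.39  0.247] [-0.98  0.73  0.17  1.45  0.08  1.04 -0.37] 0.0 0.0
[0.514 0.301 0.357] [-0.76  0.69  0.22  1.11  0.04  1.41 -0.32] 0.0 0.0
[0.582 0.269 0.357] [-0.64  0.82  0.26  0.84 -0.01  1.58 -0.41] 0.0 0.0
-6 eye [0.663 0.337 0.324] tcp [0.665 0.286 0.322] q [-0.54  1.11  0.23  0.22 -0.03  1.89 -0.39] err 0.0001 0.0 clr 0.0848 head [ 0.18  -0.    -0.181]
-5 eye [0.662 0.357 0.298] tcp [0.665 0.306 0.295] q [-0.56  1.12  0.22  0.3  -0.04  1.81 -0.42] err 0.0 0.0 clr 0.058 head [ 0.205  0.    -0.154]
-2 eye [0.661 0.376 0.294] tcp [0.664 0.325 0.288] q [-0.56  1.12  0.2   0.3  -0.07  1.78 -0.44] err 0.0 0.0 clr 0.047 head [ 0.231  0.    -0.14 ]
5 eye [0.662 0.371 0.306] tcp [0.664 0.321 0.293] q [-0.52  1.04  0.15  0.48 -0.13  1.63 -0.41] err 0.0 0.0 clr 0.0366 head [ 0.243  0.    -0.122]
13 eye [0.662 0.361 0.319] tcp [0.664 0.313 0.3  ] q [-0.45  0.97  0.09  0.63 -0.21  1.5  -0.35] err 0.0 0.0 clr 0.0264 head [ 0.251  0.    -0.103]
20 eye [0.663 0.349 0.323] tcp [0.665 0.304 0.298] q [-0.38  0.93  0.0
[... 2644 characters left out ...]
.32  0.293] q [-0.58  1.18  0.56  0.18 -0.36  1.88 -0.4 ] err 0.0 0.0 clr 0.0366 head [ 0.243  0.    -0.122]
13 eye [0.662 0.361 0.319] tcp [0.664 0.312 0.3  ] q [-0.57  1.07  0.52  0.44 -0.42  1.69 -0.31] err 0.0 0.0 clr 0.0264 head [ 0.251  0.    -0.103]
20 eye [0.663 0.349 0.323] tcp [0.665 0.303 0.298] q [-0.54  1.01  0.47  0.61 -0.48  1.55 -0.23] err 0.0 0.0 clr 0.0106 head [ 0.252  0.    -0.079]
32 eye [0.664 0.323 0.346] tcp [0.666 0.283 0.312] q [-0.43  0.93  0.38  0.78 -0.6   1.44 -0.09] err 0.0 0.0 clr 0.0043 head [ 0.252  0.    -0.059]
48 eye [0.666 0.276 0.386] tcp [0.667 0.247 0.342] q [-0.25  0.88  0.25  0.9  -0.78  1.41  0.1 ] err 0.0 0.0 clr 0.0171 head [ 0.257 -0.    -0.048]
```

```bash
python3 - <<'E'
from pl import *
p,R=scoop_tool([.3889,.4343,.05],-1.0403,0,np.radians(5))
go([(p,R)])
E
```

```text
t 11.4 tcp [0.4156 0.3892 0.0437] x [ 0.254 -0.43  -0.866] y [0.861 0.508 0.   ] q [-1.23  1.15  0.42  1.49  0.12  0.79 -0.56] F [-1.9  2.2  7.7] w 0.096
3
[{"dx": 0, "dy": 0, "dz": -0.001, "rx": 0, "ry": 0.15, "rz": 0}, {"dx": 0, "dy": 0, "dz": -0.001, "rx": 0, "ry": 0.14, "rz": 0}, {"dx": 0.001, "dy": 0, "dz": 0, "rx": 0.002, "ry": 0.146, "rz": -0.001}]
```

{"op": "carry_out", "data": {
  "rows": [
    {"dx": 0,"dy": 0,"dz": 0,"rx": 0,"ry": 0,"rz": 0},
    {"dx": 0,"dy": 0,"dz": 0,"rx": 0,"ry": 0,"rz": 0},
    {"dx": 0,"dy": 0,"dz": 0,"rx": 0,"ry": 0,"rz": 0},
    {"dx": 0,"dy": 0,"dz": -0.001,"rx": 0,"ry": 0.15,"rz": 0},
    {"dx": 0,"dy": 0,"dz": -0.001,"rx": 0,"ry": 0.14,"rz": 0},
    {"dx": 0.001,"dy": 0,"dz": 0,"rx": 0,"ry": 0.145,"rz": 0},
    {"dx": 0,"dy": 0,"dz": 0,"rx": 0,"ry": 0,"rz": 0}
  ],
  "claw": 0.04
}}

```text
t: 12.28
tcp_pos: [0.417, 0.3875, 0.0419]
tcp_rot: [0.769, 1.336, -0.839]
force: [0.4, -0.3, 0.1]
gripper_width: 0.467
```

```bash
python3 - <<'E'
from pl import *
from bench import bot
p,R=scoop_tool([.3889,.4343,.05],-1.0403,0,np.radians(5))
go([(p,R)]); print(p)
cv2.imwrite('pics/w8.png',bot.get_image('wrist')[:,:,::-1])
cv2.imwrite('pics/s8.png',bot.get_image('scene')[:,:,::-1])
E
```

```text
t 12.275 tcp [0.417  0.3875 0.0419] x [ 0.044 -0.075 -0.996] y [0.864 0.503 0.   ] q [-0.9   1.    0.1   1.65  0.    0.51 -0.32] F [ 0.4 -0.3  0.1] w 0.467
1
[{"dx": -0.001, "dy": -0.001, "dz": -0.004, "rx": -0.004, "ry": 0, "rz": 0}]
[0.41455086 0.39057078 0.04203044]
```

{"op": "carry_out", "data": {
  "rows": [
    {"dx": 0,"dy": 0,"dz": -0.003,"rx": 0,"ry": 0,"rz": 0},
    {"dx": 0,"dy": 0,"dz": 0,"rx": 0,"ry": 0,"rz": 0},
    {"dx": 0,"dy": 0,"dz": 0,"rx": 0,"ry": 0,"rz": 0},
    {"dx": 0,"dy": 0,"dz": 0,"rx": 0,"ry": 0,"rz": 0},
    {"dx": 0,"dy": 0,"dz": 0,"rx": 0,"ry": 0,"rz": 0},
    {"dx": 0,"dy": 0,"dz": 0,"rx": 0,"ry": 0,"rz": 0}
  ],
  "claw": 0.0,
  "grip_force": 100
}}

```text
t: 13.12
tcp_pos: [0.4132, 0.3924, 0.0408]
tcp_rot: [0.763, 1.337, -0.835]
force: [-0.2, -0.1, -0.7]
gripper_width: 0.104
```

```bash
cat > t3.py <<'E'
from tip import *
from bench import bot
o=bot.get_obs(); p0,R0=T(o); phi=5
w=[(p0+[0,0,.05],R0,.015)]
for (x,y,z,h,th) in ((.389,.434,.25,-1.04,-6),(.50,.35,.37,-1.3,-6),(.58,.32,.37,hd,-6)):
    p,R=scoop_tool([x,y,z],h,d2(th),d2(phi)); w.append((p,R,.028,4))
for th,u,z in ((-6,-.02,.31),(-5,.0,.28)):
    e,p,R,c=tipwp(th,u,z,phi); w.append((p,R,.025,4))
go(w)
E
python3 t3.py
```

```text
t 13.125 tcp [0.4132 0.3924 0.0408] x [ 0.044 -0.077 -0.996] y [ 0.862  0.508 -0.001] q [-0.91  1.01  0.1   1.65  0.    0.52 -0.32] F [-0.2 -0.1 -0.7] w 0.104
27
[{"dx": -0.012, "dy": 0, "dz": 0.001, "rx": 0, "ry": 0, "rz": 0}, {"dx": -0.013, "dy": 0, "dz": 0.001, "rx": 0, "ry": 0, "rz": 0}, {"dx": -0.012, "dy": 0, "dz": 0.001, "rx": 0, "ry": 0, "rz": 0}, {"dx": -0.013, "dy": 0, "dz": 0.001, "rx": 0, "ry": 0, "rz": 0}, {"dx": -0.026, "dy": 0, "dz": 0.003, "rx": 0, "ry": -0.02, "rz": 0}, {"dx": -0.026, "dy": 0, "dz": 0.003, "rx": 0, "ry": -0.02, "rz": 0}, {"dx": -0.026, "dy": 0, "dz": 0.004, "rx": 0, "ry": -0.02, "rz": 0}, {"dx": -0.026, "dy": 0, "dz": 0.005, "rx": 0, "ry": -0.01, "rz": 0}, {"dx": -0.025, "dy": 0, "dz": 0.005, "rx": 0, "ry": -0.02, "rz": 0}, {"dx": -0.025, "dy": 0, "dz": 0.005, "rx": 0.002, "ry": -0.013, "rz": 0}, {"dx": -0.013, "dy": 0.006, "dz": 0.021, "rx": 0.04, "ry": 0, "rz": -0.01}, {"dx": -0.014, "dy": 0.006, "dz": 0.021, "rx": 0.04, "ry": 0, "rz": -0.01}]
[{"dx": -0.014, "dy": 0.007, "dz": 0.02, "rx": 0.03, "ry": 0, "rz": -0.01}, {"dx": -0.014, "dy": 0.008, "d
[... 277 characters left out ...]
 "dy": 0.014, "dz": 0.012, "rx": 0.06, "ry": 0, "rz": -0.01}, {"dx": 0.002, "dy": 0.015, "dz": 0.011, "rx": 0.05, "ry": 0, "rz": -0.01}, {"dx": 0.002, "dy": 0.016, "dz": 0.011, "rx": 0.06, "ry": 0, "rz": -0.01}, {"dx": 0.002, "dy": 0.016, "dz": 0.009, "rx": 0.052, "ry": 0, "rz": -0.013}, {"dx": 0.011, "dy": 0.021, "dz": -0.005, "rx": 0, "ry": 0, "rz": 0}, {"dx": 0.01, "dy": 0.021, "dz": -0.006, "rx": 0, "ry": 0, "rz": 0}, {"dx": 0.011, "dy": 0.021, "dz": -0.005, "rx": 0, "ry": 0, "rz": 0}]
[{"dx": 0.01, "dy": 0.021, "dz": -0.006, "rx": 0, "ry": 0, "rz": 0}, {"dx": 0.012, "dy": 0, "dz": -0.012, "rx": 0, "ry": 0.01, "rz": 0}, {"dx": 0.011, "dy": 0, "dz": -0.012, "rx": 0, "ry": 0.007, "rz": 0}]
```

{"op": "carry_out", "data": {
  "rows": [
    {"dx": -0.012,"dy": 0,"dz": 0.001,"rx": 0,"ry": 0,"rz": 0},
    {"dx": -0.013,"dy": 0,"dz": 0.001,"rx": 0,"ry": 0,"rz": 0},
    {"dx": -0.012,"dy": 0,"dz": 0.001,"rx": 0,"ry": 0,"rz": 0},
    {"dx": -0.013,"dy": 0,"dz": 0.001,"rx": 0,"ry": 0,"rz": 0},
    {"dx": -0.026,"dy": 0,"dz": 0.003,"rx": 0,"ry": -0.02,"rz": 0},
    {"dx": -0.026,"dy": 0,"dz": 0.003,"rx": 0,"ry": -0.02,"rz": 0},
    {"dx": -0.026,"dy": 0,"dz": 0.004,"rx": 0,"ry": -0.02,"rz": 0},
    {"dx": -0.026,"dy": 0,"dz": 0.005,"rx": 0,"ry": -0.01,"rz": 0},
    {"dx": -0.025,"dy": 0,"dz": 0.005,"rx": 0,"ry": -0.02,"rz": 0},
    {"dx": -0.025,"dy": 0,"dz": 0.005,"rx": 0.002,"ry": -0.013,"rz": 0}
  ]
}}

```text
t: 14.38
tcp_pos: [0.4149, 0.3893, 0.2485]
tcp_rot: [0.713, 1.244, -0.865]
force: [0.2, 0.4, -2.7]
gripper_width: 0.102
```

```bash
python3 - <<'E'
from pl import *
from bench import bot
go([])
cv2.imwrite('pics/w9.png',bot.get_image('wrist')[:,:,::-1])
cv2.imwrite('pics/d9.png',bot.get_image('side')[:,:,::-1])
crop('pics/d9.png','pics/d9c.png',220,80,180,180,4)
E
```

```text
t 14.375 tcp [0.4149 0.3893 0.2485] x [ 0.096 -0.164 -0.982] y [ 0.863  0.506 -0.   ] q [-1.    0.73  0.2   1.45  0.06  1.03 -0.35] F [ 0.2  0.4 -2.7] w 0.102
0
```

```bash
python3 - <<'E'
from pl import *
from bench import bot
c=bot.get_calibration('wrist'); H=np.linalg.inv(c['hand_eye'])
def pr(phi,g):
    sx=np.array([np.sin(phi),0,np.cos(phi)]); sz=np.array([-np.cos(phi),0,np.sin(phi)])
    G=np.array([-.008,0,0]); e=G-g*sx
    pts=[e+a*sx+b*sz for a,b in ((-.023,0),(-.018,.0145),(0,.023),(0.085,.005),)]
    pts+= [e+.085*sx+.005*sz+np.array([0,y,0]) for y in (-.05,.05)]
    return proj(c,pts,H[:3,:3],H[:3,3]).round(1).tolist()
for ph in (0,5,10): print(ph,pr(np.radians(ph),.05))
E
python3 - <<'E'
from h import *
crop('pics/w9.png','pics/w9c.png',200,130,240,230,3)
E
```

```text
0 [[321.5, 130.3], [321.6, 146.6], [321.6, 208.3], [321.9, 392.2], [206.1, 392.2], [437.6, 391.8]]
5 [[321.5, 131.1], [321.6, 152.6], [321.7, 218.6], [321.9, 387.6], [208.4, 387.6], [435.3, 387.3]]
10 [[321.5, 133.7], [321.6, 161.1], [321.7, 230.8], [321.8, 382.6], [210.6, 382.7], [433.1, 382.4]]
```

```bash
cat > gripfit.py <<'E'
from pl import *
def gf(top,rear,verbose=1):
    from bench import bot
    c=bot.get_calibration('wrist'); H=np.linalg.inv(c['hand_eye'])
    a=np.linspace(0,2*np.pi,72)
    def m(v):
        phi,g,h=v[0],v[1],0
        sx=np.array([np.sin(phi),0,np.cos(phi)]); sz=np.array([-np.cos(phi),0,np.sin(phi)])
        e=np.array([-.008,0,0])-g*sx
        P=[e+.023*(np.cos(t)*sx+np.sin(t)*sz) for t in a]; u=proj(c,P,H[:3,:3],H[:3,3])[:,1].min()
        w=proj(c,[e+.085*sx-.050*sz+[0,.04,0]],H[:3,:3],H[:3,3])[0,1]
        return [u-top,w-rear]
    q=least_squares(m,[.1,.05]); 
    if verbose: print('phi deg',np.degrees(q.x[0]).round(2),'g',q.x[1].round(4),'model(5deg,.05)',np.array(m([np.radians(5),.05]))+[top,rear])
    return q.x
if __name__=='__main__': gf(149.5,323)
E
python3 gripfit.py
```

```text
phi deg 4.65 g 0.0437 model(5deg,.05) [130.88232471 313.50681524]
```

```bash
sed -i 's/g=.050/g=.044/' pl.py; cat > t3.py <<'E'
from tip import *
from bench import bot
o=bot.get_obs(); p0,R0=T(o); phi=4.7
w=[]
for (x,y,z,h,th) in ((.50,.35,.37,-1.3,-6),(.58,.32,.37,hd,-6)):
    p,R=scoop_tool([x,y,z],h,d2(th),d2(phi)); w.append((p,R,.028,4))
for th,u,z in ((-6,-.02,.31),(-5,.0,.28)):
    e,p,R,c=tipwp(th,u,z,phi); w.append((p,R,.025,4))
go(w)
E
python3 t3.py
```

```text
t 14.475 tcp [0.4155 0.39   0.2496] x [ 0.098 -0.162 -0.982] y [0.862 0.506 0.003] q [-1.    0.73  0.2   1.45  0.06  1.03 -0.35] F [-0.4 -0.6 -2.8] w 0.104
17
[{"dx": -0.013, "dy": 0.006, "dz": 0.02, "rx": 0.04, "ry": 0, "rz": -0.01}, {"dx": -0.013, "dy": 0.007, "dz": 0.02, "rx": 0.04, "ry": 0, "rz": -0.01}, {"dx": -0.013, "dy": 0.007, "dz": 0.02, "rx": 0.03, "ry": 0, "rz": -0.01}, {"dx": -0.013, "dy": 0.008, "dz": 0.019, "rx": 0.04, "ry": 0, "rz": -0.01}, {"dx": -0.014, "dy": 0.008, "dz": 0.019, "rx": 0.03, "ry": 0, "rz": 0}, {"dx": -0.014, "dy": 0.009, "dz": 0.019, "rx": 0.04, "ry": 0, "rz": -0.01}, {"dx": -0.013, "dy": 0.009, "dz": 0.018, "rx": 0.035, "ry": 0.004, "rz": -0.002}, {"dx": 0.002, "dy": 0.015, "dz": 0.012, "rx": 0.06, "ry": 0, "rz": -0.01}, {"dx": 0.002, "dy": 0.015, "dz": 0.011, "rx": 0.05, "ry": 0, "rz": -0.01}, {"dx": 0.002, "dy": 0.016, "dz": 0.011, "rx": 0.06, "ry": 0, "rz": -0.01}, {"dx": 0.002, "dy": 0.017, "dz": 0.009, "rx": 0.052, "ry": 0, "rz": -0.012}, {"dx": 0.011, "dy": 0.021, "dz": -0.005, "rx": 0, "ry": 0, "rz": 0}]
[{"dx": 0.01, "dy": 0.021, "dz": -0.006, "rx": 0, "ry": 0, "rz": 0}, {"dx": 0.011, "dy": 0.021, "dz": -0.005, "rx": 0, "ry": 0, "rz": 0}, {"dx": 0.01, "dy": 0.021, "dz": -0.006, "rx": 0, "ry": 0, "rz": 0}, {"dx": 0.012, "dy": 0, "dz": -0.012, "rx": 0, "ry": 0.01, "rz": 0}, {"dx": 0.011, "dy": 0, "dz": -0.012, "rx": 0, "ry": 0.007, "rz": 0}]
```

{"op": "carry_out", "data": {
  "rows": [
    {"dx": -0.013,"dy": 0.006,"dz": 0.02,"rx": 0.04,"ry": 0,"rz": -0.01},
    {"dx": -0.013,"dy": 0.007,"dz": 0.02,"rx": 0.04,"ry": 0,"rz": -0.01},
    {"dx": -0.013,"dy": 0.007,"dz": 0.02,"rx": 0.03,"ry": 0,"rz": -0.01},
    {"dx": -0.013,"dy": 0.008,"dz": 0.019,"rx": 0.04,"ry": 0,"rz": -0.01},
    {"dx": -0.014,"dy": 0.008,"dz": 0.019,"rx": 0.03,"ry": 0,"rz": 0},
    {"dx": -0.014,"dy": 0.009,"dz": 0.019,"rx": 0.04,"ry": 0,"rz": -0.01},
    {"dx": -0.013,"dy": 0.009,"dz": 0.018,"rx": 0.035,"ry": 0.004,"rz": -0.002},
    {"dx": 0.002,"dy": 0.015,"dz": 0.012,"rx": 0.06,"ry": 0,"rz": -0.01},
    {"dx": 0.002,"dy": 0.015,"dz": 0.011,"rx": 0.05,"ry": 0,"rz": -0.01},
    {"dx": 0.002,"dy": 0.016,"dz": 0.011,"rx": 0.06,"ry": 0,"rz": -0.01},
    {"dx": 0.002,"dy": 0.017,"dz": 0.009,"rx": 0.052,"ry": 0,"rz": -0.012},
    {"dx": 0.011,"dy": 0.021,"dz": -0.005,"rx": 0,"ry": 0,"rz": 0}
  ]
}}

```text
t: 15.98
tcp_pos: [0.6035, 0.2779, 0.3522]
tcp_rot: [1.04, 1.087, -1.26]
force: [-0.8, -0.2, -2.8]
gripper_width: 0.099
```

{"op": "carry_out", "data": {
  "rows": [
    {"dx": 0.01,"dy": 0.021,"dz": -0.006,"rx": 0,"ry": 0,"rz": 0},
    {"dx": 0.011,"dy": 0.021,"dz": -0.005,"rx": 0,"ry": 0,"rz": 0},
    {"dx": 0.01,"dy": 0.021,"dz": -0.006,"rx": 0,"ry": 0,"rz": 0},
    {"dx": 0.012,"dy": 0,"dz": -0.012,"rx": 0,"ry": 0.01,"rz": 0},
    {"dx": 0.011,"dy": 0,"dz": -0.012,"rx": 0,"ry": 0.007,"rz": 0},
    {"dx": 0,"dy": 0,"dz": 0,"rx": 0,"ry": 0,"rz": 0}
  ]
}}

```text
t: 16.73
tcp_pos: [0.6632, 0.3122, 0.2907]
tcp_rot: [1.049, 1.103, -1.253]
force: [0.5, 0.9, -2.1]
gripper_width: 0.098
```

```bash
cat > t4.py <<'E'
from tip import *
from bench import bot
phi=4.7
w=[]
for th,u,z,v,ww in ((-4,.015,.265,.02,2),(6,.015,.235,.02,2),(13,.015,.225,.02,2),(20,.015,.210,.02,2),(27,.015,.205,.02,3),(35,.015,.202,.02,4)):
    e,p,R,c=tipwp(th,u,z,phi); print(th,round(c,4),headin(e,hd,d2(th))); w.append((p,R,v,ww))
go(w)
E
python3 t4.py; python3 - <<'E'
from pl import *
from bench import bot
for n in ("scene","side"): cv2.imwrite(f'pics/{n}10.png',bot.get_image(n)[:,:,::-1])
crop('pics/side10.png','pics/d10.png',270,90,160,150,5)
crop('pics/scene10.png','pics/s10.png',150,180,190,170,4)
E
```

```text
-4 0.0452 [ 0.223  0.    -0.14 ]
6 0.0227 [ 0.237  0.    -0.107]
13 0.0176 [ 0.244  0.    -0.094]
20 0.0075 [ 0.245 -0.    -0.076]
27 0.0076 [ 0.247  0.    -0.068]
35 0.0109 [ 0.25  0.   -0.06]
t 16.725 tcp [0.6632 0.3122 0.2907] x [ 0.004 -0.172 -0.985] y [ 0.999  0.045 -0.004] q [-0.58  1.12  0.28  0.32 -0.1   1.79 -0.42] F [ 0.5  0.9 -2.1] w 0.098
19
[{"dx": 0.006, "dy": 0.001, "dz": -0.016, "rx": 0.001, "ry": 0.021, "rz": 0.004}, {"dx": 0, "dy": 0, "dz": 0.001, "rx": 0, "ry": 0.03, "rz": 0}, {"dx": 0, "dy": 0, "dz": 0.001, "rx": 0, "ry": 0.04, "rz": 0}, {"dx": 0, "dy": 0, "dz": 0.001, "rx": 0, "ry": 0.03, "rz": 0}, {"dx": 0, "dy": 0, "dz": 0.001, "rx": 0, "ry": 0.04, "rz": 0}, {"dx": 0.001, "dy": 0, "dz": 0.002, "rx": 0, "ry": 0.034, "rz": 0}, {"dx": -0.003, "dy": 0, "dz": 0.002, "rx": 0, "ry": 0.03, "rz": 0}, {"dx": -0.002, "dy": 0, "dz": 0.001, "rx": 0, "ry": 0.03, "rz": 0}, {"dx": -0.003, "dy": 0, "dz": 0.002, "rx": 0, "ry": 0.03, "rz": 0}, {"dx": -0.003, "dy": 0, "dz": 0.001, "rx": 0, "ry": 0.032, "rz": 0}, {"dx": -0.001, "dy": 0, "dz": 0.002, "rx": 0, "ry": 0.03, "rz": 0}, {"dx": -0.001, "dy": 0, "dz": 0.002, "rx": 0, "ry": 0.03, "rz": 0}]
[{"dx": -0.002, "dy": 0, "dz": 0.002, "rx": 0, "ry": 0.03, "rz": 0}, {"dx": -0.001, "dy": 0, "dz": 0.002, "rx": 0, "ry": 0.033, "rz": 0}, {"dx": -0.005, "dy": 0, "dz": 0.003, "rx": 0, "ry": 0.04, "rz": 0}, {"dx": -0.005, "dy": 0, "dz": 0.002, "rx": 0, "ry": 0.04, "rz": 0}, {"dx": -0.006, "dy": 0, "dz": 0.003, "rx": 0, "ry": 0.042, "rz": 0}, {"dx": -0.01, "dy": 0, "dz": 0.004, "rx": 0, "ry": 0.07, "rz": 0}, {"dx": -0.01, "dy": 0, "dz": 0.004, "rx": 0, "ry": 0.069, "rz": 0}]
```

```bash
python3 - <<'E'
from chk import *
D=cal('side')
ex=np.array([np.cos(gy),np.sin(gy),0])
N=head.copy(); N[2]=.28
print(proj(D,[N-ex*.05,N+ex*.05]))
crop('pics/side10.png','pics/d10b.png',270,220,100,150,5)
E
```

```text
[[338.70909467 176.17708682]
 [372.39682595 172.97655545]]
```

{"op": "carry_out", "data": {
  "rows": [
    {"dx": 0.002,"dy": 0.003,"dz": -0.016,"rx": 0,"ry": 0.021,"rz": 0.004},
    {"dx": 0,"dy": 0,"dz": 0.001,"rx": 0,"ry": 0.03,"rz": 0},
    {"dx": 0,"dy": 0,"dz": 0.001,"rx": 0,"ry": 0.04,"rz": 0},
    {"dx": 0,"dy": 0,"dz": 0.001,"rx": 0,"ry": 0.03,"rz": 0},
    {"dx": 0,"dy": 0,"dz": 0.001,"rx": 0,"ry": 0.04,"rz": 0},
    {"dx": 0.001,"dy": 0,"dz": 0.002,"rx": 0,"ry": 0.034,"rz": 0},
    {"dx": -0.003,"dy": 0,"dz": 0.002,"rx": 0,"ry": 0.03,"rz": 0},
    {"dx": -0.002,"dy": 0,"dz": 0.001,"rx": 0,"ry": 0.03,"rz": 0},
    {"dx": -0.003,"dy": 0,"dz": 0.002,"rx": 0,"ry": 0.03,"rz": 0},
    {"dx": -0.003,"dy": 0,"dz": 0.001,"rx": 0,"ry": 0.03,"rz": 0}
  ]
}}

```text
t: 18.08
tcp_pos: [0.6667, 0.3142, 0.2972]
tcp_rot: [1.28, 1.337, -1.105]
force: [0.9, 0.1, -1.7]
gripper_width: 0.099
```

```bash
python3 - <<'E'
from pl import *
from bench import bot
go([])
for n in ("side",): cv2.imwrite(f'pics/{n}11.png',bot.get_image(n)[:,:,::-1])
crop('pics/side11.png','pics/d11.png',270,110,160,240,3.3)
E
```

```text
t 18.075 tcp [0.6667 0.3142 0.2972] x [-0.005  0.144 -0.99 ] y [0.999 0.045 0.002] q [-0.46  0.98  0.14  0.65 -0.25  1.47 -0.32] F [ 0.9  0.1 -1.7] w 0.099
0
```

{"op": "carry_out", "data": {
  "rows": [
    {"dx": -0.001,"dy": 0,"dz": 0.002,"rx": 0,"ry": 0.03,"rz": 0},
    {"dx": -0.001,"dy": 0,"dz": 0.002,"rx": 0,"ry": 0.03,"rz": 0},
    {"dx": -0.002,"dy": 0,"dz": 0.002,"rx": 0,"ry": 0.03,"rz": 0},
    {"dx": -0.001,"dy": 0,"dz": 0.002,"rx": 0,"ry": 0.033,"rz": 0},
    {"dx": -0.005,"dy": 0,"dz": 0.003,"rx": 0,"ry": 0.04,"rz": 0},
    {"dx": -0.005,"dy": 0,"dz": 0.002,"rx": 0,"ry": 0.04,"rz": 0},
    {"dx": -0.006,"dy": 0,"dz": 0.003,"rx": 0,"ry": 0.042,"rz": 0},
    {"dx": -0.01,"dy": 0,"dz": 0.004,"rx": 0,"ry": 0.07,"rz": 0},
    {"dx": -0.01,"dy": 0,"dz": 0.004,"rx": 0,"ry": 0.07,"rz": 0},
    {"dx": 0,"dy": 0,"dz": 0,"rx": 0,"ry": 0,"rz": 0}
  ]
}}

```text
t: 19.38
tcp_pos: [0.669, 0.2756, 0.3284]
tcp_rot: [1.548, 1.613, -0.887]
force: [-0.4, 0.0, -2.0]
gripper_width: 0.104
```

```bash
python3 - <<'E'
from pl import *
from bench import bot
go([])
for n in ("side",): cv2.imwrite(f'pics/{n}12.png',bot.get_image(n)[:,:,::-1])
crop('pics/side12.png','pics/d12.png',270,110,160,240,3.3)
E
```

```text
t 19.375 tcp [0.669  0.2756 0.3284] x [-0.019  0.504 -0.864] y [0.999 0.042 0.002] q [-0.21  0.88 -0.06  0.89 -0.49  1.29 -0.08] F [-0.4  0.  -2. ] w 0.104
0
```

```bash
cat > hang.py <<'E'
from chk import *
ry_=.07; hh=np.pi+ry_-2*np.pi
d=np.array([-np.sin(ry_)*np.cos(d2(20)),np.cos(ry_)*np.cos(d2(20)),np.sin(d2(20))])
MF=np.array([.644,-.433,.271]); MN=np.array([.4935,-.442,.271])
if __name__=='__main__':
    from bench import bot
    o=bot.get_obs(); p0,R0=T(o); phi=d2(4.7); q0=o['q']
    W=[(p0+[0,0,.13],R0,.045)]
    def add(e,h,th,v=.05,w=9): 
        p,R=scoop_tool(e,h,d2(th),phi); W.append((p,R,v,w))
    add([.60,.12,.50],-2.0,35); add([.58,-.12,.50],-2.7,40); add(MF+d*.11+[0,0,.12],hh,45); add(MF+d*.105+[0,0,.0],hh,45,.03)
    qq=q0
    for w in W: q,a,b=ik(w[0],w[1],qq); qq=q; print(np.round(w[0],3),q.round(2),round(a,4),round(b,3))
    go(W)
E
python3 hang.py
```

```text
[0.669 0.277 0.458] [-0.22  0.89 -0.05  0.37 -0.48  1.73 -0.32] 0.0 0.0
[0.587 0.091 0.468] [-0.02  0.48  0.1   1.25 -0.57  1.26 -0.23] 0.0 0.0
[ 0.554 -0.132  0.465] [ 0.22  0.35  0.3   1.55 -0.73  0.97 -0.31] 0.0 0.0
[ 0.611 -0.332  0.391] [ 0.49  0.59  0.29  1.45 -0.95  0.79 -0.23] 0.0 0.0
[ 0.611 -0.336  0.27 ] [ 0.59  0.72  0.1   1.64 -1.22  0.54  0.16] 0.0 0.0
t 19.425 tcp [0.6685 0.2769 0.3282] x [-0.02   0.503 -0.864] y [0.999 0.044 0.002] q [-0.21  0.88 -0.06  0.89 -0.49  1.29 -0.09] F [ 0.1  1.8 -1.8] w 0.1
23
[{"dx": -0.037, "dy": 0, "dz": -0.022, "rx": 0, "ry": 0, "rz": 0}, {"dx": -0.038, "dy": 0, "dz": -0.022, "rx": 0, "ry": 0, "rz": 0}, {"dx": -0.037, "dy": 0, "dz": -0.021, "rx": 0, "ry": 0, "rz": 0}, {"dx": -0.02, "dy": -0.018, "dz": 0.03, "rx": 0.08, "ry": 0, "rz": 0.05}, {"dx": -0.021, "dy": -0.014, "dz": 0.032, "rx": 0.08, "ry": 0, "rz": 0.05}, {"dx": -0.022, "dy": -0.011, "dz": 0.033, "rx": 0.08, "ry": 0, "rz": 0.05}, {"dx": -0.022, "dy": -0.007, "dz": 0.033, "rx": 0.08, "ry": 0, "rz": 0.04}, {"dx": -0.022, "dy": -0.004, "dz": 0.034, "rx": 0.089, "ry": -0.001, "rz"
[... 429 characters left out ...]
 "dz": 0.014, "rx": 0.06, "ry": 0.02, "rz": 0.05}, {"dx": 0.01, "dy": 0.041, "dz": 0.012, "rx": 0.06, "ry": 0.02, "rz": 0.04}, {"dx": 0.012, "dy": 0.042, "dz": 0.009, "rx": 0.06, "ry": 0.02, "rz": 0.05}, {"dx": 0.013, "dy": 0.041, "dz": 0.007, "rx": 0.06, "ry": 0.01, "rz": 0.04}, {"dx": 0.015, "dy": 0.041, "dz": 0.005, "rx": 0.053, "ry": 0.017, "rz": 0.049}, {"dx": 0.019, "dy": 0.001, "dz": 0.016, "rx": 0, "ry": 0, "rz": 0}, {"dx": 0.019, "dy": 0.001, "dz": 0.016, "rx": 0, "ry": 0, "rz": 0}, {"dx": 0.018, "dy": 0.001, "dz": 0.016, "rx": 0, "ry": 0, "rz": 0}, {"dx": 0.019, "dy": 0.001, "dz": 0.015, "rx": 0, "ry": 0, "rz": 0}, {"dx": 0.018, "dy": 0.001, "dz": 0.016, "rx": 0, "ry": 0, "rz": 0}]
```

{"op": "carry_out", "data": {
  "rows": [
    {"dx": -0.037,"dy": 0,"dz": -0.022,"rx": 0,"ry": 0,"rz": 0},
    {"dx": -0.038,"dy": 0,"dz": -0.022,"rx": 0,"ry": 0,"rz": 0},
    {"dx": -0.037,"dy": 0,"dz": -0.021,"rx": 0,"ry": 0,"rz": 0},
    {"dx": -0.02,"dy": -0.018,"dz": 0.03,"rx": 0.08,"ry": 0,"rz": 0.05},
    {"dx": -0.021,"dy": -0.014,"dz": 0.032,"rx": 0.08,"ry": 0,"rz": 0.05},
    {"dx": -0.022,"dy": -0.011,"dz": 0.033,"rx": 0.08,"ry": 0,"rz": 0.05},
    {"dx": -0.022,"dy": -0.007,"dz": 0.033,"rx": 0.08,"ry": 0,"rz": 0.04},
    {"dx": -0.022,"dy": -0.004,"dz": 0.034,"rx": 0.089,"ry": 0,"rz": 0.047},
    {"dx": -0.021,"dy": 0.013,"dz": 0.038,"rx": 0.12,"ry": 0.02,"rz": 0.08},
    {"dx": -0.021,"dy": 0.019,"dz": 0.035,"rx": 0.12,"ry": 0.02,"rz": 0.08},
    {"dx": -0.02,"dy": 0.024,"dz": 0.032,"rx": 0.12,"ry": 0.01,"rz": 0.07},
    {"dx": -0.018,"dy": 0.029,"dz": 0.029,"rx": 0.11,"ry": 0.02,"rz": 0.08}
  ]
}}

```text
t: 20.92
tcp_pos: [0.5732, -0.0796, 0.4657]
tcp_rot: [2.445, 0.751, -1.279]
force: [0.5, -0.3, -1.5]
gripper_width: 0.103
```

{"op": "carry_out", "data": {
  "rows": [
    {"dx": -0.017,"dy": 0.034,"dz": 0.026,"rx": 0.118,"ry": 0.012,"rz": 0.071},
    {"dx": 0.008,"dy": 0.041,"dz": 0.014,"rx": 0.06,"ry": 0.02,"rz": 0.05},
    {"dx": 0.01,"dy": 0.041,"dz": 0.012,"rx": 0.06,"ry": 0.02,"rz": 0.04},
    {"dx": 0.012,"dy": 0.042,"dz": 0.009,"rx": 0.06,"ry": 0.02,"rz": 0.05},
    {"dx": 0.013,"dy": 0.041,"dz": 0.007,"rx": 0.06,"ry": 0.01,"rz": 0.04},
    {"dx": 0.015,"dy": 0.041,"dz": 0.005,"rx": 0.053,"ry": 0.017,"rz": 0.049},
    {"dx": 0,"dy": 0,"dz": 0,"rx": 0,"ry": 0,"rz": 0}
  ]
}}

```text
t: 21.8
tcp_pos: [0.6295, -0.323, 0.3887]
tcp_rot: [2.813, 0.132, -1.308]
force: [0.9, 1.3, -2.0]
gripper_width: 0.103
```

```bash
python3 - <<'E'
from hang import *
from bench import bot
p,R=scoop_tool(MF+d*.105,hh,d2(45),d2(4.7))
go([(p+[0,0,.06],R),(p,R,.03)])
for n in ("scene","side","wrist"): cv2.imwrite(f'pics/{n}13.png',bot.get_image(n)[:,:,::-1])
crop('pics/scene13.png','pics/s13.png',220,40,180,150,4)
E
```

```text
t 21.8 tcp [ 0.6295 -0.323   0.3887] x [ 0.642  0.062 -0.764] y [ 0.092 -0.996 -0.003] q [ 0.49  0.61  0.23  1.43 -0.91  0.76 -0.27] F [ 0.9  1.3 -2. ] w 0.103
4
[{"dx": 0.016, "dy": 0.006, "dz": 0.026, "rx": 0.01, "ry": 0, "rz": 0.01}, {"dx": 0.017, "dy": 0.006, "dz": 0.027, "rx": 0.005, "ry": 0.003, "rz": 0.007}, {"dx": 0.023, "dy": 0, "dz": 0.019, "rx": 0, "ry": 0, "rz": 0}, {"dx": 0.022, "dy": 0, "dz": 0.02, "rx": 0, "ry": 0, "rz": 0}]
```

```bash
python3 - <<'E'
from hang import *
from bench import bot
crop('pics/side13.png','pics/d13.png',330,230,110,120,6)
o=bot.get_obs(); p,R=T(o); M=R.as_matrix(); phi=d2(4.7)
sx=np.sin(phi)*M[:,0]+np.cos(phi)*M[:,2]
e=p-.008*M[:,0]-.044*sx; print('pred eye',e.round(4),proj(cal('scene'),[e]),proj(cal('side'),[e]))
E
```

```text
pred eye [ 0.6555 -0.3184  0.4283] [[282.28426071  60.68488856]] [[390.95630053 276.51258236]]
```

```bash
python3 - <<'E'
from hang import *
S=cal('scene');D=cal('side')
print(tri(S,[[283.4,60.9]],D,[[390.2,277]]))
# peg tip axis predictions
for M in (MF,MN):
  print(proj(S,[M+d*.075,M,M-d*.07]).round(1).tolist(),proj(D,[M+d*.075,M,M-d*.02]).round(1).tolist())
E
python3 - <<'E'
from h import *
crop('pics/side0.png','pics/d0p.png',300,320,110,95,7)
crop('pics/scene0.png','pics/s0p.png',280,70,90,45,8)
E
```

```text
[[ 0.6534549  -0.31923473  0.42780421  0.00089361]]
[[294.6, 98.3], [299.7, 91.2], [304.0, 85.2]] [[378.8, 328.7], [386.1, 364.5], [388.1, 374.3]]
[[351.8, 105.4], [354.3, 97.8], [356.3, 91.4]] [[309.4, 338.7], [315.1, 375.4], [316.6, 385.5]]
```

```bash
python3 - <<'E'
from hang import *
c=np.array([.002,.001,.0])
p,R=scoop_tool(MF+d*.105+c,hh,d2(45),d2(4.7))
go([(p+[0,0,.06],R,.03),(p,R,.02)])
E
```

```text
t 21.95 tcp [ 0.6297 -0.3208  0.3911] x [ 0.644  0.063 -0.763] y [ 0.096 -0.995 -0.002] q [ 0.49  0.61  0.23  1.43 -0.91  0.77 -0.27] F [ 0.9  0.4 -1.3] w 0.099
7
[{"dx": 0.012, "dy": 0.004, "dz": 0.018, "rx": 0.01, "ry": 0, "rz": 0.01}, {"dx": 0.012, "dy": 0.005, "dz": 0.018, "rx": 0, "ry": 0, "rz": 0}, {"dx": 0.011, "dy": 0.004, "dz": 0.017, "rx": 0.009, "ry": 0, "rz": 0.008}, {"dx": 0.012, "dy": 0, "dz": 0.01, "rx": 0, "ry": 0, "rz": 0}, {"dx": 0.011, "dy": 0, "dz": 0.01, "rx": 0, "ry": 0, "rz": 0}, {"dx": 0.012, "dy": 0, "dz": 0.009, "rx": 0, "ry": 0, "rz": 0}, {"dx": 0.011, "dy": 0, "dz": 0.01, "rx": 0, "ry": 0, "rz": 0}]
```

{"op": "carry_out", "data": {
  "rows": [
    {"dx": 0.012,"dy": 0.004,"dz": 0.018,"rx": 0.01,"ry": 0,"rz": 0.01},
    {"dx": 0.012,"dy": 0.005,"dz": 0.018,"rx": 0,"ry": 0,"rz": 0},
    {"dx": 0.011,"dy": 0.004,"dz": 0.017,"rx": 0.009,"ry": 0,"rz": 0.008},
    {"dx": 0.012,"dy": 0,"dz": 0.01,"rx": 0,"ry": 0,"rz": 0},
    {"dx": 0.011,"dy": 0,"dz": 0.01,"rx": 0,"ry": 0,"rz": 0},
    {"dx": 0.012,"dy": 0,"dz": 0.009,"rx": 0,"ry": 0,"rz": 0},
    {"dx": 0.011,"dy": 0,"dz": 0.01,"rx": 0,"ry": 0,"rz": 0},
    {"dx": 0,"dy": 0,"dz": 0,"rx": 0,"ry": 0,"rz": 0}
  ]
}}

```text
t: 22.95
tcp_pos: [0.6127, -0.3357, 0.2694]
tcp_rot: [2.824, 0.098, -1.309]
force: [-0.3, -0.5, -1.0]
gripper_width: 0.098
```

```bash
cat > eyechk.py <<'E'
from hang import *
def eyenow(phi=4.7,g=.044):
    from bench import bot
    o=bot.get_obs(); p,R=T(o); M=R.as_matrix(); phi=d2(phi)
    sx=np.sin(phi)*M[:,0]+np.cos(phi)*M[:,2]
    e=p-.008*M[:,0]-g*sx; return e,sx
def pegframe(e,Mp):
    v=e-Mp; x=np.array([np.cos(ry_),np.sin(ry_),0]); return np.round([v@x, v@np.cross(d,x), v@d],4)
E
python3 - <<'E'
from eyechk import *
from bench import bot
e,sx=eyenow(); print('eye pred',e.round(4),'peg frame',pegframe(e-[.002,.001,0],MF),'sx',sx.round(3))
go([])
S=cal('scene');D=cal('side'); print(proj(S,[e]),proj(D,[e]))
for n in ("scene","side"): cv2.imwrite(f'pics/{n}14.png',bot.get_image(n)[:,:,::-1])
crop('pics/scene14.png','pics/s14.png',250,50,120,110,6)
crop('pics/side14.png','pics/d14.png',300,270,130,130,6)
E
```

```text
eye pred [ 0.6386 -0.3339  0.3066] peg frame [-0.0005  0.0002  0.1046] sx [-0.706 -0.048 -0.707]
t 22.95 tcp [ 0.6127 -0.3357  0.2694] x [ 0.645  0.045 -0.763] y [ 0.069 -0.998 -0.001] q [ 0.63  0.72  0.    1.65 -1.17  0.48  0.13] F [-0.3 -0.5 -1. ] w 0.098
0
[[291.81977133 101.5513759 ]] [[376.58543911 314.63644348]]
```

```bash
cat > t5.py <<'E'
from eyechk import *
c=np.array([.002,.001,.0])
p1,R1=scoop_tool(MF+d*.105+c,hh,d2(38),d2(4.7))
p2,_=scoop_tool(MF+d*.0+c,hh,d2(38),d2(4.7))
go([(p1,R1,.03,5),(p2,R1,.014)])
E
python3 t5.py
```

```text
t 23.05 tcp [ 0.6129 -0.3361  0.2705] x [ 0.646  0.044 -0.762] y [ 0.068 -0.998  0.   ] q [ 0.63  0.72  0.    1.65 -1.17  0.48  0.12] F [-0.4 -0.1 -1.5] w 0.098
10
[{"dx": -0.002, "dy": 0, "dz": 0.001, "rx": 0, "ry": -0.06, "rz": 0}, {"dx": -0.003, "dy": -0.001, "dz": 0, "rx": -0.001, "ry": -0.063, "rz": -0.001}, {"dx": 0.004, "dy": 0.012, "dz": 0.003, "rx": 0, "ry": 0, "rz": 0}, {"dx": 0.004, "dy": 0.012, "dz": 0.002, "rx": 0, "ry": 0, "rz": 0}, {"dx": 0.004, "dy": 0.013, "dz": 0.003, "rx": 0, "ry": 0, "rz": 0}, {"dx": 0.004, "dy": 0.012, "dz": 0.002, "rx": 0, "ry": 0, "rz": 0}, {"dx": 0.004, "dy": 0.013, "dz": 0.003, "rx": 0, "ry": 0, "rz": 0}, {"dx": 0.003, "dy": 0.012, "dz": 0.002, "rx": 0, "ry": 0, "rz": 0}, {"dx": 0.004, "dy": 0.013, "dz": 0.003, "rx": 0, "ry": 0, "rz": 0}, {"dx": 0.003, "dy": 0.012, "dz": 0.002, "rx": 0, "ry": 0, "rz": 0}]
```

{"op": "carry_out", "data": {
  "rows": [
    {"dx": -0.002,"dy": 0,"dz": 0.001,"rx": 0,"ry": -0.06,"rz": 0},
    {"dx": -0.003,"dy": -0.001,"dz": 0,"rx": 0,"ry": -0.063,"rz": 0},
    {"dx": 0.004,"dy": 0.012,"dz": 0.003,"rx": 0,"ry": 0,"rz": 0},
    {"dx": 0.004,"dy": 0.012,"dz": 0.002,"rx": 0,"ry": 0,"rz": 0},
    {"dx": 0.004,"dy": 0.013,"dz": 0.003,"rx": 0,"ry": 0,"rz": 0},
    {"dx": 0.004,"dy": 0.012,"dz": 0.002,"rx": 0,"ry": 0,"rz": 0}
  ]
}}

```text
t: 23.8
tcp_pos: [0.6119, -0.3862, 0.2531]
tcp_rot: [2.736, 0.092, -1.478]
force: [1.0, -0.6, -1.7]
gripper_width: 0.099
```

```bash
python3 - <<'E'
from eyechk import *
from bench import bot
e,sx=eyenow(); print('peg frame',pegframe(e-[.002,.001,0],MF),'sx',sx.round(3))
go([])
for n in ("scene","side"): cv2.imwrite(f'pics/{n}15.png',bot.get_image(n)[:,:,::-1])
crop('pics/scene15.png','pics/s15.png',260,60,110,100,6)
crop('pics/side15.png','pics/d15.png',300,290,110,120,6)
E
```

```text
peg frame [-0.0005  0.0015  0.0505] sx [-0.787 -0.052 -0.615]
t 23.8 tcp [ 0.6119 -0.3862  0.2531] x [ 0.547  0.037 -0.837] y [ 0.066 -0.998 -0.001] q [ 0.57  0.8   0.21  1.45 -0.94  0.68 -0.13] F [ 1.  -0.6 -1.7] w 0.099
0
```

{"op": "carry_out", "data": {
  "rows": [
    {"dx": 0.004,"dy": 0.012,"dz": 0.003,"rx": 0,"ry": 0,"rz": 0},
    {"dx": 0.003,"dy": 0.012,"dz": 0.002,"rx": 0,"ry": 0,"rz": 0},
    {"dx": 0.004,"dy": 0.012,"dz": 0.003,"rx": 0,"ry": 0,"rz": 0},
    {"dx": 0.003,"dy": 0.01,"dz": 0.002,"rx": 0,"ry": 0,"rz": 0},
    {"dx": 0,"dy": 0,"dz": 0,"rx": 0,"ry": 0,"rz": 0}
  ]
}}

```text
t: 24.52
tcp_pos: [0.6144, -0.4313, 0.2359]
tcp_rot: [2.735, 0.092, -1.479]
force: [1.2, 0.2, -2.1]
gripper_width: 0.101
```

```bash
python3 - <<'E'
from eyechk import *
from bench import bot
e,sx=eyenow(); print('peg frame',pegframe(e-[.002,.001,0],MF),'sx',sx.round(3))
# lower 7mm then arc with fixed orientation
o=bot.get_obs(); p,R=T(o)
E=e-np.array([0,0,.0075])
w=[(p-[0,0,.0075],R,.004)]
hn=np.array([np.cos(hh),np.sin(hh),0])
for th in (46,54,62,70):
    g=E+.044*(np.cos(d2(th))*hn-np.sin(d2(th))*np.array([0,0,1])); w.append((g+.008*R.as_matrix()[:,0],R,.006))
go(w)
E
```

```text
peg frame [-0.0011  0.0022  0.0022] sx [-0.787 -0.052 -0.614]
t 24.525 tcp [ 0.6144 -0.4313  0.2359] x [ 0.546  0.037 -0.837] y [ 0.067 -0.998 -0.001] q [ 0.63  0.87  0.22  1.33 -0.93  0.74 -0.12] F [ 1.2  0.2 -2.1] w 0.101
10
[{"dx": 0.003, "dy": 0, "dz": 0.002, "rx": 0, "ry": 0, "rz": 0}, {"dx": 0.003, "dy": 0, "dz": 0.002, "rx": 0, "ry": 0, "rz": 0}, {"dx": 0.003, "dy": 0, "dz": 0, "rx": 0, "ry": 0, "rz": 0}, {"dx": 0.003, "dy": 0, "dz": -0.001, "rx": 0, "ry": 0, "rz": 0}, {"dx": 0.003, "dy": 0, "dz": -0.001, "rx": 0, "ry": 0, "rz": 0}, {"dx": 0.003, "dy": 0, "dz": -0.001, "rx": 0, "ry": 0, "rz": 0}, {"dx": 0.003, "dy": 0, "dz": -0.001, "rx": 0, "ry": 0, "rz": 0}, {"dx": 0.003, "dy": 0, "dz": -0.001, "rx": 0, "ry": 0, "rz": 0}, {"dx": 0.003, "dy": 0, "dz": -0.002, "rx": 0, "ry": 0, "rz": 0}, {"dx": 0.002, "dy": 0, "dz": -0.002, "rx": 0, "ry": 0, "rz": 0}]
```

{"op": "carry_out", "data": {
  "rows": [
    {"dx": 0.003,"dy": 0,"dz": 0.002,"rx": 0,"ry": 0,"rz": 0},
    {"dx": 0.002,"dy": 0,"dz": 0.002,"rx": 0,"ry": 0,"rz": 0},
    {"dx": 0,"dy": 0,"dz": 0,"rx": 0,"ry": 0,"rz": 0},
    {"dx": 0.003,"dy": 0,"dz": 0,"rx": 0,"ry": 0,"rz": 0},
    {"dx": 0.003,"dy": 0,"dz": -0.001,"rx": 0,"ry": 0,"rz": 0}
  ],
  "grip_force": 20
}}

```text
t: 25.15
tcp_pos: [0.6184, -0.4313, 0.2273]
tcp_rot: [2.735, 0.09, -1.475]
force: [-12.4, -0.3, 19.0]
gripper_width: 0.101
```

{"op": "carry_out", "data": {
  "rows": [
    {"dx": 0.003,"dy": 0,"dz": -0.001,"rx": 0,"ry": 0,"rz": 0},
    {"dx": 0.003,"dy": 0,"dz": -0.001,"rx": 0,"ry": 0,"rz": 0},
    {"dx": 0.003,"dy": 0,"dz": -0.001,"rx": 0,"ry": 0,"rz": 0},
    {"dx": 0.003,"dy": 0,"dz": -0.001,"rx": 0,"ry": 0,"rz": 0}
  ]
}}

```text
t: 25.65
tcp_pos: [0.6287, -0.4309, 0.2204]
tcp_rot: [2.735, 0.089, -1.472]
force: [-14.6, 0.0, 25.4]
gripper_width: 0.105
```

```bash
python3 - <<'E'
from eyechk import *
from bench import bot
go([])
for n in ("scene","side"): cv2.imwrite(f'pics/{n}16.png',bot.get_image(n)[:,:,::-1])
crop('pics/scene16.png','pics/s16.png',260,60,110,100,6)
crop('pics/side16.png','pics/d16.png',300,290,110,120,6)
E
```

```text
t 25.65 tcp [ 0.6287 -0.4309  0.2204] x [ 0.55   0.034 -0.835] y [ 0.066 -0.998  0.003] q [ 0.62  0.9   0.21  1.31 -0.94  0.72 -0.12] F [-14.6   0.   25.4] w 0.105
0
```

{"op": "carry_out", "data": {
  "rows": [
    {"dx": -0.003,"dy": 0,"dz": 0,"rx": 0,"ry": 0,"rz": 0},
    {"dx": 0,"dy": 0,"dz": 0,"rx": 0,"ry": 0,"rz": 0}
  ]
}}

```text
t: 26.0
tcp_pos: [0.6264, -0.4299, 0.2205]
tcp_rot: [2.735, 0.092, -1.478]
force: [-1.1, -1.9, 2.4]
gripper_width: 0.103
```

{"op": "carry_out", "data": {
  "rows": [
    {"dx": 0,"dy": 0,"dz": 0,"rx": 0,"ry": 0,"rz": 0},
    {"dx": 0,"dy": 0,"dz": 0,"rx": 0,"ry": 0,"rz": 0},
    {"dx": 0,"dy": 0,"dz": 0,"rx": 0,"ry": 0,"rz": 0}
  ],
  "claw": 0.03
}}

```text
t: 26.38
tcp_pos: [0.6265, -0.4296, 0.2202]
tcp_rot: [2.735, 0.093, -1.478]
force: [0.2, -0.1, 0.7]
gripper_width: 0.351
```

```bash
python3 - <<'E'
from eyechk import *
from bench import bot
go([])
for n in ("scene","side"): cv2.imwrite(f'pics/{n}17.png',bot.get_image(n)[:,:,::-1])
crop('pics/scene17.png','pics/s17.png',260,60,110,100,6)
crop('pics/side17.png','pics/d17.png',300,290,110,120,6)
E
```

```text
t 26.375 tcp [ 0.6265 -0.4296  0.2202] x [ 0.546  0.038 -0.837] y [ 0.068 -0.998 -0.001] q [ 0.62  0.9   0.21  1.31 -0.94  0.72 -0.12] F [ 0.2 -0.1  0.7] w 0.351
0
```

{"op": "carry_out", "data": {
  "rows": [
    {"dx": -0.01,"dy": 0,"dz": 0,"rx": 0,"ry": 0,"rz": 0},
    {"dx": -0.02,"dy": 0,"dz": 0,"rx": 0,"ry": 0,"rz": 0},
    {"dx": -0.03,"dy": 0,"dz": 0,"rx": 0,"ry": 0,"rz": 0},
    {"dx": -0.04,"dy": -0.01,"dz": 0,"rx": 0,"ry": 0,"rz": 0},
    {"dx": -0.04,"dy": -0.03,"dz": 0,"rx": 0,"ry": 0,"rz": 0},
    {"dx": -0.03,"dy": -0.05,"dz": 0,"rx": 0,"ry": 0,"rz": 0}
  ]
}}

```text
t: 27.22
tcp_pos: [0.5256, -0.3467, 0.365]
tcp_rot: [2.736, 0.088, -1.476]
force: [1.7, 0.1, -0.0]
gripper_width: 0.349
```

```bash
python3 - <<'E'
from eyechk import *
from bench import bot
go([])
for n in ("scene","side"): cv2.imwrite(f'pics/{n}18.png',bot.get_image(n)[:,:,::-1])
crop('pics/scene18.png','pics/s18.png',220,60,150,150,5)
crop('pics/side18.png','pics/d18.png',260,230,170,170,4.5)
E
```

```text
t 27.225 tcp [ 0.5256 -0.3467  0.365 ] x [ 0.548  0.035 -0.836] y [ 0.065 -0.998  0.001] q [ 0.56  0.54  0.28  1.6  -0.85  0.79 -0.19] F [ 1.7  0.1 -0. ] w 0.349
0
```

```bash
cat > t6.py <<'E'
from eyechk import *
from bench import bot
o=bot.get_obs(); q=o['q']
eL=np.array([.5016,.5049,.05]); hL=-.9698
p,R=scoop_tool(eL,hL,0,d2(5),.050); pre=p-.11*R.as_matrix()[:,0]
W=[([.47,-.15,.44],down(-.9)),([.45,.12,.42],down(0.)),([.46,.34,.34],down(.6)),(pre,R)]
for w in W+[(p,R)]: q,a,b=ik(np.array(w[0]),w[1],q); print(np.round(w[0],3),q.round(2),round(a,4),round(b,3))
go(W)
E
python3 t6.py
```

```text
[ 0.47 -0.15  0.44] [ 0.02  0.44  0.41  1.33 -0.17  1.41 -0.48] 0.0 0.0
[0.45 0.12 0.42] [-0.4   0.37  0.12  1.48 -0.05  1.3  -0.28] 0.0 0.0
[0.46 0.34 0.34] [-0.67  0.61 -0.05  1.31  0.03  1.23 -0.12] 0.0 0.0
[0.525 0.471 0.152] [-0.81  1.03  0.    0.99  0.09  1.14 -0.25] 0.0 0.0
[0.53  0.463 0.042] [-0.8   1.16  0.    1.07  0.1   0.93 -0.26] 0.0 0.0
t 27.325 tcp [ 0.5261 -0.3433  0.3673] x [ 0.55   0.037 -0.834] y [ 0.069 -0.998  0.001] q [ 0.55  0.53  0.28  1.6  -0.85  0.79 -0.19] F [ 0.7 -1.1 -1.4] w 0.353
22
[{"dx": -0.014, "dy": -0.033, "dz": -0.001, "rx": -0.1, "ry": -0.09, "rz": -0.03}, {"dx": -0.013, "dy": -0.033, "dz": -0.003, "rx": -0.1, "ry": -0.1, "rz": -0.03}, {"dx": -0.013, "dy": -0.033, "dz": -0.005, "rx": -0.1, "ry": -0.09, "rz": -0.03}, {"dx": -0.012, "dy": -0.033, "dz": -0.007, "rx": -0.09, "ry": -0.1, "rz": -0.03}, {"dx": -0.012, "dy": -0.032, "dz": -0.008, "rx": -0.1, "ry": -0.09, "rz": -0.03}, {"dx": -0.012, "dy": -0.032, "dz": -0.011, "rx": -0.093, "ry": -0.095, "rz": -0.029}, {"dx": 0.003, "dy": -0.037, "dz": -0.025, "rx": -0.15, "ry": 0, "rz": 0}, {"dx": 0.00
[... 403 characters left out ...]
": -0.12, "ry": 0, "rz": 0}, {"dx": 0.016, "dy": 0.007, "dz": -0.043, "rx": -0.12, "ry": 0, "rz": 0}, {"dx": 0.016, "dy": 0.012, "dz": -0.042, "rx": -0.12, "ry": 0, "rz": 0}, {"dx": 0.016, "dy": 0.017, "dz": -0.041, "rx": -0.12, "ry": 0, "rz": 0}, {"dx": 0.016, "dy": 0.023, "dz": -0.038, "rx": -0.12, "ry": 0, "rz": -0.001}, {"dx": 0.038, "dy": 0.025, "dz": -0.014, "rx": 0, "ry": -0.02, "rz": 0}, {"dx": 0.037, "dy": 0.026, "dz": -0.015, "rx": 0, "ry": -0.02, "rz": 0}, {"dx": 0.037, "dy": 0.025, "dz": -0.016, "rx": 0, "ry": -0.02, "rz": 0}, {"dx": 0.037, "dy": 0.026, "dz": -0.017, "rx": 0, "ry": -0.01, "rz": 0}, {"dx": 0.037, "dy": 0.025, "dz": -0.017, "rx": -0.001, "ry": -0.017, "rz": 0.001}]
```

{"op": "carry_out", "data": {
  "rows": [
    {"dx": -0.014,"dy": -0.033,"dz": -0.001,"rx": -0.1,"ry": -0.09,"rz": -0.03},
    {"dx": -0.013,"dy": -0.033,"dz": -0.003,"rx": -0.1,"ry": -0.1,"rz": -0.03},
    {"dx": -0.013,"dy": -0.033,"dz": -0.005,"rx": -0.1,"ry": -0.09,"rz": -0.03},
    {"dx": -0.012,"dy": -0.033,"dz": -0.007,"rx": -0.09,"ry": -0.1,"rz": -0.03},
    {"dx": -0.012,"dy": -0.032,"dz": -0.008,"rx": -0.1,"ry": -0.09,"rz": -0.03},
    {"dx": -0.012,"dy": -0.032,"dz": -0.011,"rx": -0.093,"ry": -0.095,"rz": -0.029},
    {"dx": 0.003,"dy": -0.037,"dz": -0.025,"rx": -0.15,"ry": 0,"rz": 0},
    {"dx": 0.003,"dy": -0.033,"dz": -0.031,"rx": -0.15,"ry": 0,"rz": 0},
    {"dx": 0.004,"dy": -0.028,"dz": -0.035,"rx": -0.15,"ry": 0,"rz": 0},
    {"dx": 0.003,"dy": -0.023,"dz": -0.039,"rx": -0.15,"ry": 0,"rz": 0},
    {"dx": 0.004,"dy": -0.016,"dz": -0.042,"rx": -0.15,"ry": 0,"rz": 0},
    {"dx": 0.003,"dy": -0.01,"dz": -0.045,"rx": -0.15,"ry": 0,"rz": 0}
  ],
  "claw": 0.06
}}

```text
t: 28.82
tcp_pos: [0.4524, 0.1179, 0.4173]
tcp_rot: [1.208, 1.213, -1.21]
force: [0.5, -0.4, -0.9]
gripper_width: 0.7
```

{"op": "carry_out", "data": {
  "rows": [
    {"dx": 0.016,"dy": 0.002,"dz": -0.044,"rx": -0.12,"ry": 0,"rz": 0},
    {"dx": 0.016,"dy": 0.007,"dz": -0.043,"rx": -0.12,"ry": 0,"rz": 0},
    {"dx": 0.016,"dy": 0.012,"dz": -0.042,"rx": -0.12,"ry": 0,"rz": 0},
    {"dx": 0.016,"dy": 0.017,"dz": -0.041,"rx": -0.12,"ry": 0,"rz": 0},
    {"dx": 0.016,"dy": 0.023,"dz": -0.038,"rx": -0.12,"ry": 0,"rz": 0},
    {"dx": 0.038,"dy": 0.025,"dz": -0.014,"rx": 0,"ry": -0.02,"rz": 0},
    {"dx": 0.037,"dy": 0.026,"dz": -0.015,"rx": 0,"ry": -0.02,"rz": 0},
    {"dx": 0,"dy": 0,"dz": 0,"rx": 0,"ry": 0,"rz": 0}
  ]
}}

```text
t: 29.82
tcp_pos: [0.4882, 0.3899, 0.2591]
tcp_rot: [0.736, 1.404, -0.773]
force: [-0.4, -0.9, 1.6]
gripper_width: 0.702
```

```bash
cat > t7.py <<'E'
from eyechk import *
from bench import bot
import sys
eL=np.array([.5016,.5049,.05]); hL=-.9698
p,R=scoop_tool(eL,hL,0,d2(5),.050)
o=bot.get_obs(); W=wcal(o)
n=np.array([np.cos(hL),np.sin(hL)]); e=eL[:2]; m=np.array([-n[1],n[0]])
X=[[*(e-.023*n),.05],[*(e+.05*n),.062],[*(e+.085*n),.062],[*(e+.085*n+.05*m),.055],[*(e+.085*n-.05*m),.055]]
im=bot.get_image('wrist')[:,:,::-1].copy()
for u in proj(W,X): cv2.circle(im,tuple(int(v) for v in u),3,(0,0,255),1)
cv2.imwrite('pics/w%s.png'%sys.argv[1],im); print(proj(W,X).round(1).tolist())
for k in ('side','scene'): cv2.imwrite(f'pics/{k}{sys.argv[1]}.png',bot.get_image(k)[:,:,::-1])
go([(p-.08*R.as_matrix()[:,0],R),(p,R,.03)])
E
python3 t7.py 19
```

```text
[[405.1, 80.5], [402.3, 162.3], [399.7, 198.1], [447.7, 196.5], [348.7, 196.7]]
t 29.975 tcp [0.4893 0.3887 0.263 ] x [ 0.02  -0.031 -0.999] y [ 0.827  0.562 -0.001] q [-0.73  0.77 -0.02  1.24  0.06  1.13 -0.17] F [ 0.1 -0.4  0.4] w 0.704
7
[{"dx": 0.035, "dy": 0.019, "dz": -0.013, "rx": 0, "ry": -0.01, "rz": 0}, {"dx": 0.035, "dy": 0.019, "dz": -0.013, "rx": 0, "ry": -0.01, "rz": 0}, {"dx": 0.034, "dy": 0.019, "dz": -0.013, "rx": 0, "ry": -0.02, "rz": 0}, {"dx": 0.034, "dy": 0.019, "dz": -0.014, "rx": -0.004, "ry": -0.01, "rz": 0.001}, {"dx": 0.027, "dy": 0, "dz": 0, "rx": 0, "ry": 0, "rz": 0}, {"dx": 0.027, "dy": 0, "dz": 0, "rx": 0, "ry": 0, "rz": 0}, {"dx": 0.026, "dy": 0, "dz": 0, "rx": 0, "ry": 0, "rz": 0}]
```

```bash
python3 - <<'E'
from h import *
crop('pics/side19.png','pics/d19.png',270,220,100,150,5)
crop('pics/scene19.png','pics/s19.png',260,180,100,150,5)
E
python3 - <<'E'
import m1
from m1 import *
print('=====')
print(fit([(D,'rr',(285,264)),(D,'bl',(314,238.4)),(D,'br',(316,263.6)),(D,'tr',(281.5,251))],(.51,.05,0)))
print(fit([(D,'rr',(285,264)),(D,'bl',(314,238.4)),(D,'br',(316,263.6))],(.51,.05,0)))
for q in ((.5165,.0335,.0568),(.513,.055,0.0)):
  c,s=np.cos(q[2]),np.sin(q[2])
  print({k:proj(D,[[q[0]+(c*m[0]-s*m[1])/1000,q[1]+(s*m[0]+c*m[1])/1000,m[2]/1000]]).round(1)[0].tolist() for k,m in mod.items()})
E
```

```text
head edge [[0.7298 0.1745 0.2292 0.0137]
 [0.6    0.184  0.2202 0.0031]]
end wall [[ 0.7709 -0.2619  0.1937  0.0012]
 [ 0.5811 -0.2662  0.1939  0.001 ]]
lip ends [[ 5.728e-01 -2.668e-01  2.850e-02  4.200e-03]
 [ 5.610e-01  9.540e-02  2.440e-02  3.000e-04]]
peg tips [[ 0.639  -0.3644  0.2937  0.001 ]
 [ 0.4889 -0.375   0.2924  0.001 ]]
peg roots [[ 0.6449 -0.4892  0.2581  0.0032]
 [ 0.4956 -0.5001  0.2571  0.    ]]
panel top S/ D [[ 0.7145 -0.5083  0.2944  0.0161]
 [ 0.4292 -0.5258  0.297   0.0047]]
(array([ 0.3862, -0.37  , -0.0383]), [[0.3, -0.1], [-0.6, 0.7], [0.1, -0.1], [-0.2, -0.5], [0.1, -0.8], [0.4, 0.1], [0.4, -0.0], [0.7, -0.9]])
bin1 rear-left etc [[0.44971056 0.07938818 0.05      ]
 [0.54944258 0.08022971 0.05      ]] [[ 0.45913977 -0.04511314  0.05      ]
 [ 0.55222272 -0.04111908  0.05      ]
 [ 0.46889305 -0.1384628   0.05      ]]
=====
(array([ 0.5109,  0.0516, -0.0504]), [[-0.0, 0.4], [0.4, -0.1], [0.0, -0.3], [-0.3, -0.1]])
(array([ 0.5106,  0.0518, -0.0526]), [[-0.2, 0.4], [0.3, -0.1], [-0.1, -0.3]])
{'rl': [285.3, 245.3], 'rr': [289.1, 270.6], 'bl': [314.9, 241.7], 'br': [320.0, 266.8], 'fl': [322.0, 247.0], 'fr': [327.4, 271.8], 'tl': [282.6, 245.6], 'tr': [284.3, 257.4]}
{'rl': [284.6, 239.2], 'rr': [286.5, 264.2], 'bl': [314.1, 237.1], 'br': [317.3, 261.9], 'fl': [321.2, 242.7], 'fr': [324.7, 267.2], 'tl': [281.4, 239.3], 'tr': [282.2, 250.9]}
```

```bash
cat > t8.py <<'E'
from eyechk import *
from bench import bot
q=bot.get_obs()['q']
W=[([.455,.2,.27],down(.2)),([.446,.0553,.17],down(-.051)),([.446,.0553,.068],down(-.051),.03)]
for w in W: q,a,b=ik(np.array(w[0]),w[1],q); print(np.round(w[0],3),q.round(2),round(a,4),round(b,3))
go(W)
E
python3 t8.py
```

```text
[0.455 0.2   0.27 ] [-0.52  0.55  0.08  1.71 -0.05  0.87 -0.22] 0.0 0.0
[0.446 0.055 0.17 ] [-0.24  0.65  0.07  2.02 -0.1   0.47 -0.14] 0.0 0.0
[0.446 0.055 0.068] [-0.21  0.86  0.03  2.1  -0.11  0.18 -0.13] 0.0 0.0
t 29.975 tcp [0.4893 0.3887 0.263 ] x [ 0.02  -0.031 -0.999] y [ 0.827  0.562 -0.001] q [-0.73  0.77 -0.02  1.24  0.06  1.13 -0.17] F [ 0.1 -0.4  0.4] w 0.704
12
[{"dx": 0, "dy": -0.034, "dz": 0.034, "rx": 0.1, "ry": 0.01, "rz": 0}, {"dx": -0.001, "dy": -0.03, "dz": 0.037, "rx": 0.1, "ry": 0.01, "rz": 0}, {"dx": -0.001, "dy": -0.026, "dz": 0.04, "rx": 0.1, "ry": 0.01, "rz": 0}, {"dx": -0.002, "dy": -0.022, "dz": 0.043, "rx": 0.097, "ry": 0.006, "rz": -0.006}, {"dx": 0.025, "dy": -0.009, "dz": 0.035, "rx": 0.06, "ry": 0, "rz": 0}, {"dx": 0.025, "dy": -0.007, "dz": 0.036, "rx": 0.06, "ry": 0, "rz": 0}, {"dx": 0.025, "dy": -0.005, "dz": 0.036, "rx": 0.07, "ry": 0, "rz": 0}, {"dx": 0.025, "dy": -0.003, "dz": 0.036, "rx": 0.061, "ry": 0, "rz": 0}, {"dx": 0.025, "dy": 0, "dz": 0, "rx": 0, "ry": 0, "rz": 0}, {"dx": 0.026, "dy": 0, "dz": 0, "rx": 0, "ry": 0, "rz": 0}, {"dx": 0.025, "dy": 0, "dz": 0, "rx": 0, "ry": 0, "rz": 0}, {"dx": 0.026, "dy": 0, "dz": 0, "rx": 0, "ry": 0, "rz": 0}]
```

{"op": "carry_out", "data": {
  "rows": [
    {"dx": 0,"dy": -0.034,"dz": 0.034,"rx": 0.1,"ry": 0.01,"rz": 0},
    {"dx": -0.001,"dy": -0.03,"dz": 0.037,"rx": 0.1,"ry": 0.01,"rz": 0},
    {"dx": -0.001,"dy": -0.026,"dz": 0.04,"rx": 0.1,"ry": 0.01,"rz": 0},
    {"dx": -0.002,"dy": -0.022,"dz": 0.043,"rx": 0.097,"ry": 0.006,"rz": -0.006},
    {"dx": 0.025,"dy": -0.009,"dz": 0.035,"rx": 0.06,"ry": 0,"rz": 0},
    {"dx": 0.025,"dy": -0.007,"dz": 0.036,"rx": 0.06,"ry": 0,"rz": 0},
    {"dx": 0.025,"dy": -0.005,"dz": 0.036,"rx": 0.07,"ry": 0,"rz": 0},
    {"dx": 0.025,"dy": -0.003,"dz": 0.036,"rx": 0.061,"ry": 0,"rz": 0},
    {"dx": 0,"dy": 0,"dz": 0,"rx": 0,"ry": 0,"rz": 0}
  ]
}}

```text
t: 31.1
tcp_pos: [0.4453, 0.0531, 0.1688]
tcp_rot: [1.248, 1.183, -1.252]
force: [-0.1, 0.4, 0.8]
gripper_width: 0.701
```

```bash
python3 - <<'E'
from eyechk import *
from bench import bot
o=bot.get_obs(); W=wcal(o)
im=bot.get_image('wrist')[:,:,::-1].copy(); cv2.imwrite('pics/w20.png',im)
b=np.array([.511,.052]);y=-.051; c,s=np.cos(y),np.sin(y)
X=[[b[0]+c*m[0]-s*m[1],b[1]+s*m[0]+c*m[1],m[2]] for m in ((-.07,.023,.084),(-.07,-.023,.084),(-.06,.023,.084),(-.06,-.023,.084),(-.06,.05,.05),(-.06,-.05,.05))]
for u in proj(W,X): cv2.circle(im,tuple(int(v) for v in u),3,(0,0,255),1)
cv2.imwrite('pics/w20.png',im)
go([([.446,.0553,.068],down(-.051),.03)])
E
```

```text
t 31.15 tcp [0.4457 0.0548 0.1694] x [-0.001 -0.    -1.   ] y [ 0.999 -0.053 -0.001] q [-0.23  0.66  0.06  2.02 -0.09  0.47 -0.15] F [0.1 1.  0.5] w 0.699
4
[{"dx": 0.025, "dy": 0, "dz": 0, "rx": 0, "ry": 0, "rz": 0}, {"dx": 0.025, "dy": 0, "dz": 0, "rx": 0, "ry": 0, "rz": 0}, {"dx": 0.026, "dy": 0, "dz": 0, "rx": 0, "ry": 0, "rz": 0}, {"dx": 0.025, "dy": 0, "dz": -0.001, "rx": -0.002, "ry": 0, "rz": 0.001}]
```

{"op": "carry_out", "data": {
  "rows": [
    {"dx": 0.025,"dy": 0.001,"dz": 0,"rx": 0,"ry": 0,"rz": 0},
    {"dx": 0.025,"dy": 0,"dz": 0,"rx": 0,"ry": 0,"rz": 0},
    {"dx": 0.026,"dy": 0,"dz": 0,"rx": 0,"ry": 0,"rz": 0},
    {"dx": 0.025,"dy": 0,"dz": 0,"rx": 0,"ry": 0,"rz": 0},
    {"dx": 0,"dy": 0,"dz": 0,"rx": 0,"ry": 0,"rz": 0}
  ]
}}

```text
t: 31.78
tcp_pos: [0.4465, 0.0565, 0.0677]
tcp_rot: [1.244, 1.187, -1.247]
force: [-0.5, 0.7, 1.0]
gripper_width: 0.701
```

{"op": "carry_out", "data": {
  "rows": [
    {"dx": 0,"dy": 0,"dz": 0,"rx": 0,"ry": 0,"rz": 0},
    {"dx": 0,"dy": 0,"dz": 0,"rx": 0,"ry": 0,"rz": 0},
    {"dx": 0,"dy": 0,"dz": 0,"rx": 0,"ry": 0,"rz": 0},
    {"dx": 0,"dy": 0,"dz": 0,"rx": 0,"ry": 0,"rz": 0},
    {"dx": 0,"dy": 0,"dz": 0,"rx": 0,"ry": 0,"rz": 0}
  ],
  "claw": 0.0,
  "grip_force": 60
}}

```text
t: 32.4
tcp_pos: [0.4468, 0.056, 0.0684]
tcp_rot: [1.246, 1.186, -1.246]
force: [-0.7, 1.2, 16.2]
gripper_width: 0.103
```

```bash
python3 - <<'E'
from eyechk import *
from bench import bot
z=bot.get_obs()['tcp_pos'][2]
go([([.4515,.0305,z+.0005],down(.047),.006,1.5)])
E
```

```text
t 32.4 tcp [0.4468 0.056  0.0684] x [-0.  0. -1.] y [ 0.999 -0.05  -0.   ] q [-0.21  0.86  0.02  2.09 -0.1   0.19 -0.14] F [-0.7  1.2 16.2] w 0.103
5
[{"dx": 0, "dy": 0.001, "dz": 0.005, "rx": -0.02, "ry": 0, "rz": 0}, {"dx": 0, "dy": 0.001, "dz": 0.005, "rx": -0.02, "ry": 0, "rz": 0}, {"dx": 0, "dy": 0.001, "dz": 0.005, "rx": -0.02, "ry": 0, "rz": 0}, {"dx": 0, "dy": 0.001, "dz": 0.005, "rx": -0.02, "ry": 0, "rz": 0}, {"dx": -0.001, "dy": 0.001, "dz": 0.006, "rx": -0.017, "ry": 0, "rz": 0}]
```

{"op": "carry_out", "data": {
  "rows": [
    {"dx": -0.002,"dy": 0,"dz": 0,"rx": 0,"ry": 0,"rz": 0},
    {"dx": 0,"dy": 0.001,"dz": 0.005,"rx": -0.02,"ry": 0,"rz": 0},
    {"dx": 0,"dy": 0.001,"dz": 0.005,"rx": -0.02,"ry": 0,"rz": 0},
    {"dx": 0,"dy": 0.001,"dz": 0.005,"rx": -0.02,"ry": 0,"rz": 0},
    {"dx": 0,"dy": 0.001,"dz": 0.005,"rx": -0.02,"ry": 0,"rz": 0},
    {"dx": 0,"dy": 0.001,"dz": 0.006,"rx": -0.017,"ry": 0,"rz": 0},
    {"dx": 0.001,"dy": 0,"dz": 0,"rx": 0,"ry": 0,"rz": 0}
  ]
}}

```text
t: 33.28
tcp_pos: [0.4512, 0.0293, 0.0685]
tcp_rot: [1.174, 1.232, -1.176]
force: [-0.3, -0.4, -0.0]
gripper_width: 0.106
```

{"op": "carry_out", "data": {
  "rows": [
    {"dx": 0,"dy": 0,"dz": 0,"rx": 0,"ry": 0,"rz": 0},
    {"dx": 0,"dy": 0,"dz": 0,"rx": 0,"ry": 0,"rz": 0},
    {"dx": 0,"dy": 0,"dz": 0,"rx": 0,"ry": 0,"rz": 0},
    {"dx": -0.04,"dy": 0,"dz": 0,"rx": 0,"ry": 0,"rz": 0},
    {"dx": -0.05,"dy": 0,"dz": 0,"rx": 0,"ry": 0,"rz": 0},
    {"dx": -0.05,"dy": 0,"dz": 0,"rx": 0,"ry": 0,"rz": 0},
    {"dx": -0.05,"dy": 0,"dz": -0.03,"rx": 0,"ry": 0,"rz": 0},
    {"dx": -0.02,"dy": 0,"dz": -0.04,"rx": -0.1,"ry": 0,"rz": 0},
    {"dx": 0,"dy": 0,"dz": -0.05,"rx": -0.1,"ry": 0,"rz": 0},
    {"dx": 0,"dy": 0,"dz": -0.05,"rx": -0.1,"ry": 0,"rz": 0}
  ],
  "claw": 0.06
}}

```text
t: 34.52
tcp_pos: [0.4283, 0.1993, 0.2788]
tcp_rot: [0.947, 1.356, -0.948]
force: [1.0, 0.9, 0.2]
gripper_width: 0.703
```

```bash
python3 - <<'E'
from h import *
from bench import bot
for k in ('side','scene'): cv2.imwrite(f'pics/{k}21.png',bot.get_image(k)[:,:,::-1])
crop('pics/side21.png','pics/d21.png',270,220,100,150,5)
E
python3 - <<'E'
from eyechk import *
eL=np.array([.5016,.5049,.05]); hL=-.9698
p,R=scoop_tool(eL,hL,0,d2(5),.050); pre=p-.10*R.as_matrix()[:,0]
go([([.47,.36,.27],down(.55)),(pre,R),(p,R,.03)])
E
```

```text
t 34.625 tcp [0.427  0.2024 0.2785] x [-0.003  0.002 -1.   ] y [ 0.937  0.349 -0.002] q [-0.49  0.51 -0.03  1.78  0.02  0.85 -0.17] F [ 0.6 -0.4 -0.6] w 0.704
12
[{"dx": 0.002, "dy": 0.024, "dz": -0.033, "rx": -0.05, "ry": 0, "rz": 0}, {"dx": 0.002, "dy": 0.025, "dz": -0.032, "rx": -0.05, "ry": 0, "rz": 0}, {"dx": 0.002, "dy": 0.027, "dz": -0.031, "rx": -0.05, "ry": 0, "rz": 0}, {"dx": 0.003, "dy": 0.029, "dz": -0.029, "rx": -0.044, "ry": -0.003, "rz": 0.001}, {"dx": 0.032, "dy": 0.026, "dz": -0.016, "rx": -0.01, "ry": -0.02, "rz": 0}, {"dx": 0.032, "dy": 0.026, "dz": -0.017, "rx": -0.01, "ry": -0.02, "rz": 0}, {"dx": 0.031, "dy": 0.027, "dz": -0.017, "rx": -0.02, "ry": -0.02, "rz": 0}, {"dx": 0.031, "dy": 0.027, "dz": -0.017, "rx": -0.011, "ry": -0.027, "rz": 0.002}, {"dx": 0.025, "dy": 0, "dz": 0, "rx": 0, "ry": 0, "rz": 0}, {"dx": 0.025, "dy": 0, "dz": 0, "rx": 0, "ry": 0, "rz": 0}, {"dx": 0.025, "dy": 0, "dz": 0, "rx": 0, "ry": 0, "rz": 0}, {"dx": 0.025, "dy": 0, "dz": 0, "rx": 0, "ry": 0, "rz": 0}]
```

{"op": "carry_out", "data": {
  "rows": [
    {"dx": 0.002,"dy": 0.024,"dz": -0.033,"rx": -0.05,"ry": 0,"rz": 0},
    {"dx": 0.002,"dy": 0.025,"dz": -0.032,"rx": -0.05,"ry": 0,"rz": 0},
    {"dx": 0.002,"dy": 0.027,"dz": -0.031,"rx": -0.05,"ry": 0,"rz": 0},
    {"dx": 0.003,"dy": 0.029,"dz": -0.029,"rx": -0.044,"ry": -0.003,"rz": 0.001},
    {"dx": 0.032,"dy": 0.026,"dz": -0.016,"rx": -0.01,"ry": -0.02,"rz": 0},
    {"dx": 0.032,"dy": 0.026,"dz": -0.017,"rx": -0.01,"ry": -0.02,"rz": 0},
    {"dx": 0.031,"dy": 0.027,"dz": -0.017,"rx": -0.02,"ry": -0.02,"rz": 0},
    {"dx": 0.031,"dy": 0.027,"dz": -0.017,"rx": -0.011,"ry": -0.027,"rz": 0.002},
    {"dx": 0,"dy": 0,"dz": 0,"rx": 0,"ry": 0,"rz": 0}
  ]
}}

```text
t: 35.75
tcp_pos: [0.5284, 0.4653, 0.1374]
tcp_rot: [0.715, 1.355, -0.791]
force: [-0.5, 0.1, 0.2]
gripper_width: 0.703
```

```bash
python3 t7.py 22
```

```text
[[322.0, 121.9], [322.8, 241.3], [323.2, 288.0], [394.0, 282.5], [252.6, 283.1]]
t 35.9 tcp [0.5302 0.464  0.1421] x [ 0.05  -0.074 -0.996] y [ 0.83   0.557 -0.   ] q [-0.79  1.05 -0.02  1.01  0.12  1.11 -0.27] F [0.8 0.  0.6] w 0.7
4
[{"dx": 0.02, "dy": -0.001, "dz": -0.008, "rx": -0.01, "ry": 0.002, "rz": 0.001}, {"dx": 0.027, "dy": 0, "dz": 0, "rx": 0, "ry": 0, "rz": 0}, {"dx": 0.026, "dy": 0, "dz": 0, "rx": 0, "ry": 0, "rz": 0}, {"dx": 0.027, "dy": 0, "dz": 0, "rx": 0, "ry": 0, "rz": 0}]
```

{"op": "carry_out", "data": {
  "rows": [
    {"dx": 0.02,"dy": 0,"dz": -0.005,"rx": -0.01,"ry": 0.002,"rz": 0},
    {"dx": 0.027,"dy": 0,"dz": 0,"rx": 0,"ry": 0,"rz": 0},
    {"dx": 0.026,"dy": 0,"dz": 0,"rx": 0,"ry": 0,"rz": 0},
    {"dx": 0.026,"dy": 0,"dz": 0,"rx": 0,"ry": 0,"rz": 0},
    {"dx": 0,"dy": 0,"dz": 0,"rx": 0,"ry": 0,"rz": 0}
  ]
}}

```text
t: 36.52
tcp_pos: [0.5319, 0.4603, 0.0421]
tcp_rot: [0.713, 1.358, -0.782]
force: [0.2, -0.8, 0.5]
gripper_width: 0.7
```

{"op": "carry_out", "data": {
  "rows": [
    {"dx": 0,"dy": 0,"dz": 0,"rx": 0,"ry": 0,"rz": 0},
    {"dx": 0,"dy": 0,"dz": 0,"rx": 0,"ry": 0,"rz": 0},
    {"dx": 0,"dy": 0,"dz": 0,"rx": 0,"ry": 0,"rz": 0},
    {"dx": 0,"dy": 0,"dz": 0,"rx": 0,"ry": 0,"rz": 0},
    {"dx": 0,"dy": 0,"dz": 0,"rx": 0,"ry": 0,"rz": 0},
    {"dx": 0,"dy": 0,"dz": 0,"rx": 0,"ry": 0,"rz": 0}
  ],
  "claw": 0.0,
  "grip_force": 100
}}

```text
t: 37.28
tcp_pos: [0.532, 0.4618, 0.0433]
tcp_rot: [0.714, 1.357, -0.78]
force: [-2.7, -0.4, 9.0]
gripper_width: 0.098
```

```bash
python3 - <<'E'
from eyechk import *
from bench import bot
o=bot.get_obs(); p0,R0=T(o); hL=-.9698
ex=R0.as_matrix()[:,0]; 
# lift straight, nose up 6 deg
e,_=eyenow(5,.044); print('eye',e)
w=[(p0+[0,0,.05],R0,.014)]
p,R=scoop_tool(e+[0,0,.2],hL,d2(-6),d2(5)); w.append((p,R,.028,4))
go(w)
cv2.imwrite('pics/w23.png',bot.get_image('wrist')[:,:,::-1])
E
```

```text
eye [0.50671356 0.49865822 0.05125872]
t 37.275 tcp [0.532  0.4618 0.0433] x [ 0.049 -0.072 -0.996] y [ 0.824  0.566 -0.001] q [-0.79  1.16 -0.02  1.07  0.13  0.93 -0.28] F [-2.7 -0.4  9. ] w 0.098
10
[{"dx": -0.012, "dy": 0, "dz": 0.001, "rx": 0, "ry": 0, "rz": 0}, {"dx": -0.013, "dy": 0, "dz": 0.001, "rx": 0, "ry": 0, "rz": 0}, {"dx": -0.012, "dy": 0, "dz": 0.001, "rx": 0, "ry": 0, "rz": 0}, {"dx": -0.013, "dy": 0, "dz": 0.001, "rx": 0, "ry": 0, "rz": 0}, {"dx": -0.026, "dy": 0, "dz": 0.002, "rx": 0, "ry": -0.02, "rz": 0}, {"dx": -0.026, "dy": 0, "dz": 0.003, "rx": 0, "ry": -0.02, "rz": 0}, {"dx": -0.025, "dy": 0, "dz": 0.003, "rx": 0, "ry": -0.02, "rz": 0}, {"dx": -0.025, "dy": 0, "dz": 0.004, "rx": 0, "ry": -0.02, "rz": 0}, {"dx": -0.025, "dy": 0, "dz": 0.005, "rx": 0, "ry": -0.01, "rz": 0}, {"dx": -0.026, "dy": 0, "dz": 0.005, "rx": 0.001, "ry": -0.015, "rz": 0}]
```

{"op": "carry_out", "data": {
  "rows": [
    {"dx": -0.012,"dy": 0,"dz": 0.001,"rx": 0,"ry": 0,"rz": 0},
    {"dx": -0.013,"dy": 0,"dz": 0.001,"rx": 0,"ry": 0,"rz": 0},
    {"dx": -0.012,"dy": 0,"dz": 0.001,"rx": 0,"ry": 0,"rz": 0},
    {"dx": -0.013,"dy": 0,"dz": 0.001,"rx": 0,"ry": 0,"rz": 0},
    {"dx": -0.026,"dy": 0,"dz": 0.002,"rx": 0,"ry": -0.02,"rz": 0},
    {"dx": -0.026,"dy": 0,"dz": 0.003,"rx": 0,"ry": -0.02,"rz": 0},
    {"dx": -0.025,"dy": 0,"dz": 0.003,"rx": 0,"ry": -0.02,"rz": 0},
    {"dx": -0.025,"dy": 0,"dz": 0.004,"rx": 0,"ry": -0.02,"rz": 0},
    {"dx": -0.025,"dy": 0,"dz": 0.005,"rx": 0,"ry": -0.01,"rz": 0},
    {"dx": -0.026,"dy": 0,"dz": 0.005,"rx": 0,"ry": -0.015,"rz": 0},
    {"dx": 0,"dy": 0,"dz": 0,"rx": 0,"ry": 0,"rz": 0}
  ]
}}

```text
t: 38.7
tcp_pos: [0.5327, 0.4616, 0.249]
tcp_rot: [0.665, 1.262, -0.805]
force: [-0.4, 0.0, -4.7]
gripper_width: 0.104
```

```bash
sed -i 's/g=.044/g=.050/' pl.py; cat > t9.py <<'E'
from tip import *
from bench import bot
cv2.imwrite('pics/w24.png',bot.get_image('wrist')[:,:,::-1]); crop('pics/w24.png','pics/w24c.png',200,110,240,250,3)
cv2.imwrite('pics/d24.png',bot.get_image('side')[:,:,::-1]); crop('pics/d24.png','pics/d24c.png',250,60,180,180,4)
o=bot.get_obs(); p0,R0=T(o); phi=5; q=o['q']
w=[]
for (x,y,z,h,th) in ((.54,.42,.36,-1.3,-6),(.59,.345,.37,hd,-6)):
    p,R=scoop_tool([x,y,z],h,d2(th),d2(phi)); w.append((p,R,.028,4))
for th,u,z in ((-6,-.02,.31),(-5,.0,.28)):
    e,p,R,c=tipwp(th,u,z,phi); w.append((p,R,.025,4))
for a in w: q,x,b=ik(a[0],a[1],q); print(np.round(a[0],3),q.round(2),round(x,4),round(b,3))
go(w)
E
python3 t9.py
```

```text
[0.554 0.371 0.357] [-0.74  0.86  0.09  0.7   0.1   1.66 -0.4 ] 0.0 0.0
[0.592 0.294 0.367] [-0.62  0.87  0.13  0.66  0.07  1.71 -0.48] 0.0 0.0
[0.665 0.286 0.322] [-0.53  1.1   0.12  0.23  0.07  1.9  -0.41] 0.0001 0.0
[0.665 0.306 0.295] [-0.55  1.11  0.11  0.3   0.06  1.81 -0.44] 0.0 0.0
t 38.8 tcp [0.5323 0.4609 0.2465] x [ 0.106 -0.159 -0.982] y [ 0.824  0.566 -0.003] q [-0.85  0.97  0.03  0.83  0.16  1.38 -0.26] F [-0.1 -0.6 -3.8] w 0.096
16
[{"dx": -0.015, "dy": -0.006, "dz": 0.018, "rx": 0.05, "ry": 0, "rz": -0.01}, {"dx": -0.015, "dy": -0.005, "dz": 0.018, "rx": 0.06, "ry": 0, "rz": -0.01}, {"dx": -0.015, "dy": -0.004, "dz": 0.018, "rx": 0.05, "ry": 0, "rz": -0.01}, {"dx": -0.016, "dy": -0.003, "dz": 0.018, "rx": 0.06, "ry": 0, "rz": -0.01}, {"dx": -0.015, "dy": -0.002, "dz": 0.019, "rx": 0.05, "ry": 0, "rz": -0.01}, {"dx": -0.016, "dy": -0.001, "dz": 0.018, "rx": 0.055, "ry": 0, "rz": -0.011}, {"dx": 0.002, "dy": 0.004, "dz": 0.021, "rx": 0.06, "ry": 0, "rz": -0.01}, {"dx": 0.001, "dy": 0.005, "dz": 0.021, "rx": 0.05, "ry": 0, "rz": -0.01}, {"dx": 0.002, "dy": 0.007, "dz": 0.021, "rx": 0.06, "ry": 0, "rz": -0.01}, {"dx": 0.001, "dy": 0.007, "dz": 0.02, "rx": 0.052, "ry": 0, "rz": -0.013}, {"dx": 0.012, "dy": 0.018, "dz": 0.001, "rx": 0, "ry": 0, "rz": 0}, {"dx": 0.012, "dy": 0.018, "dz": 0, "rx": 0, "ry": 0, "rz": 0}]
[{"dx": 0.012, "dy": 0.019, "dz": 0.001, "rx": 0, "ry": 0, "rz": 0}, {"dx": 0.011, "dy": 0.018, "dz": 0, "rx": 0, "ry": 0, "rz": 0}, {"dx": 0.011, "dy": 0, "dz": -0.012, "rx": 0, "ry": 0.01, "rz": 0}, {"dx": 0.012, "dy": 0, "dz": -0.012, "rx": 0, "ry": 0.008, "rz": 0}]
```

{"op": "carry_out", "data": {
  "rows": [
    {"dx": -0.015,"dy": -0.006,"dz": 0.018,"rx": 0.05,"ry": 0,"rz": -0.01},
    {"dx": -0.015,"dy": -0.005,"dz": 0.018,"rx": 0.06,"ry": 0,"rz": -0.01},
    {"dx": -0.015,"dy": -0.004,"dz": 0.018,"rx": 0.05,"ry": 0,"rz": -0.01},
    {"dx": -0.016,"dy": -0.003,"dz": 0.018,"rx": 0.06,"ry": 0,"rz": -0.01},
    {"dx": -0.015,"dy": -0.002,"dz": 0.019,"rx": 0.05,"ry": 0,"rz": -0.01},
    {"dx": -0.016,"dy": -0.001,"dz": 0.018,"rx": 0.055,"ry": 0,"rz": -0.011},
    {"dx": 0.002,"dy": 0.004,"dz": 0.021,"rx": 0.06,"ry": 0,"rz": -0.01},
    {"dx": 0.001,"dy": 0.005,"dz": 0.021,"rx": 0.05,"ry": 0,"rz": -0.01},
    {"dx": 0.002,"dy": 0.007,"dz": 0.021,"rx": 0.06,"ry": 0,"rz": -0.01},
    {"dx": 0.001,"dy": 0.007,"dz": 0.02,"rx": 0.052,"ry": 0,"rz": -0.013},
    {"dx": 0.012,"dy": 0.018,"dz": 0.001,"rx": 0,"ry": 0,"rz": 0},
    {"dx": 0.012,"dy": 0.018,"dz": 0,"rx": 0,"ry": 0,"rz": 0}
  ]
}}

```text
t: 40.3
tcp_pos: [0.6292, 0.2891, 0.3447]
tcp_rot: [1.039, 1.084, -1.259]
force: [-0.6, 0.1, -3.0]
gripper_width: 0.101
```

{"op": "carry_out", "data": {
  "rows": [
    {"dx": 0.012,"dy": 0.019,"dz": 0.001,"rx": 0,"ry": 0,"rz": 0},
    {"dx": 0.011,"dy": 0.018,"dz": 0,"rx": 0,"ry": 0,"rz": 0},
    {"dx": 0.011,"dy": 0,"dz": -0.012,"rx": 0,"ry": 0.01,"rz": 0},
    {"dx": 0.012,"dy": 0,"dz": -0.012,"rx": 0,"ry": 0.008,"rz": 0},
    {"dx": 0,"dy": 0,"dz": 0,"rx": 0,"ry": 0,"rz": 0}
  ]
}}

```text
t: 40.92
tcp_pos: [0.6645, 0.3054, 0.2944]
tcp_rot: [1.049, 1.099, -1.253]
force: [0.4, -0.6, -2.7]
gripper_width: 0.1
```

```bash
sed -i 's/phi=4.7/phi=5/; s/(-4,.015,.265/(-4,.015,.269/; s/(6,.015,.235/(6,.015,.239/; s/(13,.015,.225/(13,.015,.229/; s/(20,.015,.210/(20,.015,.214/;s/(27,.015,.205/(27,.015,.209/;s/(35,.015,.202/(35,.015,.206/' t4.py; sed -i 's/^    e,p,R,c=tipwp(th,u,z,phi);/    e,p,R,c=tipwp(th,u,z,phi); p=p+np.array([.002,0,0]);/' t4.py; python3 t4.py; python3 - <<'E'
from pl import *
from bench import bot
for n in ("side",): cv2.imwrite(f'pics/{n}25.png',bot.get_image(n)[:,:,::-1])
crop('pics/side25.png','pics/d25.png',270,110,160,240,3.3)
E
```

```text
-4 0.0492 [ 0.223  0.    -0.144]
6 0.0267 [ 0.238  0.    -0.111]
13 0.0216 [ 0.244  0.    -0.098]
20 0.0115 [ 0.247 -0.    -0.08 ]
27 0.0116 [ 0.249  0.    -0.071]
35 0.0149 [ 0.252  0.    -0.064]
t 40.925 tcp [0.6645 0.3054 0.2944] x [ 0.006 -0.174 -0.985] y [ 0.999  0.044 -0.001] q [-0.55  1.11  0.13  0.33  0.04  1.78 -0.44] F [ 0.4 -0.6 -2.7] w 0.1
19
[{"dx": 0.005, "dy": 0.002, "dz": -0.016, "rx": -0.001, "ry": 0.018, "rz": 0.002}, {"dx": 0, "dy": 0, "dz": 0.001, "rx": 0, "ry": 0.03, "rz": 0}, {"dx": 0.001, "dy": 0, "dz": 0.001, "rx": 0, "ry": 0.04, "rz": 0}, {"dx": 0, "dy": 0, "dz": 0.001, "rx": 0, "ry": 0.03, "rz": 0}, {"dx": 0.001, "dy": 0, "dz": 0.001, "rx": 0, "ry": 0.04, "rz": 0}, {"dx": 0, "dy": 0, "dz": 0.001, "rx": 0.001, "ry": 0.034, "rz": 0}, {"dx": -0.002, "dy": 0, "dz": 0.002, "rx": 0, "ry": 0.03, "rz": 0}, {"dx": -0.002, "dy": 0, "dz": 0.001, "rx": 0, "ry": 0.03, "rz": 0}, {"dx": -0.003, "dy": 0, "dz": 0.002, "rx": 0, "ry": 0.03, "rz": 0}, {"dx": -0.003, "dy": 0, "dz": 0.001, "rx": 0, "ry": 0.032, "rz": 0}, {"dx": -0.001, "dy": 0, "dz": 0.002, "rx": 0, "ry": 0.03, "rz": 0}, {"dx": -0.001, "dy": 0, "dz": 0.002, "rx": 0, "ry": 0.03, "rz": 0}]
[{"dx": -0.001, "dy": 0, "dz": 0.002, "rx": 0, "ry": 0.03, "rz": 0}, {"dx": -0.001, "dy": 0, "dz": 0.003, "rx": 0, "ry": 0.032, "rz": 0}, {"dx": -0.005, "dy": 0, "dz": 0.002, "rx": 0, "ry": 0.04, "rz": 0}, {"dx": -0.005, "dy": 0, "dz": 0.002, "rx": 0, "ry": 0.04, "rz": 0}, {"dx": -0.005, "dy": 0, "dz": 0.003, "rx": 0, "ry": 0.043, "rz": 0}, {"dx": -0.01, "dy": 0, "dz": 0.004, "rx": 0, "ry": 0.07, "rz": 0}, {"dx": -0.01, "dy": 0, "dz": 0.004, "rx": 0, "ry": 0.069, "rz": -0.001}]
```

{"op": "carry_out", "data": {
  "rows": [
    {"dx": 0.005,"dy": 0.002,"dz": -0.016,"rx": 0,"ry": 0.018,"rz": 0.002},
    {"dx": 0,"dy": 0,"dz": 0.001,"rx": 0,"ry": 0.03,"rz": 0},
    {"dx": 0.001,"dy": 0,"dz": 0.001,"rx": 0,"ry": 0.04,"rz": 0},
    {"dx": 0,"dy": 0,"dz": 0.001,"rx": 0,"ry": 0.03,"rz": 0},
    {"dx": 0.001,"dy": 0,"dz": 0.001,"rx": 0,"ry": 0.04,"rz": 0},
    {"dx": 0,"dy": 0,"dz": 0.001,"rx": 0,"ry": 0.034,"rz": 0},
    {"dx": -0.002,"dy": 0,"dz": 0.002,"rx": 0,"ry": 0.03,"rz": 0},
    {"dx": -0.002,"dy": 0,"dz": 0.001,"rx": 0,"ry": 0.03,"rz": 0},
    {"dx": -0.003,"dy": 0,"dz": 0.002,"rx": 0,"ry": 0.03,"rz": 0},
    {"dx": -0.003,"dy": 0,"dz": 0.001,"rx": 0,"ry": 0.032,"rz": 0},
    {"dx": 0,"dy": 0,"dz": 0,"rx": 0,"ry": 0,"rz": 0}
  ]
}}

```text
t: 42.35
tcp_pos: [0.6668, 0.3082, 0.2963]
tcp_rot: [1.278, 1.333, -1.106]
force: [0.1, 0.2, -3.5]
gripper_width: 0.102
```

```bash
python3 - <<'E'
from pl import *
from bench import bot
for n in ("side",): cv2.imwrite(f'pics/{n}26.png',bot.get_image(n)[:,:,::-1])
crop('pics/side26.png','pics/d26.png',270,110,160,240,3.3)
E
```

```text
(no output)
```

Small is already on the board; medium and large are at the nose. I continue tipping.

{"op": "carry_out", "data": {
  "rows": [
    {"dx": -0.001,"dy": 0,"dz": 0.002,"rx": 0,"ry": 0.03,"rz": 0},
    {"dx": -0.001,"dy": 0,"dz": 0.002,"rx": 0,"ry": 0.03,"rz": 0},
    {"dx": -0.001,"dy": 0,"dz": 0.002,"rx": 0,"ry": 0.03,"rz": 0},
    {"dx": -0.001,"dy": 0,"dz": 0.003,"rx": 0,"ry": 0.032,"rz": 0},
    {"dx": 0,"dy": 0,"dz": 0,"rx": 0,"ry": 0,"rz": 0},
    {"dx": -0.005,"dy": 0,"dz": 0.002,"rx": 0,"ry": 0.04,"rz": 0},
    {"dx": -0.005,"dy": 0,"dz": 0.002,"rx": 0,"ry": 0.04,"rz": 0},
    {"dx": -0.005,"dy": 0,"dz": 0.003,"rx": 0,"ry": 0.043,"rz": 0},
    {"dx": -0.01,"dy": 0,"dz": 0.004,"rx": 0,"ry": 0.07,"rz": 0},
    {"dx": -0.01,"dy": 0,"dz": 0.004,"rx": 0,"ry": 0.07,"rz": 0},
    {"dx": 0,"dy": 0,"dz": 0,"rx": 0,"ry": 0,"rz": 0},
    {"dx": 0,"dy": 0,"dz": 0,"rx": 0,"ry": 0,"rz": 0}
  ]
}}

```text
t: 43.9
tcp_pos: [0.6679, 0.2732, 0.3252]
tcp_rot: [1.542, 1.612, -0.887]
force: [0.3, 0.4, -2.6]
gripper_width: 0.099
```

```bash
python3 - <<'E'
from pl import *
from bench import bot
for n in ("side",): cv2.imwrite(f'pics/{n}27.png',bot.get_image(n)[:,:,::-1])
crop('pics/side27.png','pics/d27.png',270,110,160,240,3.3)
E
sed -i 's/g=.044/g=.050/; s/phi=4.7/phi=5/' eyechk.py; cat > t10.py <<'E'
from eyechk import *
from bench import bot
o=bot.get_obs(); p0,R0=T(o); phi=d2(5); qq=o['q']
W=[(p0+[0,0,.13],R0,.045)]
def add(e,h,th,v=.045,w=8): 
    p,R=scoop_tool(e,h,d2(th),phi); W.append((p,R,v,w))
c=np.array([.002,.001,0])
add([.59,.12,.50],-2.0,38); add([.53,-.12,.50],-2.7,44); add(MN+d*.11+[0,0,.12]+c,hh,50)
add(MN+d*.105+c,hh,50,.03)
for w in W: q,a,b=ik(w[0],w[1],qq); qq=q; print(np.round(w[0],3),q.round(2),round(a,4),round(b,3))
go(W)
E
python3 t10.py
```

```text
[0.668 0.274 0.455] [-0.19  0.88 -0.21  0.41 -0.34  1.71 -0.34] 0.0 0.0
[0.575 0.088 0.463] [ 0.1   0.45 -0.08  1.34 -0.54  1.17 -0.23] 0.0 0.0
[ 0.502 -0.133  0.459] [ 0.41  0.26  0.12  1.75 -0.79  0.87 -0.17] 0.0 0.0
[ 0.462 -0.34   0.385] [ 0.81  0.43  0.13  1.85 -1.17  0.75  0.27] 0.0 0.0
[ 0.462 -0.344  0.263] [ 1.31  0.7  -0.73  2.03 -1.45  0.15  0.74] 0.0002 0.001
t 43.95 tcp [0.6677 0.2736 0.3252] x [-0.021  0.501 -0.865] y [0.999 0.046 0.002] q [-0.15  0.88 -0.23  0.9  -0.35  1.25 -0.15] F [ 0.4  0.9 -2.1] w 0.101
24
[{"dx": -0.038, "dy": 0, "dz": -0.022, "rx": 0, "ry": 0, "rz": 0}, {"dx": -0.037, "dy": 0, "dz": -0.022, "rx": 0, "ry": 0, "rz": 0}, {"dx": -0.038, "dy": 0, "dz": -0.021, "rx": 0, "ry": 0, "rz": 0}, {"dx": -0.019, "dy": -0.02, "dz": 0.031, "rx": 0.08, "ry": 0.01, "rz": 0.05}, {"dx": -0.021, "dy": -0.017, "dz": 0.032, "rx": 0.08, "ry": 0.01, "rz": 0.05}, {"dx": -0.022, "dy": -0.013, "dz": 0.033, "rx": 0.08, "ry": 0.01, "rz": 0.05}, {"dx": -0.022, "dy": -0.009, "dz": 0.033, "rx": 0.08, "ry": 0.01, "rz": 0.05}, {"dx": -0.023, "dy": -0.005, "dz": 0.033, "rx": 0.087,
[... 516 characters left out ...]
 0.034, "dz": 0.029, "rx": 0.06, "ry": 0.02, "rz": 0.05}, {"dx": -0.003, "dy": 0.036, "dz": 0.027, "rx": 0.05, "ry": 0.02, "rz": 0.05}, {"dx": -0.002, "dy": 0.037, "dz": 0.025, "rx": 0.06, "ry": 0.02, "rz": 0.05}, {"dx": 0, "dy": 0.038, "dz": 0.022, "rx": 0.05, "ry": 0.02, "rz": 0.05}, {"dx": 0.001, "dy": 0.04, "dz": 0.02, "rx": 0.057, "ry": 0.024, "rz": 0.048}, {"dx": 0.017, "dy": 0.001, "dz": 0.017, "rx": 0, "ry": 0, "rz": 0}, {"dx": 0.017, "dy": 0.001, "dz": 0.017, "rx": 0, "ry": 0, "rz": 0}, {"dx": 0.017, "dy": 0.001, "dz": 0.017, "rx": 0, "ry": 0, "rz": 0}, {"dx": 0.018, "dy": 0.001, "dz": 0.018, "rx": 0, "ry": 0, "rz": 0}, {"dx": 0.017, "dy": 0, "dz": 0.017, "rx": 0, "ry": 0, "rz": 0}]
```

```bash
cat pl.py kin.py hang.py eyechk.py t10.py
```

```text
from h import *
def T(obs): return np.array(obs['tcp_pos']),Rn.from_rotvec(obs['tcp_rot'])
def ori(xdir,ydir):
    x=np.array(xdir,float); x/=np.linalg.norm(x); y=np.array(ydir,float); y-=x*(x@y); y/=np.linalg.norm(y)
    return Rn.from_matrix(np.c_[x,y,np.cross(x,y)])
def down(yaw,pitch=0):
    """tool y along heading yaw (0 => +x)"""
    return ori([0,0,-1],[np.cos(yaw),np.sin(yaw),0])
def rows(p,R,wps,vmax=.05,wmax=9.5):
    """wps: list of (pos,Rot,[vmax],[wmax])"""
    out=[]
    for w in wps:
        tp,tR=np.array(w[0],float),w[1]
        v=w[2] if len(w)>2 else vmax; wm=w[3] if len(w)>3 else wmax
        ang=(R.inv()*tR).magnitude()
        n=max(1,int(np.ceil(max(np.linalg.norm(tp-p)/v,np.degrees(ang)/wm))))
        for i in range(n):
            d=(tp-p)/(n-i); d=R.inv().apply(d); rv=(R.inv()*tR).as_rotvec()/(n-i)
            r={}
            d=d.round(3); rv=rv.round(2) if i<n-1 else rv.round(3)
            for k,val in zip(('dx','dy','dz','rx','ry','rz'),list(d)+list(rv)):
                r[k]=float(val+0.0) if abs(val)>1e-9 else 0
            p=p+R.apply(d); R=R*Rn.from_
[... 3476 characters left out ...]
obs(); p,R=T(o); M=R.as_matrix(); phi=d2(phi)
    sx=np.sin(phi)*M[:,0]+np.cos(phi)*M[:,2]
    e=p-.008*M[:,0]-g*sx; return e,sx
def pegframe(e,Mp):
    v=e-Mp; x=np.array([np.cos(ry_),np.sin(ry_),0]); return np.round([v@x, v@np.cross(d,x), v@d],4)
from eyechk import *
from bench import bot
o=bot.get_obs(); p0,R0=T(o); phi=d2(5); qq=o['q']
W=[(p0+[0,0,.13],R0,.045)]
def add(e,h,th,v=.045,w=8): 
    p,R=scoop_tool(e,h,d2(th),phi); W.append((p,R,v,w))
c=np.array([.002,.001,0])
add([.59,.12,.50],-2.0,38); add([.53,-.12,.50],-2.7,44); add(MN+d*.11+[0,0,.12]+c,hh,50)
add(MN+d*.105+c,hh,50,.03)
for w in W: q,a,b=ik(w[0],w[1],qq); qq=q; print(np.round(w[0],3),q.round(2),round(a,4),round(b,3))
go(W)
```

```bash
sed -i 's/-2.0,38/-2.0,35/; s/-2.7,44/-2.7,36/; s/hh,50/hh,37/g' t10.py; python3 t10.py
```

```text
[0.668 0.274 0.455] [-0.19  0.88 -0.21  0.41 -0.34  1.71 -0.34] 0.0 0.0
[0.575 0.086 0.464] [ 0.07  0.45 -0.07  1.3  -0.48  1.21 -0.28] 0.0 0.0
[ 0.497 -0.136  0.464] [ 0.32  0.27  0.16  1.63 -0.57  0.97 -0.39] 0.0 0.0
[ 0.453 -0.34   0.392] [ 0.67  0.42  0.22  1.68 -0.74  0.84 -0.2 ] 0.0 0.0
[ 0.453 -0.345  0.27 ] [ 0.81  0.57  0.02  1.89 -0.99  0.52  0.16] 0.0 0.0
t 43.95 tcp [0.6677 0.2736 0.3252] x [-0.021  0.501 -0.865] y [0.999 0.046 0.002] q [-0.15  0.88 -0.23  0.9  -0.35  1.25 -0.15] F [ 0.4  0.9 -2.1] w 0.101
24
[{"dx": -0.038, "dy": 0, "dz": -0.022, "rx": 0, "ry": 0, "rz": 0}, {"dx": -0.037, "dy": 0, "dz": -0.022, "rx": 0, "ry": 0, "rz": 0}, {"dx": -0.038, "dy": 0, "dz": -0.021, "rx": 0, "ry": 0, "rz": 0}, {"dx": -0.02, "dy": -0.02, "dz": 0.031, "rx": 0.08, "ry": 0, "rz": 0.05}, {"dx": -0.021, "dy": -0.017, "dz": 0.032, "rx": 0.08, "ry": 0, "rz": 0.05}, {"dx": -0.021, "dy": -0.013, "dz": 0.033, "rx": 0.08, "ry": 0, "rz": 0.05}, {"dx": -0.022, "dy": -0.009, "dz": 0.034, "rx": 0.09, "ry": 0, "rz": 0.04}, {"dx": -0.023, "dy": -0.006, "dz": 0.035, "rx": 0.083, "ry": -0.004, "rz
[... 483 characters left out ...]
y": 0.033, "dz": 0.029, "rx": 0.06, "ry": 0, "rz": 0.04}, {"dx": 0.001, "dy": 0.035, "dz": 0.027, "rx": 0.06, "ry": 0, "rz": 0.04}, {"dx": 0.002, "dy": 0.037, "dz": 0.025, "rx": 0.07, "ry": 0.01, "rz": 0.04}, {"dx": 0.003, "dy": 0.038, "dz": 0.023, "rx": 0.06, "ry": 0, "rz": 0.04}, {"dx": 0.005, "dy": 0.039, "dz": 0.021, "rx": 0.067, "ry": 0.006, "rz": 0.033}, {"dx": 0.021, "dy": 0.001, "dz": 0.013, "rx": 0, "ry": 0, "rz": 0}, {"dx": 0.02, "dy": 0.001, "dz": 0.013, "rx": 0, "ry": 0, "rz": 0}, {"dx": 0.021, "dy": 0.001, "dz": 0.013, "rx": 0, "ry": 0, "rz": 0}, {"dx": 0.02, "dy": 0.001, "dz": 0.013, "rx": 0, "ry": 0, "rz": 0}, {"dx": 0.021, "dy": 0.001, "dz": 0.012, "rx": 0, "ry": 0, "rz": 0}]
```

{"op": "carry_out", "data": {
  "rows": [
    {"dx": -0.038,"dy": 0,"dz": -0.022,"rx": 0,"ry": 0,"rz": 0},
    {"dx": -0.037,"dy": 0,"dz": -0.022,"rx": 0,"ry": 0,"rz": 0},
    {"dx": -0.038,"dy": 0,"dz": -0.021,"rx": 0,"ry": 0,"rz": 0},
    {"dx": -0.02,"dy": -0.02,"dz": 0.031,"rx": 0.08,"ry": 0,"rz": 0.05},
    {"dx": -0.021,"dy": -0.017,"dz": 0.032,"rx": 0.08,"ry": 0,"rz": 0.05},
    {"dx": -0.021,"dy": -0.013,"dz": 0.033,"rx": 0.08,"ry": 0,"rz": 0.05},
    {"dx": -0.022,"dy": -0.009,"dz": 0.034,"rx": 0.09,"ry": 0,"rz": 0.04},
    {"dx": -0.023,"dy": -0.006,"dz": 0.035,"rx": 0.083,"ry": -0.004,"rz": 0.047},
    {"dx": -0.019,"dy": 0.004,"dz": 0.034,"rx": 0.1,"ry": 0,"rz": 0.06},
    {"dx": -0.019,"dy": 0.008,"dz": 0.033,"rx": 0.1,"ry": 0,"rz": 0.06},
    {"dx": -0.018,"dy": 0.013,"dz": 0.032,"rx": 0.1,"ry": 0,"rz": 0.06},
    {"dx": -0.018,"dy": 0.017,"dz": 0.031,"rx": 0.1,"ry": 0.01,"rz": 0.06}
  ]
}}

```text
t: 45.45
tcp_pos: [0.536, -0.0557, 0.4645]
tcp_rot: [2.321, 0.837, -1.318]
force: [0.4, 0.1, -1.9]
gripper_width: 0.099
```

```bash
sed 's/^add(\[.59.*$/add([.53,-.12,.50],-2.7,36); add(MN+d*.11+[0,0,.12]+c,hh,37)/; s/^W=.*/W=[]/' t10.py > t11.py; python3 t11.py
```

```text
[ 0.497 -0.136  0.464] [ 0.39  0.26  0.07  1.63 -0.54  0.96 -0.43] 0.0 0.0
[ 0.453 -0.34   0.392] [ 0.73  0.41  0.13  1.68 -0.69  0.81 -0.24] 0.0 0.0
[ 0.453 -0.345  0.27 ] [ 0.87  0.57 -0.09  1.89 -0.91  0.47  0.08] 0.0 0.0
t 45.45 tcp [ 0.536  -0.0557  0.4645] x [ 0.395  0.323 -0.86 ] y [ 0.641 -0.768  0.006] q [ 0.29  0.33 -0.02  1.54 -0.51  1.01 -0.38] F [ 0.4  0.1 -1.9] w 0.099
12
[{"dx": -0.02, "dy": 0.018, "dz": 0.035, "rx": 0.11, "ry": 0, "rz": 0.06}, {"dx": -0.019, "dy": 0.023, "dz": 0.033, "rx": 0.111, "ry": 0.005, "rz": 0.065}, {"dx": -0.001, "dy": 0.033, "dz": 0.029, "rx": 0.06, "ry": 0, "rz": 0.04}, {"dx": 0.001, "dy": 0.035, "dz": 0.027, "rx": 0.06, "ry": 0, "rz": 0.04}, {"dx": 0.002, "dy": 0.037, "dz": 0.025, "rx": 0.07, "ry": 0.01, "rz": 0.04}, {"dx": 0.003, "dy": 0.038, "dz": 0.023, "rx": 0.06, "ry": 0, "rz": 0.04}, {"dx": 0.004, "dy": 0.039, "dz": 0.02, "rx": 0.068, "ry": 0.006, "rz": 0.033}, {"dx": 0.021, "dy": 0.001, "dz": 0.013, "rx": 0, "ry": 0, "rz": 0}, {"dx": 0.021, "dy": 0.001, "dz": 0.013, "rx": 0, "ry": 0, "rz": 0}, {"dx": 0.021, "dy": 0.001, "dz": 0.013, "rx": 0, "ry": 0, "rz": 0}, {"dx": 0.02, "dy": 0.001, "dz": 0.013, "rx": 0, "ry": 0, "rz": 0}, {"dx": 0.021, "dy": 0.001, "dz": 0.013, "rx": 0, "ry": 0, "rz": 0}]
```

{"op": "carry_out", "data": {
  "rows": [
    {"dx": -0.02,"dy": 0.018,"dz": 0.035,"rx": 0.11,"ry": 0,"rz": 0.06},
    {"dx": -0.019,"dy": 0.023,"dz": 0.033,"rx": 0.111,"ry": 0.005,"rz": 0.065},
    {"dx": -0.001,"dy": 0.033,"dz": 0.029,"rx": 0.06,"ry": 0,"rz": 0.04},
    {"dx": 0.001,"dy": 0.035,"dz": 0.027,"rx": 0.06,"ry": 0,"rz": 0.04},
    {"dx": 0.002,"dy": 0.037,"dz": 0.025,"rx": 0.07,"ry": 0.01,"rz": 0.04},
    {"dx": 0.003,"dy": 0.038,"dz": 0.023,"rx": 0.06,"ry": 0,"rz": 0.04},
    {"dx": 0.004,"dy": 0.039,"dz": 0.02,"rx": 0.068,"ry": 0.006,"rz": 0.033},
    {"dx": 0,"dy": 0,"dz": 0,"rx": 0,"ry": 0,"rz": 0}
  ]
}}

```text
t: 46.45
tcp_pos: [0.4529, -0.3416, 0.3909]
tcp_rot: [2.717, 0.095, -1.509]
force: [-0.5, 0.1, -1.0]
gripper_width: 0.1
```

```bash
sed 's/^add(\[.53.*$//' t11.py > t12.py; python3 t12.py; python3 -c "
from eyechk import *
e,sx=eyenow(); print(e.round(4),sx.round(3),pegframe(e,MN))"
```

```text
[ 0.453 -0.345  0.27 ] [ 0.85  0.57 -0.07  1.89 -0.93  0.48  0.1 ] 0.0 0.0
t 46.45 tcp [ 0.4529 -0.3416  0.3909] x [ 0.527  0.038 -0.849] y [ 0.069 -0.998 -0.001] q [ 0.71  0.42  0.14  1.69 -0.71  0.8  -0.22] F [-0.5  0.1 -1. ] w 0.1
5
[{"dx": 0.021, "dy": 0.001, "dz": 0.013, "rx": 0, "ry": 0, "rz": 0}, {"dx": 0.02, "dy": 0.001, "dz": 0.013, "rx": 0, "ry": 0, "rz": 0}, {"dx": 0.021, "dy": 0.001, "dz": 0.013, "rx": 0, "ry": 0, "rz": 0}, {"dx": 0.02, "dy": 0, "dz": 0.013, "rx": 0, "ry": 0, "rz": 0}, {"dx": 0.021, "dy": 0.001, "dz": 0.012, "rx": -0.001, "ry": 0.002, "rz": 0.001}]
[ 0.4886 -0.3392  0.4277] [-0.798 -0.054 -0.6  ] [ 0.0023 -0.1121  0.1503]
```

{"op": "carry_out", "data": {
  "rows": [
    {"dx": 0.021,"dy": 0.001,"dz": 0.013,"rx": 0,"ry": 0,"rz": 0},
    {"dx": 0.02,"dy": 0.001,"dz": 0.013,"rx": 0,"ry": 0,"rz": 0},
    {"dx": 0.021,"dy": 0.001,"dz": 0.013,"rx": 0,"ry": 0,"rz": 0},
    {"dx": 0.02,"dy": 0,"dz": 0.013,"rx": 0,"ry": 0,"rz": 0},
    {"dx": 0.021,"dy": 0.001,"dz": 0.012,"rx": -0.001,"ry": 0.002,"rz": 0.001},
    {"dx": 0,"dy": 0,"dz": 0,"rx": 0,"ry": 0,"rz": 0}
  ]
}}

```text
t: 47.2
tcp_pos: [0.4545, -0.343, 0.2701]
tcp_rot: [2.717, 0.101, -1.504]
force: [-0.1, -0.2, -1.5]
gripper_width: 0.104
```

```bash
ls pics | tail -3; python3 - <<'E'
from eyechk import *
from bench import bot
e,sx=eyenow(); print(e.round(4),sx.round(3),pegframe(e,MN))
for n in('scene','side'):
    im=bot.get_image(n); cv2.imwrite(f'pics/{n}30.png',im[:,:,::-1])
    C=cal(n)
    tip=MN+d*.075
    print(n,proj(n,e) , proj(n,tip))
E
grep -n "def " h.py
```

```text
wrist13.png
wrist3.png
wrist4.png
[ 0.49   -0.3404  0.307 ] [-0.796 -0.058 -0.603] [0.0037 0.0009 0.1078]
5:def K(c): return np.array([[c['fx'],0,c['cx']],[0,c['fy'],c['cy']],[0,0,1]])
6:def cal(name):
10:def proj(c,X,R=None,t=None):
14:def ray(c,uv):
18:def atz(c,uv,z):
20:def tri(ca,ua,cb,ub):
26:def crop(src,dst,x,y,w,h,f):
31:def wcal(obs):Traceback (most recent call last):
  File "<stdin>", line 8, in <module>
  File "h.py", line 11, in proj
    R=c['R'] if R is None else R; t=c['t'] if t is None else t
      ~^^^^^
TypeError: string indices must be integers, not 'str'
```

```bash
python3 - <<'E'
from eyechk import *
from bench import bot
e,sx=eyenow(); tip=MN+d*.075
im=bot.get_image('side'); cv2.imwrite('pics/side30.png',im[:,:,::-1])
for n in('scene','side'):
    c=cal(n); p=np.ravel(proj(c,e)); print(n,p.round(1),np.ravel(proj(c,tip)).round(1),np.ravel(proj(c,MN-d*.075)).round(1))
    x,y=int(p[0])-80,int(p[1])-60
    crop(f'pics/{n}30.png',f'pics/{n}30c.png',max(0,x),max(0,y),160,120,4)
    print(x,y)
E
```

```text
scene [349.2 108.6] [351.8 105.4] [356.5  91. ]
269 48
side [308.8 323. ] [309.4 338.7] [321.  413.9]
228 262
```

```bash
python3 -c "
import cv2,numpy as np
a=cv2.imread('pics/scene30c.png');b=cv2.imread('pics/side30c.png');h=min(a.shape[0],b.shape[0]);c=np.hstack([a[:h],b[:h]]);print(a.shape,b.shape);cv2.imwrite('pics/both30.png',cv2.resize(c,None,fx=.62,fy=.62))"
```

```text
(480, 640, 3) (480, 640, 3)
```

View pics/both30.png

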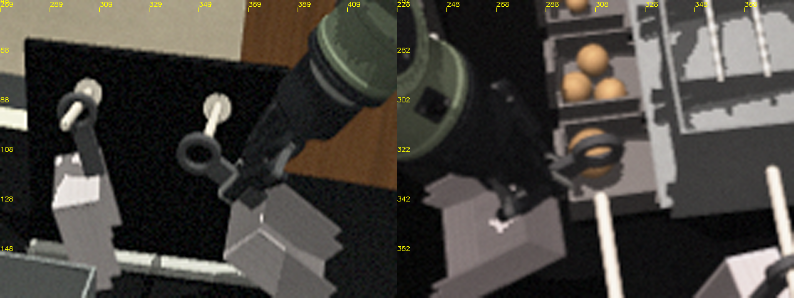

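```bash
cat > ins.py <<'E'
from eyechk import *
import sys
from bench import bot
o=bot.get_obs(); p,R=T(o)
s=float(sys.argv[1]); off=np.array([float(a) for a in sys.argv[2:5]]) if len(sys.argv)>2 else np.zeros(3)
e,sx=eyenow(); print(pegframe(e,MN))
x=np.array([np.cos(ry_),np.sin(ry_),0]); tgt=MN+d*s+x*off[0]+np.cross(d,x)*off[1]
go([(p+tgt-e,R,.014)])
E
python3 ins.py .05 .003 0 0
```

```text
[ 0.0038 -0.0009  0.1079]
t 47.3 tcp [ 0.4548 -0.3436  0.2718] x [ 0.531  0.038 -0.847] y [ 0.073 -0.997  0.001] q [ 0.84  0.57 -0.06  1.9  -0.96  0.48  0.13] F [ 0.4  0.5 -2.7] w 0.098
5
[{"dx": 0.003, "dy": 0.011, "dz": 0.002, "rx": 0, "ry": 0, "rz": 0}, {"dx": 0.003, "dy": 0.011, "dz": 0.002, "rx": 0, "ry": 0, "rz": 0}, {"dx": 0.004, "dy": 0.011, "dz": 0.003, "rx": 0, "ry": 0, "rz": 0}, {"dx": 0.003, "dy": 0.011, "dz": 0.002, "rx": 0, "ry": 0, "rz": 0}, {"dx": 0.004, "dy": 0.01, "dz": 0.003, "rx": 0, "ry": 0, "rz": 0}]
```

{"op": "carry_out", "data": {
  "rows": [
    {"dx": 0.003,"dy": 0.011,"dz": 0.002,"rx": 0,"ry": 0,"rz": 0},
    {"dx": 0.003,"dy": 0.011,"dz": 0.002,"rx": 0,"ry": 0,"rz": 0},
    {"dx": 0.004,"dy": 0.011,"dz": 0.003,"rx": 0,"ry": 0,"rz": 0},
    {"dx": 0.003,"dy": 0.011,"dz": 0.002,"rx": 0,"ry": 0,"rz": 0},
    {"dx": 0.004,"dy": 0.01,"dz": 0.003,"rx": 0,"ry": 0,"rz": 0},
    {"dx": 0,"dy": 0,"dz": 0,"rx": 0,"ry": 0,"rz": 0}
  ]
}}

```text
t: 48.05
tcp_pos: [0.4567, -0.3985, 0.2494]
tcp_rot: [2.717, 0.097, -1.504]
force: [-0.1, -0.3, -2.8]
gripper_width: 0.098
```

```bash
cat > look.py <<'E'
from eyechk import *
from bench import bot
import sys
k=sys.argv[1]
e,sx=eyenow(); print(pegframe(e,MN),e.round(4)); ims=[]
for n in('scene','side'):
    im=bot.get_image(n); cv2.imwrite(f'pics/{n}{k}.png',im[:,:,::-1])
    c=cal(n); p=np.ravel(proj(c,e)); x,y=max(0,int(p[0])-50),max(0,int(p[1])-60); print(n,p.round(1),x,y)
    ims.append(cv2.resize(im[y:y+120,x:x+100,::-1],None,fx=4,fy=4,interpolation=cv2.INTER_CUBIC))
h=min(i.shape[0] for i in ims); cv2.imwrite(f'pics/both{k}.png',np.hstack([i[:h] for i in ims]))
E
python3 look.py 31; python3 ins.py 0 .003 0 0
```

```text
[0.002  0.0013 0.0485] [ 0.4922 -0.3959  0.2863]
scene [351.9 103. ] 301 43
side [312.3 351.4] 262 291
[0.0023 0.0011 0.0495]
t 48.15 tcp [ 0.457  -0.3976  0.25  ] x [ 0.53   0.038 -0.847] y [ 0.073 -0.997  0.   ] q [ 0.9   0.66 -0.04  1.78 -0.92  0.54  0.14] F [-0.2  0.5 -1.8] w 0.095
4
[{"dx": 0.003, "dy": 0.012, "dz": 0.002, "rx": 0, "ry": 0, "rz": 0}, {"dx": 0.004, "dy": 0.012, "dz": 0.002, "rx": 0, "ry": 0, "rz": 0}, {"dx": 0.003, "dy": 0.011, "dz": 0.002, "rx": 0, "ry": 0, "rz": 0}, {"dx": 0.004, "dy": 0.012, "dz": 0.002, "rx": 0, "ry": 0, "rz": 0}]
```

View pics/both31.png

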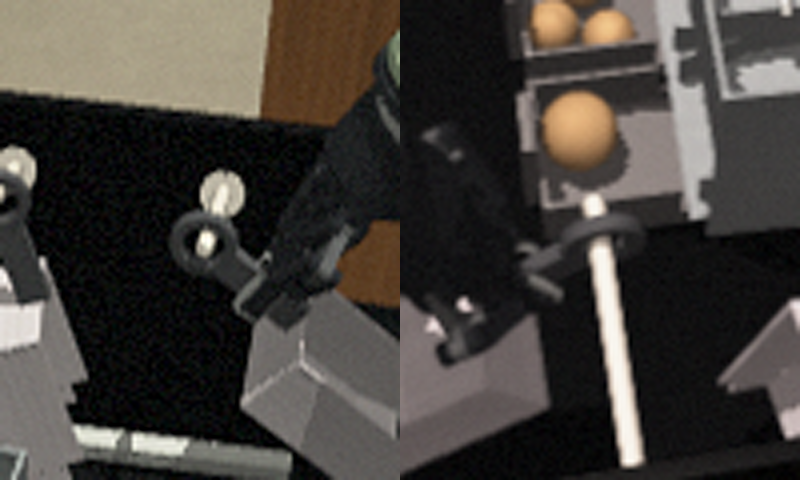

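The peg is through the eye in both views: the white tip shows inside the ring, at about (205,240) in the scene crop and (595,205) in the side crop. I'll continue inserting.

{"op": "carry_out", "data": {
  "rows": [
    {"dx": 0.003,"dy": 0.012,"dz": 0.002,"rx": 0,"ry": 0,"rz": 0},
    {"dx": 0.004,"dy": 0.012,"dz": 0.002,"rx": 0,"ry": 0,"rz": 0},
    {"dx": 0.003,"dy": 0.011,"dz": 0.002,"rx": 0,"ry": 0,"rz": 0},
    {"dx": 0.004,"dy": 0.012,"dz": 0.002,"rx": 0,"ry": 0,"rz": 0},
    {"dx": 0,"dy": 0,"dz": 0,"rx": 0,"ry": 0,"rz": 0}
  ]
}}

```text
t: 48.78
tcp_pos: [0.4608, -0.4454, 0.2333]
tcp_rot: [2.717, 0.097, -1.504]
force: [-0.1, 0.8, -2.5]
gripper_width: 0.102
```

```bash
python3 - <<'E'
from eyechk import *
from bench import bot
from kin import ik
e,sx=eyenow(); print(pegframe(e,MN))
o=bot.get_obs(); p,R=T(o); M=R.as_matrix(); print(o['force'],o['q'].round(2))
th0=np.arcsin(-sx[2]); print(np.degrees(th0))
n=np.array([np.cos(hh),np.sin(hh),0]); z=np.array([0,0,1.])
W=[(p+[0,0,-.006],R,.003)]
p1=p+[0,0,-.006]
f=lambda a: np.cos(a)*n-np.sin(a)*z
for a in np.radians([40,44,48,52,56,60,64]):
    W.append((p1+.05*(f(a)-f(th0)),R,.004))
q=o['q']
for w in W: q,a,b=ik(w[0],w[1],q); print(w[0].round(3),q.round(2),round(a,4),round(b,3))
go(W)
E
```

```text
[ 0.0028  0.0004 -0.0013]
[-0.07979484  0.80136637 -2.51354521] [ 0.93  0.74 -0.    1.66 -0.88  0.61  0.13]
37.08145545030317
[ 0.461 -0.445  0.227] [ 0.93  0.74 -0.01  1.65 -0.88  0.61  0.14] 0.0 0.0
[ 0.462 -0.445  0.225] [ 0.93  0.75 -0.01  1.65 -0.88  0.61  0.14] 0.0 0.0
[ 0.465 -0.445  0.223] [ 0.93  0.75 -0.01  1.65 -0.89  0.6   0.14] 0.0 0.0
[ 0.467 -0.445  0.22 ] [ 0.93  0.76 -0.01  1.65 -0.89  0.6   0.14] 0.0 0.0
[ 0.47  -0.445  0.218] [ 0.92  0.76 -0.01  1.65 -0.89  0.59  0.14] 0.0 0.0
[ 0.473 -0.445  0.216] [ 0.92  0.77 -0.01  1.64 -0.89  0.59  0.14] 0.0 0.0
[ 0.476 -0.444  0.214] [ 0.92  0.77 -0.01  1.64 -0.89  0.59  0.13] 0.0 0.0
[ 0.479 -0.444  0.212] [ 0.91  0.77 -0.01  1.64 -0.89  0.59  0.13] 0.0 0.0
t 48.775 tcp [ 0.4608 -0.4454  0.2333] x [ 0.53   0.038 -0.847] y [ 0.072 -0.997  0.   ] q [ 0.93  0.74 -0.    1.66 -0.88  0.61  0.13] F [-0.1  0.8 -2.5] w 0.102
10
[{"dx": 0.002, "dy": 0, "dz": 0.001, "rx": 0, "ry": 0, "rz": 0}, {"dx": 0.002, "dy": 0, "dz": 0.001, "rx": 0, "ry": 0, "rz": 0}, {"dx": 0.001, "dy": 0, "dz": 0.001, "rx": 0, "ry": 0, "rz": 0}, {"dx": 0.003, "dy": 0, "dz": 0, "rx": 0, "ry": 0, "rz": 0}, {"dx": 0.003, "dy": 0, "dz": -0.001, "rx": 0, "ry": 0, "rz": 0}, {"dx": 0.003, "dy": 0, "dz": -0.001, "rx": 0, "ry": 0, "rz": 0}, {"dx": 0.004, "dy": 0, "dz": -0.001, "rx": 0, "ry": 0, "rz": 0}, {"dx": 0.003, "dy": 0, "dz": -0.001, "rx": 0, "ry": 0, "rz": 0}, {"dx": 0.003, "dy": 0, "dz": -0.001, "rx": 0, "ry": 0, "rz": 0}, {"dx": 0.003, "dy": 0, "dz": -0.002, "rx": 0, "ry": 0, "rz": 0}]
```

{"op": "carry_out", "data": {
  "rows": [
    {"dx": 0.002,"dy": 0,"dz": 0.001,"rx": 0,"ry": 0,"rz": 0},
    {"dx": 0.002,"dy": 0,"dz": 0.001,"rx": 0,"ry": 0,"rz": 0},
    {"dx": 0.001,"dy": 0,"dz": 0.001,"rx": 0,"ry": 0,"rz": 0},
    {"dx": 0,"dy": 0,"dz": 0,"rx": 0,"ry": 0,"rz": 0}
  ],
  "grip_force": 20
}}

```text
t: 49.28
tcp_pos: [0.4615, -0.4448, 0.2288]
tcp_rot: [2.717, 0.097, -1.5]
force: [-0.8, 0.2, 5.3]
gripper_width: 0.098
```

{"op": "carry_out", "data": {
  "rows": [
    {"dx": 0.003,"dy": 0,"dz": 0,"rx": 0,"ry": 0,"rz": 0},
    {"dx": 0.003,"dy": 0,"dz": -0.001,"rx": 0,"ry": 0,"rz": 0},
    {"dx": 0.003,"dy": 0,"dz": -0.001,"rx": 0,"ry": 0,"rz": 0}
  ]
}}

```text
t: 49.65
tcp_pos: [0.4679, -0.4448, 0.2229]
tcp_rot: [2.717, 0.096, -1.499]
force: [-8.9, 1.0, 16.5]
gripper_width: 0.1
```

{"op": "carry_out", "data": {
  "rows": [
    {"dx": 0.004,"dy": 0,"dz": -0.001,"rx": 0,"ry": 0,"rz": 0},
    {"dx": 0.003,"dy": 0,"dz": -0.001,"rx": 0,"ry": 0,"rz": 0},
    {"dx": 0,"dy": 0,"dz": 0,"rx": 0,"ry": 0,"rz": 0}
  ]
}}

```text
t: 50.02
tcp_pos: [0.4734, -0.4448, 0.2181]
tcp_rot: [2.717, 0.095, -1.499]
force: [-3.9, -2.3, 14.1]
gripper_width: 0.1
```

```bash
python3 look.py 32
```

```text
[ 0.0153  0.0145 -0.0065] [ 0.5088 -0.4421  0.2552]
scene [348.3 101.9] 298 41
side [322.3 377.7] 272 317
```

View pics/both32.png

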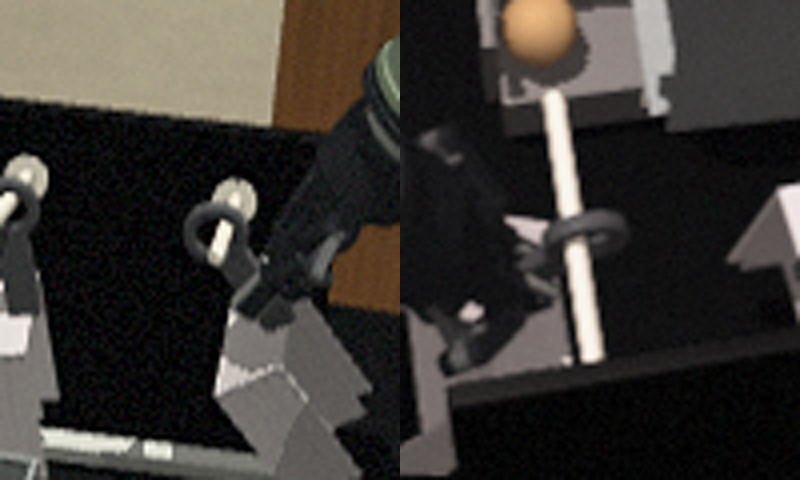

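{"op": "carry_out", "data": {
  "rows": [
    {"dx": 0.003,"dy": 0,"dz": -0.002,"rx": 0,"ry": 0,"rz": 0},
    {"dx": 0.003,"dy": 0,"dz": -0.002,"rx": 0,"ry": 0,"rz": 0},
    {"dx": 0.002,"dy": 0,"dz": -0.002,"rx": 0,"ry": 0,"rz": 0}
  ]
}}

```text
t: 50.5
tcp_pos: [0.4818, -0.4445, 0.2142]
tcp_rot: [2.716, 0.093, -1.501]
force: [-18.1, -3.5, 17.3]
gripper_width: 0.1
```

{"op": "carry_out", "data": {
  "rows": [
    {"dx": -0.003,"dy": 0,"dz": 0,"rx": 0,"ry": 0,"rz": 0},
    {"dx": 0,"dy": 0,"dz": 0,"rx": 0,"ry": 0,"rz": 0}
  ]
}}

```text
t: 50.75
tcp_pos: [0.4807, -0.4431, 0.2157]
tcp_rot: [2.717, 0.098, -1.502]
force: [0.9, -1.2, -2.5]
gripper_width: 0.1
```

{"op": "carry_out", "data": {
  "rows": [
    {"dx": 0,"dy": 0,"dz": 0,"rx": 0,"ry": 0,"rz": 0},
    {"dx": 0,"dy": 0,"dz": 0,"rx": 0,"ry": 0,"rz": 0},
    {"dx": 0,"dy": 0,"dz": 0,"rx": 0,"ry": 0,"rz": 0}
  ],
  "claw": 0.03
}}

```text
t: 51.12
tcp_pos: [0.4807, -0.4432, 0.2156]
tcp_rot: [2.717, 0.098, -1.502]
force: [0.4, -0.4, -0.2]
gripper_width: 0.352
```

```bash
python3 look.py 33
```

```text
[ 0.0228  0.0172 -0.0065] [ 0.5163 -0.4406  0.2526]
scene [345.5 102.5] 295 42
side [325.7 377.1] 275 317
```

View pics/both33.png

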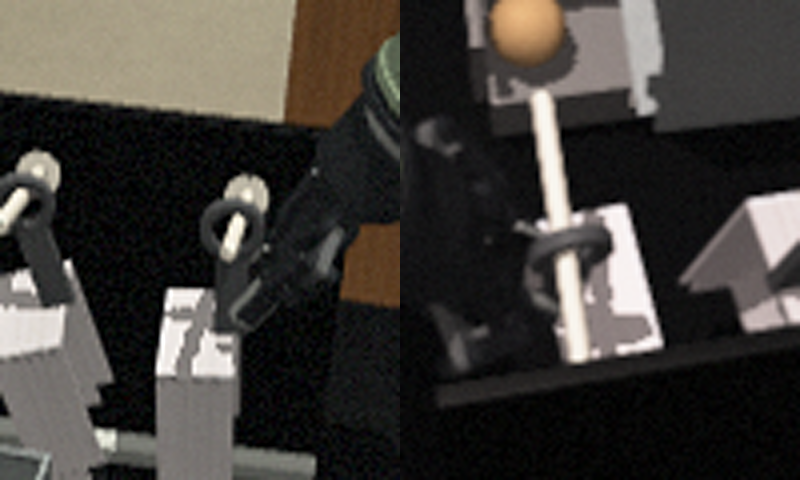

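{"op": "carry_out", "data": {
  "rows": [
    {"dx": -0.01,"dy": 0,"dz": 0,"rx": 0,"ry": 0,"rz": 0},
    {"dx": -0.02,"dy": 0,"dz": 0,"rx": 0,"ry": 0,"rz": 0},
    {"dx": -0.03,"dy": 0,"dz": 0,"rx": 0,"ry": 0,"rz": 0},
    {"dx": -0.04,"dy": -0.01,"dz": 0,"rx": 0,"ry": 0,"rz": 0},
    {"dx": -0.04,"dy": -0.03,"dz": 0,"rx": 0,"ry": 0,"rz": 0},
    {"dx": -0.02,"dy": -0.05,"dz": 0,"rx": 0,"ry": 0,"rz": 0},
    {"dx": 0,"dy": -0.06,"dz": 0,"rx": 0,"ry": 0,"rz": 0},
    {"dx": 0,"dy": -0.06,"dz": 0,"rx": 0,"ry": 0,"rz": 0},
    {"dx": 0,"dy": -0.06,"dz": 0,"rx": 0,"ry": 0,"rz": 0},
    {"dx": 0,"dy": 0,"dz": 0,"rx": 0,"ry": 0,"rz": 0}
  ]
}}

```text
t: 52.48
tcp_pos: [0.3755, -0.177, 0.3524]
tcp_rot: [2.716, 0.103, -1.499]
force: [-0.4, -1.1, 0.5]
gripper_width: 0.352
```

```bash
python3 - <<'E'
from pl import *
from bench import bot
for n in('scene','side'):
    cv2.imwrite(f'pics/{n}34.png',bot.get_image(n)[:,:,::-1])
E
```

```text
(no output)
```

View pics/side34.png

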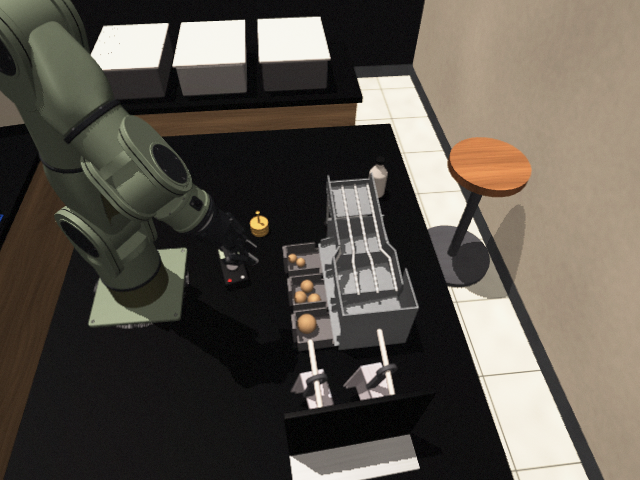

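View pics/scene34.png

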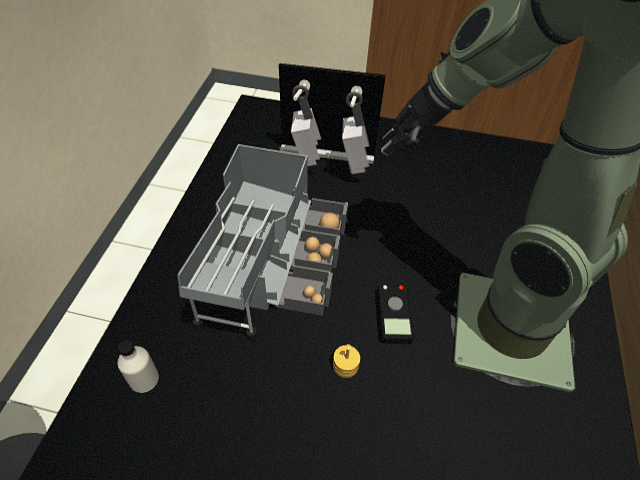

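```bash
ls pics/side27* ; python3 - <<'E'
from pl import *
from bench import bot
a=cv2.imread('pics/side27.png'); b=cv2.imread('pics/side34.png')
c=[cv2.resize(i[235:405,270:430],None,fx=2.4,fy=2.8) for i in (a,b)]
cv2.imwrite('pics/cmp34.png',np.hstack(c))
e=bot.get_image('side')[:,:,::-1]; 
m=cv2.absdiff(e,b)[200:420,260:440].max(axis=2); print((m>40).sum(), m.max())
o=bot.get_obs(); print(o['t'],o['force'],o['qd'].round(3))
E
```

```text
pics/side27.png
445 235
52.625 [-0.84447593 -0.4640713  -0.3367175 ] [ 0.012  0.018  0.001 -0.002 -0.002 -0.003  0.001]
```

View pics/cmp34.png

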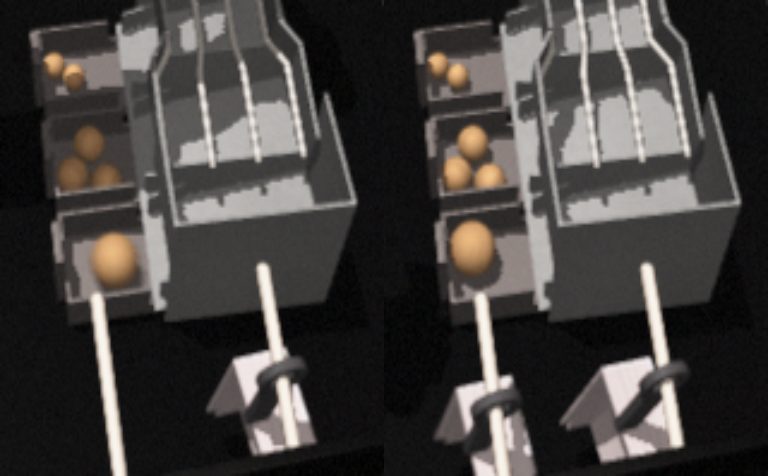

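{"op": "carry_out", "data": {
  "rows": [
    {"dx": 0,"dy": 0,"dz": 0,"rx": 0,"ry": 0,"rz": 0},
    {"dx": 0,"dy": 0,"dz": 0,"rx": 0,"ry": 0,"rz": 0},
    {"dx": 0,"dy": 0,"dz": 0,"rx": 0,"ry": 0,"rz": 0},
    {"dx": 0,"dy": 0,"dz": 0,"rx": 0,"ry": 0,"rz": 0},
    {"dx": 0,"dy": 0,"dz": 0,"rx": 0,"ry": 0,"rz": 0},
    {"dx": 0,"dy": 0,"dz": 0,"rx": 0,"ry": 0,"rz": 0},
    {"dx": 0,"dy": 0,"dz": 0,"rx": 0,"ry": 0,"rz": 0},
    {"dx": 0,"dy": 0,"dz": 0,"rx": 0,"ry": 0,"rz": 0},
    {"dx": 0,"dy": 0,"dz": 0,"rx": 0,"ry": 0,"rz": 0},
    {"dx": 0,"dy": 0,"dz": 0,"rx": 0,"ry": 0,"rz": 0},
    {"dx": 0,"dy": 0,"dz": 0,"rx": 0,"ry": 0,"rz": 0},
    {"dx": 0,"dy": 0,"dz": 0,"rx": 0,"ry": 0,"rz": 0}
  ]
}}

```text
t: 54.12
tcp_pos: [0.3763, -0.1801, 0.351]
tcp_rot: [2.717, 0.098, -1.502]
force: [-0.4, -0.5, -0.0]
gripper_width: 0.35
```

```bash
python3 - <<'E'
from pl import *
from bench import bot
f=[]
for i in range(8): f.append(bot.get_image('side')[:,:,::-1].copy())
for i in range(1,8):
    m=cv2.absdiff(f[i],f[i-1])[200:430,260:440].max(axis=2); print((m>40).sum(),end=' ')
cv2.imwrite('pics/side35.png',f[-1])
cv2.imwrite('pics/seq35.png',np.hstack([cv2.resize(f[k][325:425,285:405],None,fx=2.2,fy=2.2) for k in (0,3,7)]))
print(bot.get_obs()['t'])
E
```

```text
383 245 396 476 522 410 378 54.525
```

View pics/seq35.png

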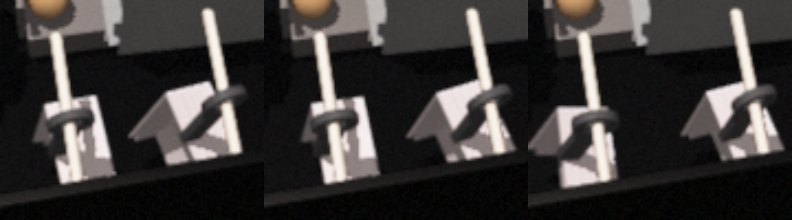

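{"op": "carry_out", "data": {
  "rows": [
    {"dx": 0,"dy": 0,"dz": 0,"rx": 0,"ry": 0,"rz": 0},
    {"dx": 0,"dy": 0,"dz": 0,"rx": 0,"ry": 0,"rz": 0},
    {"dx": 0,"dy": 0,"dz": 0,"rx": 0,"ry": 0,"rz": 0},
    {"dx": 0,"dy": 0,"dz": 0,"rx": 0,"ry": 0,"rz": 0},
    {"dx": 0,"dy": 0,"dz": 0,"rx": 0,"ry": 0,"rz": 0},
    {"dx": 0,"dy": 0,"dz": 0,"rx": 0,"ry": 0,"rz": 0},
    {"dx": 0,"dy": 0,"dz": 0,"rx": 0,"ry": 0,"rz": 0},
    {"dx": 0,"dy": 0,"dz": 0,"rx": 0,"ry": 0,"rz": 0},
    {"dx": 0,"dy": 0,"dz": 0,"rx": 0,"ry": 0,"rz": 0},
    {"dx": 0,"dy": 0,"dz": 0,"rx": 0,"ry": 0,"rz": 0},
    {"dx": 0,"dy": 0,"dz": 0,"rx": 0,"ry": 0,"rz": 0},
    {"dx": 0,"dy": 0,"dz": 0,"rx": 0,"ry": 0,"rz": 0}
  ]
}}

```text
t: 56.02
tcp_pos: [0.3763, -0.1801, 0.351]
tcp_rot: [2.717, 0.098, -1.502]
force: [0.0, 1.0, -0.1]
gripper_width: 0.352
```

{"op": "carry_out", "data": {
  "rows": [
    {"dx": 0,"dy": 0,"dz": 0,"rx": 0,"ry": 0,"rz": 0},
    {"dx": 0,"dy": 0,"dz": 0,"rx": 0,"ry": 0,"rz": 0},
    {"dx": 0,"dy": 0,"dz": 0,"rx": 0,"ry": 0,"rz": 0},
    {"dx": 0,"dy": 0,"dz": 0,"rx": 0,"ry": 0,"rz": 0},
    {"dx": 0,"dy": 0,"dz": 0,"rx": 0,"ry": 0,"rz": 0},
    {"dx": 0,"dy": 0,"dz": 0,"rx": 0,"ry": 0,"rz": 0},
    {"dx": 0,"dy": 0,"dz": 0,"rx": 0,"ry": 0,"rz": 0},
    {"dx": 0,"dy": 0,"dz": 0,"rx": 0,"ry": 0,"rz": 0},
    {"dx": 0,"dy": 0,"dz": 0,"rx": 0,"ry": 0,"rz": 0},
    {"dx": 0,"dy": 0,"dz": 0,"rx": 0,"ry": 0,"rz": 0},
    {"dx": 0,"dy": 0,"dz": 0,"rx": 0,"ry": 0,"rz": 0},
    {"dx": 0,"dy": 0,"dz": 0,"rx": 0,"ry": 0,"rz": 0}
  ]
}}

```text
t: 57.52
tcp_pos: [0.3763, -0.1801, 0.351]
tcp_rot: [2.717, 0.098, -1.502]
force: [0.5, 0.5, -0.2]
gripper_width: 0.351
```

{"op": "carry_out", "data": {
  "rows": [
    {"dx": 0,"dy": 0,"dz": 0,"rx": 0,"ry": 0,"rz": 0},
    {"dx": 0,"dy": 0,"dz": 0,"rx": 0,"ry": 0,"rz": 0},
    {"dx": 0,"dy": 0,"dz": 0,"rx": 0,"ry": 0,"rz": 0},
    {"dx": 0,"dy": 0,"dz": 0,"rx": 0,"ry": 0,"rz": 0},
    {"dx": 0,"dy": 0,"dz": 0,"rx": 0,"ry": 0,"rz": 0},
    {"dx": 0,"dy": 0,"dz": 0,"rx": 0,"ry": 0,"rz": 0},
    {"dx": 0,"dy": 0,"dz": 0,"rx": 0,"ry": 0,"rz": 0},
    {"dx": 0,"dy": 0,"dz": 0,"rx": 0,"ry": 0,"rz": 0},
    {"dx": 0,"dy": 0,"dz": 0,"rx": 0,"ry": 0,"rz": 0},
    {"dx": 0,"dy": 0,"dz": 0,"rx": 0,"ry": 0,"rz": 0},
    {"dx": 0,"dy": 0,"dz": 0,"rx": 0,"ry": 0,"rz": 0},
    {"dx": 0,"dy": 0,"dz": 0,"rx": 0,"ry": 0,"rz": 0}
  ]
}}

```text
t: 59.02
tcp_pos: [0.3763, -0.1801, 0.351]
tcp_rot: [2.717, 0.098, -1.502]
force: [0.0, -1.0, -1.0]
gripper_width: 0.352
```

```bash
cat > sw.py <<'E'
from pl import *
from bench import bot
import sys
k=sys.argv[1]; f=[]
for i in range(10): f.append(bot.get_image('side')[:,:,::-1].copy())
for i in range(1,10):
    m=cv2.absdiff(f[i],f[i-1])[200:430,260:440].max(axis=2); print((m>40).sum(),end=' ')
cv2.imwrite(f'pics/side{k}.png',f[-1])
cv2.imwrite(f'pics/seq{k}.png',np.hstack([cv2.resize(f[j][235:425,275:405],None,fx=2,fy=2.2) for j in (0,4,9)]))
print(bot.get_obs()['t'])
E
python3 sw.py 36
```

```text
414 269 119 252 310 397 415 414 362 59.525
```

View pics/seq36.png

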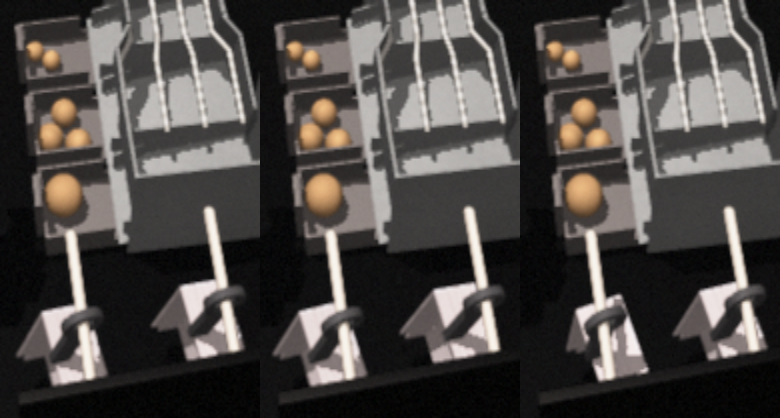

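{"op": "carry_out", "data": {
  "rows": [
    {"dx": 0,"dy": 0,"dz": 0,"rx": 0,"ry": 0,"rz": 0},
    {"dx": 0,"dy": 0,"dz": 0,"rx": 0,"ry": 0,"rz": 0},
    {"dx": 0,"dy": 0,"dz": 0,"rx": 0,"ry": 0,"rz": 0},
    {"dx": 0,"dy": 0,"dz": 0,"rx": 0,"ry": 0,"rz": 0},
    {"dx": 0,"dy": 0,"dz": 0,"rx": 0,"ry": 0,"rz": 0},
    {"dx": 0,"dy": 0,"dz": 0,"rx": 0,"ry": 0,"rz": 0},
    {"dx": 0,"dy": 0,"dz": 0,"rx": 0,"ry": 0,"rz": 0},
    {"dx": 0,"dy": 0,"dz": 0,"rx": 0,"ry": 0,"rz": 0},
    {"dx": 0,"dy": 0,"dz": 0,"rx": 0,"ry": 0,"rz": 0},
    {"dx": 0,"dy": 0,"dz": 0,"rx": 0,"ry": 0,"rz": 0},
    {"dx": 0,"dy": 0,"dz": 0,"rx": 0,"ry": 0,"rz": 0},
    {"dx": 0,"dy": 0,"dz": 0,"rx": 0,"ry": 0,"rz": 0}
  ]
}}

```text
t: 61.02
tcp_pos: [0.3763, -0.1801, 0.351]
tcp_rot: [2.717, 0.098, -1.502]
force: [-0.2, 0.1, 0.2]
gripper_width: 0.354
```

{"op": "carry_out", "data": {
  "rows": [
    {"dx": 0,"dy": 0,"dz": 0,"rx": 0,"ry": 0,"rz": 0},
    {"dx": 0,"dy": 0,"dz": 0,"rx": 0,"ry": 0,"rz": 0},
    {"dx": 0,"dy": 0,"dz": 0,"rx": 0,"ry": 0,"rz": 0},
    {"dx": 0,"dy": 0,"dz": 0,"rx": 0,"ry": 0,"rz": 0},
    {"dx": 0,"dy": 0,"dz": 0,"rx": 0,"ry": 0,"rz": 0},
    {"dx": 0,"dy": 0,"dz": 0,"rx": 0,"ry": 0,"rz": 0},
    {"dx": 0,"dy": 0,"dz": 0,"rx": 0,"ry": 0,"rz": 0},
    {"dx": 0,"dy": 0,"dz": 0,"rx": 0,"ry": 0,"rz": 0},
    {"dx": 0,"dy": 0,"dz": 0,"rx": 0,"ry": 0,"rz": 0},
    {"dx": 0,"dy": 0,"dz": 0,"rx": 0,"ry": 0,"rz": 0},
    {"dx": 0,"dy": 0,"dz": 0,"rx": 0,"ry": 0,"rz": 0},
    {"dx": 0,"dy": 0,"dz": 0,"rx": 0,"ry": 0,"rz": 0}
  ]
}}

```text
t: 62.52
tcp_pos: [0.3763, -0.1801, 0.351]
tcp_rot: [2.717, 0.098, -1.502]
force: [-0.5, 0.1, 1.0]
gripper_width: 0.354
```

{"op": "carry_out", "data": {
  "rows": [
    {"dx": 0,"dy": 0,"dz": 0,"rx": 0,"ry": 0,"rz": 0},
    {"dx": 0,"dy": 0,"dz": 0,"rx": 0,"ry": 0,"rz": 0},
    {"dx": 0,"dy": 0,"dz": 0,"rx": 0,"ry": 0,"rz": 0},
    {"dx": 0,"dy": 0,"dz": 0,"rx": 0,"ry": 0,"rz": 0},
    {"dx": 0,"dy": 0,"dz": 0,"rx": 0,"ry": 0,"rz": 0},
    {"dx": 0,"dy": 0,"dz": 0,"rx": 0,"ry": 0,"rz": 0},
    {"dx": 0,"dy": 0,"dz": 0,"rx": 0,"ry": 0,"rz": 0},
    {"dx": 0,"dy": 0,"dz": 0,"rx": 0,"ry": 0,"rz": 0},
    {"dx": 0,"dy": 0,"dz": 0,"rx": 0,"ry": 0,"rz": 0},
    {"dx": 0,"dy": 0,"dz": 0,"rx": 0,"ry": 0,"rz": 0},
    {"dx": 0,"dy": 0,"dz": 0,"rx": 0,"ry": 0,"rz": 0},
    {"dx": 0,"dy": 0,"dz": 0,"rx": 0,"ry": 0,"rz": 0}
  ]
}}

```text
t: 64.03
tcp_pos: [0.3763, -0.1801, 0.351]
tcp_rot: [2.717, 0.098, -1.502]
force: [0.1, 0.1, -0.4]
gripper_width: 0.349
```

{"op": "carry_out", "data": {
  "rows": [
    {"dx": 0,"dy": 0,"dz": 0,"rx": 0,"ry": 0,"rz": 0},
    {"dx": 0,"dy": 0,"dz": 0,"rx": 0,"ry": 0,"rz": 0},
    {"dx": 0,"dy": 0,"dz": 0,"rx": 0,"ry": 0,"rz": 0},
    {"dx": 0,"dy": 0,"dz": 0,"rx": 0,"ry": 0,"rz": 0},
    {"dx": 0,"dy": 0,"dz": 0,"rx": 0,"ry": 0,"rz": 0},
    {"dx": 0,"dy": 0,"dz": 0,"rx": 0,"ry": 0,"rz": 0},
    {"dx": 0,"dy": 0,"dz": 0,"rx": 0,"ry": 0,"rz": 0},
    {"dx": 0,"dy": 0,"dz": 0,"rx": 0,"ry": 0,"rz": 0},
    {"dx": 0,"dy": 0,"dz": 0,"rx": 0,"ry": 0,"rz": 0},
    {"dx": 0,"dy": 0,"dz": 0,"rx": 0,"ry": 0,"rz": 0},
    {"dx": 0,"dy": 0,"dz": 0,"rx": 0,"ry": 0,"rz": 0},
    {"dx": 0,"dy": 0,"dz": 0,"rx": 0,"ry": 0,"rz": 0}
  ]
}}

```text
t: 65.53
tcp_pos: [0.3763, -0.1801, 0.351]
tcp_rot: [2.717, 0.098, -1.503]
force: [-1.0, -0.7, -0.8]
gripper_width: 0.352
```

{"op": "carry_out", "data": {
  "rows": [
    {"dx": 0,"dy": 0,"dz": 0,"rx": 0,"ry": 0,"rz": 0},
    {"dx": 0,"dy": 0,"dz": 0,"rx": 0,"ry": 0,"rz": 0},
    {"dx": 0,"dy": 0,"dz": 0,"rx": 0,"ry": 0,"rz": 0},
    {"dx": 0,"dy": 0,"dz": 0,"rx": 0,"ry": 0,"rz": 0},
    {"dx": 0,"dy": 0,"dz": 0,"rx": 0,"ry": 0,"rz": 0},
    {"dx": 0,"dy": 0,"dz": 0,"rx": 0,"ry": 0,"rz": 0},
    {"dx": 0,"dy": 0,"dz": 0,"rx": 0,"ry": 0,"rz": 0},
    {"dx": 0,"dy": 0,"dz": 0,"rx": 0,"ry": 0,"rz": 0},
    {"dx": 0,"dy": 0,"dz": 0,"rx": 0,"ry": 0,"rz": 0},
    {"dx": 0,"dy": 0,"dz": 0,"rx": 0,"ry": 0,"rz": 0},
    {"dx": 0,"dy": 0,"dz": 0,"rx": 0,"ry": 0,"rz": 0},
    {"dx": 0,"dy": 0,"dz": 0,"rx": 0,"ry": 0,"rz": 0}
  ]
}}

```text
t: 67.03
tcp_pos: [0.3763, -0.1801, 0.351]
tcp_rot: [2.717, 0.098, -1.502]
force: [-0.1, 0.5, 0.9]
gripper_width: 0.35
```

{"op": "carry_out", "data": {
  "rows": [
    {"dx": 0,"dy": 0,"dz": 0,"rx": 0,"ry": 0,"rz": 0},
    {"dx": 0,"dy": 0,"dz": 0,"rx": 0,"ry": 0,"rz": 0},
    {"dx": 0,"dy": 0,"dz": 0,"rx": 0,"ry": 0,"rz": 0},
    {"dx": 0,"dy": 0,"dz": 0,"rx": 0,"ry": 0,"rz": 0},
    {"dx": 0,"dy": 0,"dz": 0,"rx": 0,"ry": 0,"rz": 0},
    {"dx": 0,"dy": 0,"dz": 0,"rx": 0,"ry": 0,"rz": 0},
    {"dx": 0,"dy": 0,"dz": 0,"rx": 0,"ry": 0,"rz": 0},
    {"dx": 0,"dy": 0,"dz": 0,"rx": 0,"ry": 0,"rz": 0},
    {"dx": 0,"dy": 0,"dz": 0,"rx": 0,"ry": 0,"rz": 0},
    {"dx": 0,"dy": 0,"dz": 0,"rx": 0,"ry": 0,"rz": 0},
    {"dx": 0,"dy": 0,"dz": 0,"rx": 0,"ry": 0,"rz": 0},
    {"dx": 0,"dy": 0,"dz": 0,"rx": 0,"ry": 0,"rz": 0}
  ]
}}

```text
t: 68.53
tcp_pos: [0.3763, -0.1801, 0.351]
tcp_rot: [2.717, 0.098, -1.502]
force: [-0.1, -0.2, 0.5]
gripper_width: 0.353
```

```bash
python3 sw.py 37
```

```text
215 302 321 308 213 66 7 97 273 69.025
```

View pics/seq37.png

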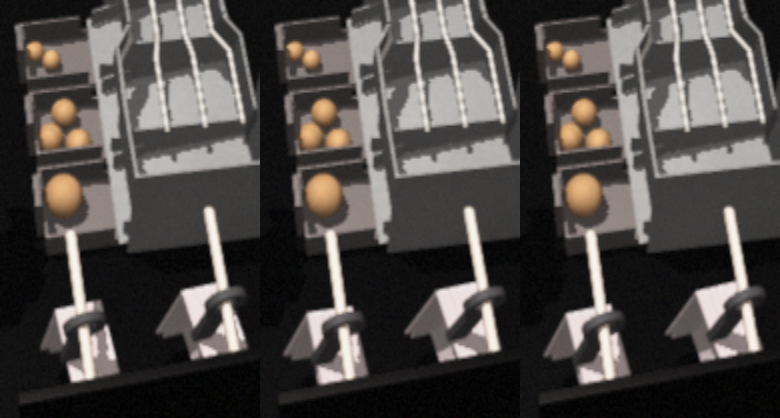

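{"op": "carry_out", "data": {
  "rows": [
    {"dx": 0,"dy": 0,"dz": 0,"rx": 0,"ry": 0,"rz": 0},
    {"dx": 0,"dy": 0,"dz": 0,"rx": 0,"ry": 0,"rz": 0},
    {"dx": 0,"dy": 0,"dz": 0,"rx": 0,"ry": 0,"rz": 0},
    {"dx": 0,"dy": 0,"dz": 0,"rx": 0,"ry": 0,"rz": 0},
    {"dx": 0,"dy": 0,"dz": 0,"rx": 0,"ry": 0,"rz": 0},
    {"dx": 0,"dy": 0,"dz": 0,"rx": 0,"ry": 0,"rz": 0},
    {"dx": 0,"dy": 0,"dz": 0,"rx": 0,"ry": 0,"rz": 0},
    {"dx": 0,"dy": 0,"dz": 0,"rx": 0,"ry": 0,"rz": 0},
    {"dx": 0,"dy": 0,"dz": 0,"rx": 0,"ry": 0,"rz": 0},
    {"dx": 0,"dy": 0,"dz": 0,"rx": 0,"ry": 0,"rz": 0},
    {"dx": 0,"dy": 0,"dz": 0,"rx": 0,"ry": 0,"rz": 0},
    {"dx": 0,"dy": 0,"dz": 0,"rx": 0,"ry": 0,"rz": 0}
  ]
}}

```text
t: 70.53
tcp_pos: [0.3763, -0.1801, 0.351]
tcp_rot: [2.717, 0.098, -1.503]
force: [-1.0, -0.1, 0.1]
gripper_width: 0.355
```

{"op": "carry_out", "data": {
  "rows": [
    {"dx": 0,"dy": 0,"dz": 0,"rx": 0,"ry": 0,"rz": 0},
    {"dx": 0,"dy": 0,"dz": 0,"rx": 0,"ry": 0,"rz": 0},
    {"dx": 0,"dy": 0,"dz": 0,"rx": 0,"ry": 0,"rz": 0},
    {"dx": 0,"dy": 0,"dz": 0,"rx": 0,"ry": 0,"rz": 0},
    {"dx": 0,"dy": 0,"dz": 0,"rx": 0,"ry": 0,"rz": 0},
    {"dx": 0,"dy": 0,"dz": 0,"rx": 0,"ry": 0,"rz": 0},
    {"dx": 0,"dy": 0,"dz": 0,"rx": 0,"ry": 0,"rz": 0},
    {"dx": 0,"dy": 0,"dz": 0,"rx": 0,"ry": 0,"rz": 0},
    {"dx": 0,"dy": 0,"dz": 0,"rx": 0,"ry": 0,"rz": 0},
    {"dx": 0,"dy": 0,"dz": 0,"rx": 0,"ry": 0,"rz": 0},
    {"dx": 0,"dy": 0,"dz": 0,"rx": 0,"ry": 0,"rz": 0},
    {"dx": 0,"dy": 0,"dz": 0,"rx": 0,"ry": 0,"rz": 0}
  ]
}}

```text
t: 72.03
tcp_pos: [0.3763, -0.18, 0.351]
tcp_rot: [2.717, 0.098, -1.502]
force: [0.5, 1.4, -0.2]
gripper_width: 0.353
```

{"op": "carry_out", "data": {
  "rows": [
    {"dx": 0,"dy": 0,"dz": 0,"rx": 0,"ry": 0,"rz": 0},
    {"dx": 0,"dy": 0,"dz": 0,"rx": 0,"ry": 0,"rz": 0},
    {"dx": 0,"dy": 0,"dz": 0,"rx": 0,"ry": 0,"rz": 0},
    {"dx": 0,"dy": 0,"dz": 0,"rx": 0,"ry": 0,"rz": 0},
    {"dx": 0,"dy": 0,"dz": 0,"rx": 0,"ry": 0,"rz": 0},
    {"dx": 0,"dy": 0,"dz": 0,"rx": 0,"ry": 0,"rz": 0},
    {"dx": 0,"dy": 0,"dz": 0,"rx": 0,"ry": 0,"rz": 0},
    {"dx": 0,"dy": 0,"dz": 0,"rx": 0,"ry": 0,"rz": 0},
    {"dx": 0,"dy": 0,"dz": 0,"rx": 0,"ry": 0,"rz": 0},
    {"dx": 0,"dy": 0,"dz": 0,"rx": 0,"ry": 0,"rz": 0},
    {"dx": 0,"dy": 0,"dz": 0,"rx": 0,"ry": 0,"rz": 0},
    {"dx": 0,"dy": 0,"dz": 0,"rx": 0,"ry": 0,"rz": 0}
  ]
}}

```text
t: 73.53
tcp_pos: [0.3763, -0.1801, 0.351]
tcp_rot: [2.717, 0.098, -1.502]
force: [-0.1, 0.0, 0.8]
gripper_width: 0.356
```

{"op": "carry_out", "data": {
  "rows": [
    {"dx": 0,"dy": 0,"dz": 0,"rx": 0,"ry": 0,"rz": 0},
    {"dx": 0,"dy": 0,"dz": 0,"rx": 0,"ry": 0,"rz": 0},
    {"dx": 0,"dy": 0,"dz": 0,"rx": 0,"ry": 0,"rz": 0},
    {"dx": 0,"dy": 0,"dz": 0,"rx": 0,"ry": 0,"rz": 0},
    {"dx": 0,"dy": 0,"dz": 0,"rx": 0,"ry": 0,"rz": 0},
    {"dx": 0,"dy": 0,"dz": 0,"rx": 0,"ry": 0,"rz": 0},
    {"dx": 0,"dy": 0,"dz": 0,"rx": 0,"ry": 0,"rz": 0},
    {"dx": 0,"dy": 0,"dz": 0,"rx": 0,"ry": 0,"rz": 0},
    {"dx": 0,"dy": 0,"dz": 0,"rx": 0,"ry": 0,"rz": 0},
    {"dx": 0,"dy": 0,"dz": 0,"rx": 0,"ry": 0,"rz": 0},
    {"dx": 0,"dy": 0,"dz": 0,"rx": 0,"ry": 0,"rz": 0},
    {"dx": 0,"dy": 0,"dz": 0,"rx": 0,"ry": 0,"rz": 0}
  ]
}}

```text
t: 75.03
tcp_pos: [0.3763, -0.1801, 0.351]
tcp_rot: [2.717, 0.098, -1.503]
force: [-0.2, -0.6, -0.9]
gripper_width: 0.353
```

{"op": "carry_out", "data": {
  "rows": [
    {"dx": 0,"dy": 0,"dz": 0,"rx": 0,"ry": 0,"rz": 0},
    {"dx": 0,"dy": 0,"dz": 0,"rx": 0,"ry": 0,"rz": 0},
    {"dx": 0,"dy": 0,"dz": 0,"rx": 0,"ry": 0,"rz": 0},
    {"dx": 0,"dy": 0,"dz": 0,"rx": 0,"ry": 0,"rz": 0},
    {"dx": 0,"dy": 0,"dz": 0,"rx": 0,"ry": 0,"rz": 0},
    {"dx": 0,"dy": 0,"dz": 0,"rx": 0,"ry": 0,"rz": 0},
    {"dx": 0,"dy": 0,"dz": 0,"rx": 0,"ry": 0,"rz": 0},
    {"dx": 0,"dy": 0,"dz": 0,"rx": 0,"ry": 0,"rz": 0},
    {"dx": 0,"dy": 0,"dz": 0,"rx": 0,"ry": 0,"rz": 0},
    {"dx": 0,"dy": 0,"dz": 0,"rx": 0,"ry": 0,"rz": 0},
    {"dx": 0,"dy": 0,"dz": 0,"rx": 0,"ry": 0,"rz": 0},
    {"dx": 0,"dy": 0,"dz": 0,"rx": 0,"ry": 0,"rz": 0}
  ]
}}

```text
t: 76.53
tcp_pos: [0.3763, -0.1801, 0.351]
tcp_rot: [2.717, 0.098, -1.503]
force: [-0.5, 0.4, 0.4]
gripper_width: 0.353
```

{"op": "carry_out", "data": {
  "rows": [
    {"dx": 0,"dy": 0,"dz": 0,"rx": 0,"ry": 0,"rz": 0},
    {"dx": 0,"dy": 0,"dz": 0,"rx": 0,"ry": 0,"rz": 0},
    {"dx": 0,"dy": 0,"dz": 0,"rx": 0,"ry": 0,"rz": 0},
    {"dx": 0,"dy": 0,"dz": 0,"rx": 0,"ry": 0,"rz": 0},
    {"dx": 0,"dy": 0,"dz": 0,"rx": 0,"ry": 0,"rz": 0},
    {"dx": 0,"dy": 0,"dz": 0,"rx": 0,"ry": 0,"rz": 0},
    {"dx": 0,"dy": 0,"dz": 0,"rx": 0,"ry": 0,"rz": 0},
    {"dx": 0,"dy": 0,"dz": 0,"rx": 0,"ry": 0,"rz": 0},
    {"dx": 0,"dy": 0,"dz": 0,"rx": 0,"ry": 0,"rz": 0},
    {"dx": 0,"dy": 0,"dz": 0,"rx": 0,"ry": 0,"rz": 0},
    {"dx": 0,"dy": 0,"dz": 0,"rx": 0,"ry": 0,"rz": 0},
    {"dx": 0,"dy": 0,"dz": 0,"rx": 0,"ry": 0,"rz": 0}
  ]
}}

```text
t: 78.03
tcp_pos: [0.3763, -0.1801, 0.351]
tcp_rot: [2.717, 0.098, -1.502]
force: [0.2, 0.0, 0.6]
gripper_width: 0.352
```

```bash
python3 sw.py 38; python3 -c "
from pl import *
from bench import bot
cv2.imwrite('pics/scene38.png',bot.get_image('scene')[:,:,::-1])"
```

```text
88 25 36 97 137 137 139 103 40 78.525
```

View pics/seq38.png

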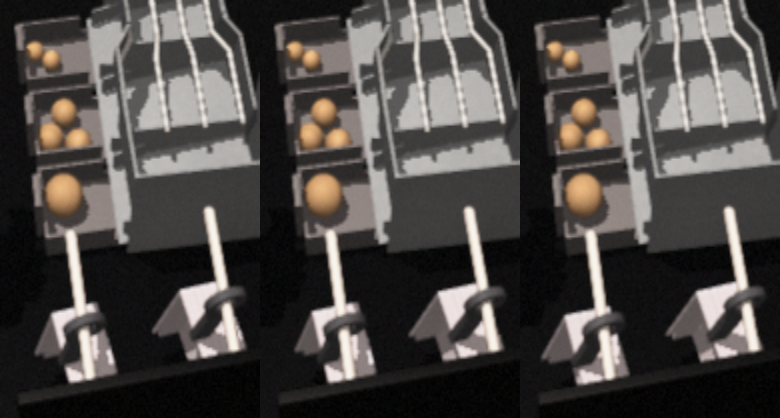

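View pics/scene38.png

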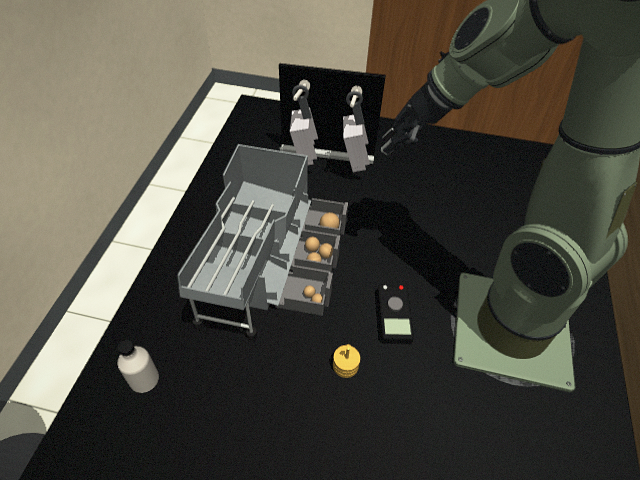

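The pictures show two small, three medium and one large ball in the right bins. All the bins are home, both scoops hang almost still, the weights are untouched and the arm is clear.

```bash
python3 -c "
from bench import bot
print(bot.sign_off())"
```

```text
the job is handed in; nothing more can be done
None
```

I finished the task and handed it in at about 78.6 s of the 208 s allowed; the hand-in itself gives no verdict.

**What I did:**
- I slid the spare bin home in the bay for large balls.
- The small-ball bin was knocked aside once, at about 28 s, and I put it back.
- I tipped the first scoop and hung it on the far peg, then tipped the second and hung it on the near peg.
- I then moved the arm clear of everything.

**Last checks (side and scene pictures):**
- **Balls:** only six were present, and each lies in the bin of its own size: two small, three medium and one large.
- **Bins:** all three stand where they did when I last verified them as home, judged by eye from the side pictures rather than measured again.
- **Scoops:** both hang nose down from their pegs. They were swinging after release, so I waited about 26 s. A slight sway was left, which I expect is well under the 0.2 m/s limit, but I estimated that from the pictures and did not measure it.
- **Weights:** they look undisturbed.

No check failed or disagreed.

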